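# Put the solvent jars away in the ventilated cabinet

## Task

Put the solvent jars away for the night: first raise the sash of the ventilated cabinet all the way up, then fold the cover of the carrying case back past upright so that it stays open. Stand every jar that is in the case upright on the cabinet's floor behind the sill, then fold the case's cover fully shut and lower the sash fully down without slamming it. Leave the loose odds and ends on the table where they are.

Things in the scene. Friction and masses are not known exactly. Their poses are not given: they have to be found in the camera images.
- cabinet: ventilated bench cabinet, fixed: 280 mm deep (x), 560 wide (y), white base, clear walls and roof (316 mm up), front (-x side) closed by the sash, which slides between posts 25 mm square, 590 tall, inner faces at y = +-255. Origin: centre of its underside, on the table; z up. Sash plane x = -128 mm. Three tins of its own (72 thick, 148 tall) stand at x = +85, y = -160, +40, +130.
- cabinet_floor (a point): a point on the cabinet's floor, midway along it, 60 mm behind the sash plane (cabinet frame: x = -68, y = 0, z = 20 mm); axes as the cabinet's. The floor is free from 10 mm behind the sash plane to the tins (176 mm behind it), and 250 mm to either side. The sill under the sash is 12 mm thick and stands 12 mm above the floor (32 above the table).
- sash (a joint): height of the sash above fully down, m: 0 = down on the sill, 0.25 = fully up (its underside is then 283 mm above the table). Counterbalanced and stiff (about 4 to 6 N either way): it stays where it is left; stops at both ends.
- sash_handle (a point): middle of the sash's black handle: a level round bar, 12 mm thick, 150 long along the cabinet's y, 45 mm in front of the pane, 83 mm above the table when the sash is down and 333 mm when it is up. Axes as the cabinet's.
- cover (a joint): angle of the case's cover, rad: 0 = shut, about 1.57 = upright, stop at 1.75 (leaning back). The hinge is stiff and holds the cover at any angle; about 6 N at the handle lifts it, less than 4 N closes it.
- cover_hinge (a point): middle of the cover's hinge line, at the case's far rim, 33 mm above the table. The line runs along this point's y (level). With the cover shut, its x points away from the robot, level, and its z up; the point turns with the cover.
- cover_handle (a point): middle of the cover's handle: a level round steel bar, 12 mm thick, 110 long along the hinge line, 40 mm off the cover's front face. In the cover's own frame (that of cover_hinge) it lies at x = -220, z = +50 mm: 84 mm above the table when shut, moving up and back about the hinge as the cover opens. The shut cover's top is 106 mm above the table.
- case: plywood carrying case, 180 deep (x) by 280 mm wide (y), fixed on the table: a shallow tray with 7 mm walls 33 mm high, floor 7 mm up, and a deep hinged cover (72 mm) that hides the jars until opened. Origin: centre of its underside; x points away from the robot towards the hinge, z up. Jars stand in it about 84 mm (x) and 140 mm (y) apart.
- jar1_center (a point): amber jar, black lid: straight round jar, 60 mm thick, 70 tall, about 0.2 kg, standing in the case at the start (may be absent). Point: its centre, 35 mm above its base; z along its axis.
- jar2_center (a point): red jar, white lid: straight round jar, 60 mm thick, 70 tall, about 0.2 kg, standing in the case at the start (may be absent). Point: its centre, 35 mm above its base; z along its axis.
- jar3_center (a point): green jar, yellow lid: straight round jar, 60 mm thick, 70 tall, about 0.2 kg, standing in the case at the start (may be absent). Point: its centre, 35 mm above its base; z along its axis.
- jar4_center (a point): blue jar, metal lid: straight round jar, 60 mm thick, 70 tall, about 0.2 kg, standing in the case at the start (may be absent). Point: its centre, 35 mm above its base; z along its axis.
- tape_roll: bystander, leave alone: roll of cream tape lying flat, 90 mm across, 24 high. Origin at its underside's centre.
- sanding_block: bystander, leave alone: cork block, 90 x 50 x 24 mm. Origin at its underside's centre.
- paint_tube_red: bystander, leave alone: red paint tube lying flat, about 105 x 30 x 18 mm. Origin at its underside's centre.
- paint_tube_blue: bystander, leave alone: blue paint tube, as the red one. Origin at its underside's centre.
- eraser: bystander, leave alone: grey rubber eraser, 50 x 24 x 14 mm. Origin at its underside's centre.

How it is judged:
On the way, in this order (a step that is already met when the one before it is completed fails the run):
1. the sash is raised all the way up (within 20 mm of its upper stop) (value of joint sash above 0.23 m), for 0.2 s.
2. the case's cover is folded back past upright (over 1.55 rad) (value of joint cover above 1.55 rad), for 0.2 s.
3. every jar stands upright on the cabinet's floor behind the sill (x of jar1_center in the frame of cabinet between -0.1 and 0.06 m and y of jar1_center in the frame of cabinet between -0.26 and 0.26 m and z of jar1_center in the frame of cabinet between 0.045 and 0.065 m and angle between each of jar1_center, jar2_center, jar3_center, jar4_center's own z axis and vertical below 0.12 rad and x of jar2_center in the frame of cabinet between -0.1 and 0.06 m and y of jar2_center in the frame of cabinet between -0.26 and 0.26 m and z of jar2_center in the frame of cabinet between 0.045 and 0.065 m and x of jar3_center in the frame of cabinet between -0.1 and 0.06 m and y of jar3_center in the frame of cabinet between -0.26 and 0.26 m and z of jar3_center in the frame of cabinet between 0.045 and 0.065 m and x of jar4_center in the frame of cabinet between -0.1 and 0.06 m and y of jar4_center in the frame of cabinet between -0.26 and 0.26 m and z of jar4_center in the frame of cabinet between 0.045 and 0.065 m), for 0.2 s.
At the end, for the whole second after the job is handed in: every jar present stands upright (within 0.12 rad) on the cabinet's floor behind the sill; the case's cover is shut (under 0.06 rad) and the sash is down (within 8 mm of the sill) (all of step 3 and value of joint cover below 0.06 rad and value of joint sash below 0.008 m); the robot touches nothing.
It fails at once if the sash is slammed down (faster than 0.5 m/s) (velocity of joint sash below -0.5 m/s).
It fails at once if something else on the table is shoved (moved over 30 mm) (distance of any of tape_roll, sanding_block, paint_tube_red, paint_tube_blue, eraser from where it was at the start of the episode above 0.03 m).
Of jar1, jar2, jar3, jar4 only 2 to 4 are there at a start; the rules pass over those that are not, and their reading is None.
At some moment in a run one of jar1, jar2, jar3, jar4 may be knocked a few centimetres aside while the robot is not near it.
Once in a run the grip may slacken for a moment while it holds something.
It also fails if it takes over 210 s, if anything falls off the work surface, if the arm or the gripper's body presses on something with over 40 N, if the wrist force passes 120 N, or if a joint passes its speed limit or range.

## Robot

A 6-joint arm with a two-finger parallel gripper is mounted at the origin on the work surface. World frame = base frame: x ahead of the robot, y to its left, z up, the work surface at z = 0. Lengths are in m, angles in rad, forces in N, time in s.
With the tool pointing down it reaches from about 0.4 to 0.925 m from the base axis. Payload 12.5 kg.
Tool frame: the origin (TCP) lies at the very end of the fingers, on their centre line; the grasp point (between the pads) lies 19 mm behind it; z points along the fingers, y is the direction in which the jaws open and shut (so a half turn about z gives the same grasp; the last joint's range is limited). The gripper opens to 95 mm and grips with 3 to 60 N. Pads are 20 mm wide; open, the fingers measure 119 mm over their backs; the gripper's body (75 mm by 180 mm) begins 59 mm behind the grasp point.
Start: joints at [1.235, 0.491, 1.559, -0, 1.092, -0.106], TCP at [0.142, 0.609, 0.215] pointing down, gripper open.
Joint ranges: [-3.1, 3.1], [-0.84, 2.19], [0.05, 2.79], [-1.13, 4.28], [0.06, 2.93], [-2.69, 2.69]. Speed limits (rad/s): [2.22, 2.22, 2.79, 3.14, 3.14, 3.14].

## Interface

Orientations are given as [roll, pitch, yaw] about the fixed x, y, z axes, in that order (R = Rz(yaw) Ry(pitch) Rx(roll)).
In Python, from workcell import arm gives the robot as it stands.
- The arm moves only by the tool jog_arm, never from a script. Its arguments are lists of equal length, an entry for each row: "twist": the turn, a rotation vector about the tool's x, y, z in rad, a list of three; "travel": the shift along the tool's x, y, z in mm, a list of three; "claw": the opening, from 0 (shut) to 1 (fully open). A call has 1 to 12 rows; each row is the pose to reach, as a shift and turn from the pose measured when the call began, along the tool's axes at that moment; what a row does not reach only later rows make up. A row lasts 1/8 s, in which the tool goes at most 62.5 mm and 10.7 degrees, less where a joint would pass 70% of its speed; a pose out of reach is approached as far as the arm can. A call with a gripper value outside its range is refused whole. The fingers move at their own pace and stop on an object; the grip force is fixed at half the most. Time passes only in rows, so rows that repeat a pose let the fingers close. It gives the time, the measured TCP pose, the force and the opening at its end, in the units of the state.
- arm.get_obs(): the state, without advancing time (a new reading comes with each control period).
- arm.grab_frame(name): name is "scene" or "side" or "wrist"; returns (picture, depth): 480x640x3 uint8, blue, green, red; 480x640 float32, m along the optical axis (not along the pixel's ray), 0 where there is no reading.
- arm.camera_model(name): a dict with "intrinsics" (3x3 intrinsics, pixels), "k1" (the pictures are not rectified: a ray, as slopes to the right and down, at radius r is drawn at 1 + k1 r^2 times it, then the intrinsics apply), "T" (4x4, takes a point from camera to world coordinates); the wrist camera has in their place "mount" (4x4, takes a point from camera to tool coordinates, whose origin is the TCP and whose axes are the flange's). Camera axes: x right, y down, z forward; pixel columns grow to the right and rows downward; lengths in m; the calibration is good to about 2 mm. A picture is of the moment at which its call begins: read the wrist's pose just before it. camera_model takes no time and is no camera call.
- arm.hand_in(): hands the job in, once; it reports no verdict.
The state is a dict: "t": time; "q": joint angles; "qd": joint speeds; "tau": joint torques, N m; "tool_pos": TCP position; "tool_rot": TCP orientation; "ft_force": force on the tool from outside, world axes, zero at the start; "wrist_torque": the same for the moment, N m; "opening": opening from 0.0 (shut) to 1.0 (fully open).
Only numpy, scipy, OpenCV 4.12 (cv2) and the standard library are available. Lean on these libraries where they do the work, as an engineer would, in place of code of your own. Each camera call takes 0.05 s, during which the arm holds its last target.

## Working session

There is one attempt and no reset: what is moved stays moved. The work goes in short steps, Python scripts to look and compute and a tool call to move; the robot and the scene stay as the last step left them, time stands still between calls to the robot, and variables do not carry over. Pictures are saved under pics/ and viewed, and the job is handed in when it is done.

Besides the shell and the picture viewer there is one more tool, called after ">>>" in YAML: its name, and indented under it one key for each argument. jog_arm: Moves the arm, as the interface text tells. Its arguments: {"type":"object","properties":{"twist":{"type":"array"},"travel":{"type":"array"},"claw":{"type":"array"}},"required":["twist","travel","claw"]}

```bash
ls; mkdir -p pics; cat > h.py <<'E'
import numpy as np, cv2
from workcell import arm
from scipy.spatial.transform import Rotation as R
def pose(o=None):
    o=o or arm.get_obs(); T=np.eye(4); T[:3,3]=o['tool_pos']; T[:3,:3]=R.from_euler('xyz',o['tool_rot']).as_matrix(); return T
def grab(name,fn=None):
    P=pose(); im,d=arm.grab_frame(name); m=arm.camera_model(name)
    T=m['T'] if 'T' in m else P@np.array(m['mount'])
    if fn: cv2.imwrite('pics/'+fn,im)
    return im,d,np.array(m['intrinsics']),m['k1'],np.array(T)
def rays(K,k1,uv):
    uv=np.atleast_2d(np.asarray(uv,float)); a=np.c_[(uv[:,0]-K[0,2])/K[0,0],(uv[:,1]-K[1,2])/K[1,1]]
    r=a.copy()
    for _ in range(20): r=a/(1+k1*(r**2).sum(1,keepdims=True))
    return np.c_[r,np.ones(len(r))]
def plane(K,k1,T,uv,z):
    d=rays(K,k1,uv)@T[:3,:3].T; o=T[:3,3]; s=(z-o[2])/d[:,2]; return o+d*s[:,None]
def cloud(d,K,k1,T):
    v,u=np.mgrid[0:480,0:640]; r=rays(K,k1,np.c_[u.ravel(),v.ravel()])
    p=(r*d.ravel()[:,None])@T[:3,:3].T+T[:3,3]; p[d.ravel()==0]=np.nan
    return p.reshape(480,640,3)
def proj(K,k1,T,p):
    p=(np.atleast_2d(p)-T[:3,3])@T[:3,:3]; a=p[:,:2]/p[:,2:]; a=a*(1+k1*(a**2).sum(1,keepdims=True))
    return a*[K[0,0],K[1,1]]+[K[0,2],K[1,2]]
def jog(pos,rot=None):
    "travel mm and twist to reach world pos / rotation matrix from now"
    P=pose(); t=P[:3,:3].T@(np.array(pos)-P[:3,3])*1000
    w=np.zeros(3) if rot is None else R.from_matrix(P[:3,:3].T@rot).as_rotvec()
    return t.round(1),w.round(4)
np.set_printoptions(precision=4,suppress=True)
E
python3 - <<'E'
from h import *
print(arm.get_obs())
for n in ['scene','side','wrist']:
    im,d,K,k1,T=grab(n,n+'0.png'); print(n,K,k1,T)
    np.savez('/tmp/'+n+'0.npz',im=im,d=d,K=K,k1=k1,T=T)
E
```

```text
pics
{'t': 0.0, 'q': array([ 1.2354,  0.4915,  1.5594, -0.    ,  1.0917, -0.1056]), 'qd': array([-0.    ,  0.002 ,  0.0005,  0.001 , -0.0006,  0.    ]), 'tau': array([ -0.0034, -61.2631, -25.8179,   0.0692,   0.0482,  -0.0001]), 'tool_pos': array([0.1423, 0.6083, 0.2141]), 'tool_rot': array([-3.1405, -0.0001,  2.9118]), 'ft_force': array([-0.1846, -0.5146, -0.7983]), 'wrist_torque': array([-0.0042, -0.0594,  0.0119]), 'opening': 0.9994087021897229}
scene [[585.5057   0.     320.501 ]
 [  0.     585.5057 239.9411]
 [  0.       0.       1.    ]] 0.02715059186693049 [[ 0.8258 -0.4591  0.3275  0.0661]
 [-0.5638 -0.6598  0.4967 -0.6373]
 [-0.012  -0.5948 -0.8038  1.1664]
 [ 0.      0.      0.      1.    ]]
side [[436.3989   0.     323.2459]
 [  0.     436.3989 241.8879]
 [  0.       0.       1.    ]] 0.0074889046783683895 [[-0.9768 -0.158   0.1448  0.3715]
 [-0.2142  0.6943 -0.687   0.6214]
 [ 0.008  -0.7021 -0.712   0.6823]
 [ 0.      0.      0.      1.    ]]
wrist [[353.7162   0.     322.4448]
 [  0.     353.7162 240.0505]
 [  0.       0.       1.    ]] -0.011766968295963503 [[ 0.2266  0.9326  0.281   0.0634]
 [ 0.974  -0.217  -0.0653  0.6271]
 [ 0.      0.2885 -0.9575  0.3851]
 [ 0.      0.      0.      1.    ]]
```

View pics/scene0.png

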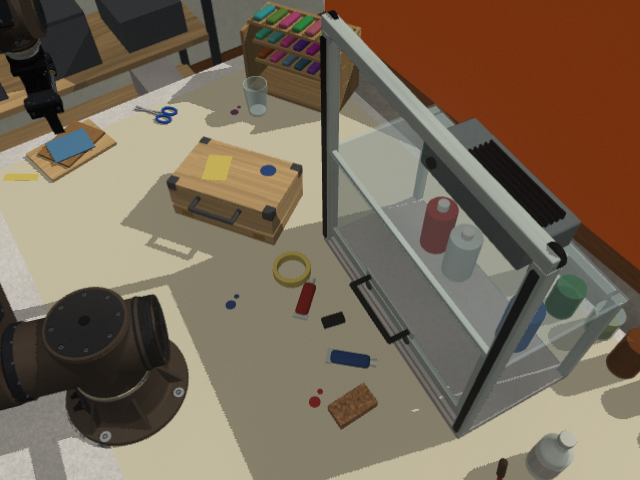

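View pics/side0.png

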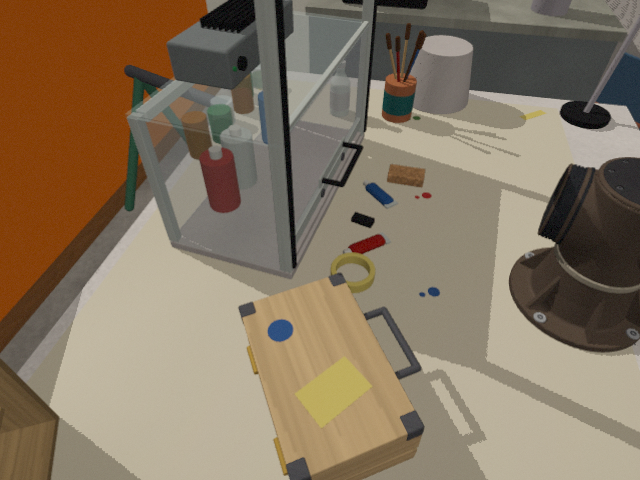

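View pics/wrist0.png

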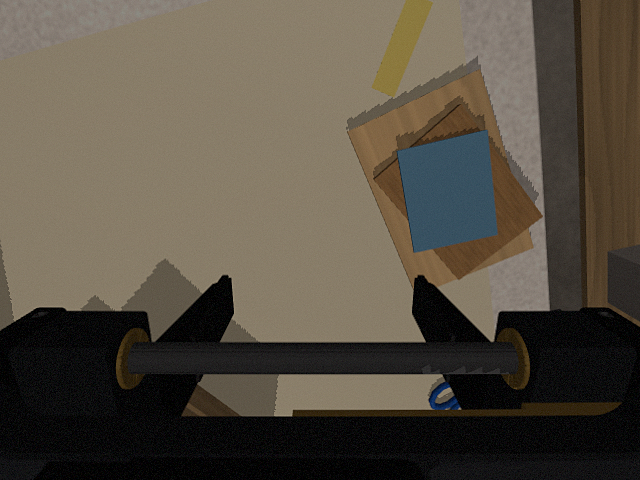

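```bash
python3 - <<'E'
from h import *
for n in ['scene','side']:
    z=np.load(f'/tmp/{n}0.npz'); im=z['im']; P=cloud(z['d'],z['K'],z['k1'],z['T'])
    p=P.reshape(-1,3)
    # cover top
    m=(abs(p[:,2]-.106)<.006)&(p[:,0]<.75)&(p[:,0]>.2)&(p[:,1]>-.1)&(p[:,1]<.6)
    mm=m.reshape(480,640).astype(np.uint8); mm=cv2.morphologyEx(mm,cv2.MORPH_OPEN,np.ones((5,5)))
    nc,l,st,c=cv2.connectedComponentsWithStats(mm); k=1+st[1:,4].argmax()
    q=P[l==k]; r=cv2.minAreaRect((q[:,:2]*1000).astype(np.float32)); print(n,'cover',r,q[:,2].mean(),cv2.boxPoints(r))
    # handle of cover / sash: dark pts
    dark=(im.max(2)<75).ravel()
    for nm,zz,lo,hi in [('cov',.084,(.2,-.1),(.6,.6)),('sash',.083,(.3,-.5),(.8,.2))]:
        m=dark&(abs(p[:,2]-zz-.003)<.014)&(p[:,0]>lo[0])&(p[:,0]<hi[0])&(p[:,1]>lo[1])&(p[:,1]<hi[1])
        mm=m.reshape(480,640).astype(np.uint8); nc,l,st,c=cv2.connectedComponentsWithStats(mm,connectivity=8)
        for k in range(1,nc):
            if st[k,4]>25:
                q=P[l==k]; print(n,nm,st[k],q.mean(0),cv2.minAreaRect((q[:,:2]*1000).astype(np.float32)))
E
```

```text
scene cover ((480.358154296875, 330.41473388671875), (87.3514404296875, 281.356689453125), 32.66221618652344) 0.1070142207998925 [[367.667  425.276 ]
 [519.511  188.4112]
 [593.0493 235.5534]
 [441.2053 472.4183]]
scene cov [168 186   9   5  26] [0.2949 0.3607 0.0951] ((294.1074523925781, 361.3059387207031), (7.363790988922119, 21.660810470581055), 40.90003204345703)
scene cov [188 196  54  29 227] [0.3391 0.2364 0.0971] ((342.2789306640625, 246.10716247558594), (49.47416305541992, 133.72901916503906), 31.831506729125977)
scene cov [262 213  15  12  65] [0.4436 0.1463 0.0903] ((441.93994140625, 145.99546813964844), (19.953136444091797, 34.026123046875), 76.05155181884766)
scene cov [323 218   4   8  29] [0.544  0.0688 0.0875] ((543.7417602539062, 70.71358489990234), (6.649743556976318, 14.088042259216309), 8.279014587402344)
scene sash [231 212  10  13  32] [0.3734 0.191  0.0967] ((374.05230712890625, 191.4666748046875), (37.583770751953125, 7.626224517822266), 32.728946685791016)
scene sash [262 213  15  12  62] [0.4437 0.1465 0.0898] ((441.93994140625, 145.99546813964844), (19.9531
[... 656 characters left out ...]
1.51091003417969), (12.417141914367676, 6.394968032836914), 86.63324737548828)
side cov [364 311  50  56 183] [0.351  0.2236 0.0986] ((340.8111267089844, 231.88107299804688), (29.403827667236328, 111.70079803466797), 47.81083297729492)
side cov [395 366  26  13 115] [0.3151 0.2917 0.0989] ((313.0386047363281, 289.8982238769531), (39.210994720458984, 10.048248291015625), 26.7691707611084)
side cov [407 433  15   8  26] [0.2982 0.3799 0.0977] ((297.9137878417969, 379.9405517578125), (21.151443481445312, 1.244396448135376), 31.51161003112793)
side sash [291 241   5  14  54] [0.5452 0.074  0.0856] ((545.928466796875, 71.55538940429688), (12.506250381469727, 6.394968032836914), 86.63324737548828)
```

```bash
python3 - <<'E'
from h import *
for n in ['scene','side']:
    z=np.load(f'/tmp/{n}0.npz'); P=cloud(z['d'],z['K'],z['k1'],z['T'])
    pts=[(175,190),(180,175),(190,160),(200,148),(209,145),(250,165),(295,180),(283,200),(270,212),(240,220),(187,215),(205,213),(237,216),(215,207)] if n=='scene' else [(250,320),(280,300),(330,290),(350,285),(375,350),(400,410),(300,350),(340,400),(300,460),(265,400),(380,320),(400,345),(415,370)]
    for u,v in pts: print(n,u,v,P[v,u])
    big=cv2.resize(z['im'][120:260,150:320] if n=='scene' else z['im'][260:480,220:450],None,fx=4 if n=='scene' else 2.6,fy=4 if n=='scene' else 2.6); cv2.imwrite(f'pics/crop_{n}.png',big)
E
```

```text
scene 175 190 [0.298  0.3562 0.0906]
scene 180 175 [0.3243 0.3708 0.1151]
scene 190 160 [0.3678 0.4041 0.1134]
scene 200 148 [0.4097 0.4333 0.1076]
scene 209 145 [0.4329 0.4278 0.1096]
scene 250 165 [0.4836 0.3072 0.1094]
scene 295 180 [0.5574 0.2172 0.089 ]
scene 283 200 [0.4962 0.1751 0.0945]
scene 270 212 [0.4423 0.1428 0.1192]
scene 240 220 [0.3914 0.2081 0.0586]
scene 187 215 [0.3035 0.3379 0.0081]
scene 205 213 [0.3224 0.2429 0.0988]
scene 237 216 [0.3817 0.1969 0.0923]
scene 215 207 [0.3565 0.2643 0.0763]
side 250 320 [0.5637 0.2604 0.1074]
side 280 300 [0.5282 0.2141 0.1096]
side 330 290 [0.4525 0.1788 0.1132]
side 350 285 [0.43   0.0889 0.0239]
side 375 350 [0.3651 0.2751 0.1153]
side 400 410 [0.3209 0.3569 0.1152]
side 300 350 [0.4731 0.2968 0.1112]
side 340 400 [0.4011 0.3595 0.1125]
side 300 460 [0.4352 0.4435 0.1082]
side 265 400 [0.5252 0.3342 0.0001]
side 380 320 [0.363  0.1401 0.0005]
side 400 345 [0.3286 0.2465 0.0964]
side 415 370 [0.3038 0.2862 0.101 ]
```

View pics/crop_scene.png

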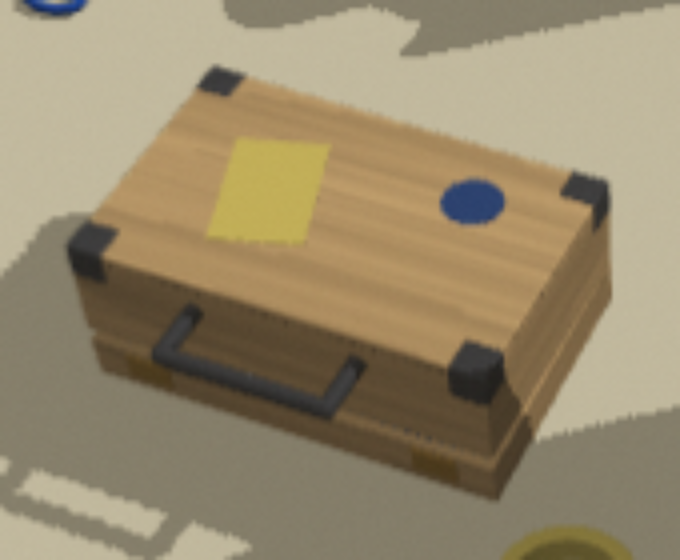

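View pics/crop_side.png

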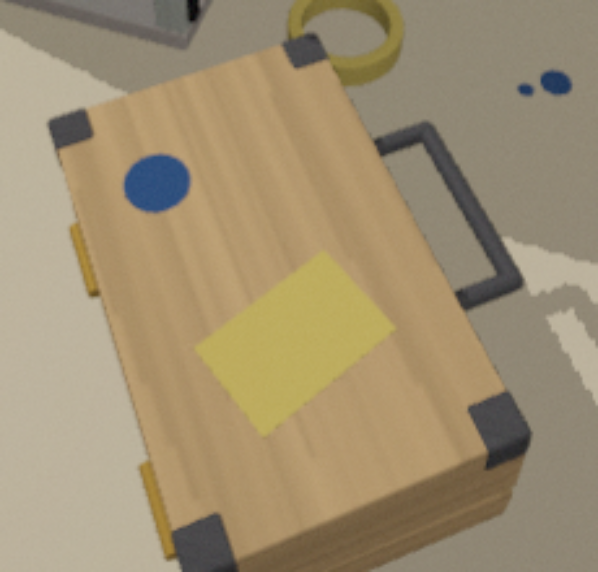

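```bash
python3 - <<'E'
from h import *
for n in ['scene','side']:
    z=np.load(f'/tmp/{n}0.npz'); im=z['im']; P=cloud(z['d'],z['K'],z['k1'],z['T'])
    p=P.reshape(-1,3)
    m=(p[:,2]>.102)&(p[:,2]<.13)&(p[:,0]<.65)&(p[:,0]>.2)&(p[:,1]>.05)&(p[:,1]<.55)
    mm=m.reshape(480,640).astype(np.uint8); mm=cv2.morphologyEx(mm,cv2.MORPH_OPEN,np.ones((3,3)))
    nc,l,st,c=cv2.connectedComponentsWithStats(mm); k=1+st[1:,4].argmax()
    q=P[l==k]; r=cv2.minAreaRect((q[:,:2]*1000).astype(np.float32)); print(n,r,cv2.boxPoints(r))
    A=np.c_[q[:,:2],np.ones(len(q))]; cf=np.linalg.lstsq(A,q[:,2],rcond=None)[0]; print('plane',cf,'slope',np.hypot(*cf[:2]),np.degrees(np.arctan2(cf[1],cf[0])))
    # handle points
    cx,cy=r[0]
    # cabinet: points by height hist
    m=(p[:,2]>.55)&(p[:,2]<.62)&(p[:,0]>.4)
    print('hi',m.sum(), [] if m.sum()<10 else cv2.minAreaRect((p[m][:,:2]*1000).astype(np.float32)))
im=np.load('/tmp/scene0.npz')['im']
cv2.imwrite('pics/cs.png',cv2.resize(im[225:445,310:560],None,fx=2.6,fy=2.6,interpolation=cv2.INTER_CUBIC))
im=np.load('/tmp/side0.npz')['im']
cv2.imwrite('pics/cs2.png',cv2.resize(im[120:280,120:400],None,fx=2.8,fy=2.8,interpolation=cv2.INTER_CUBIC))
E
```

```text
scene ((438.4755859375, 303.775390625), (185.26307678222656, 284.6161193847656), 33.29375457763672) [[282.9305 371.8777]
 [439.1653 133.9763]
 [594.0206 235.6731]
 [437.7858 473.5744]]
plane [-0.04   -0.0249  0.1353] slope 0.04715019739734608 -148.1451090850769
hi 9588 ((527.8704223632812, -197.28421020507812), (564.1424560546875, 32.74628448486328), 83.6244888305664)
side ((440.37109375, 304.76177978515625), (181.19557189941406, 282.6429443359375), 33.149600982666016) [[287.2401 373.5413]
 [441.7969 136.8997]
 [593.5021 235.9823]
 [438.9453 472.6239]]
plane [-0.0454 -0.0353  0.1416] slope 0.0575076571614642 -142.14083634815097
hi 0 []
```

View pics/cs.png

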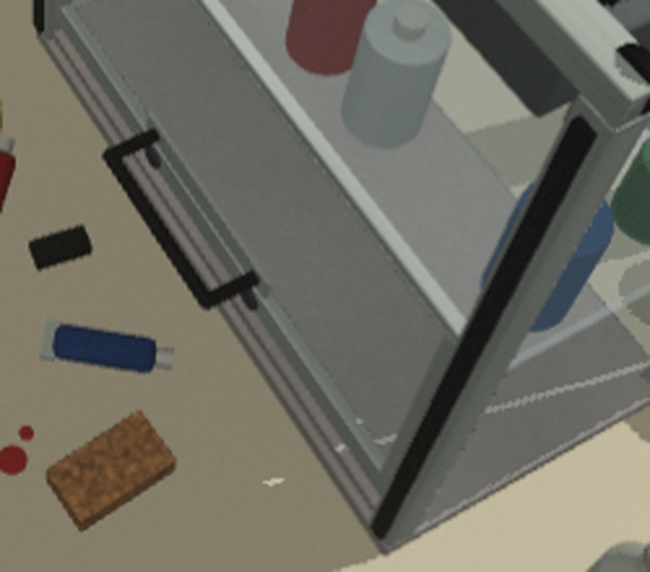

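View pics/cs2.png

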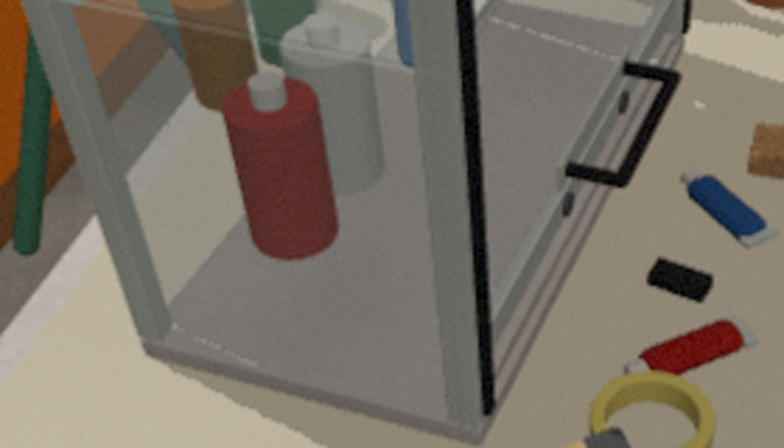

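```bash
python3 - <<'E'
from h import *
z=np.load('/tmp/scene0.npz'); s=np.load('/tmp/side0.npz')
S=(z['K'],z['k1'],z['T']); D=(s['K'],s['k1'],s['T'])
a=plane(*S,[(353,284.6),(388.8,340.4)],.083); print('handle scene',a,a.mean(0),np.linalg.norm(a[0]-a[1]))
b=plane(*D,[(120+673/2.8,120+75/2.8),(120+622/2.8,120+180/2.8)],.083); print('side',b,b.mean(0),np.linalg.norm(b[0]-b[1]))
# sash base front edge corners, z=.02?
print('base near right corner scene',plane(*S,[(310+385/2.6,225+550/2.6)],0.0))
print('base corners side',plane(*D,[(120+480/2.8,120+440/2.8),(120+145/2.8,120+348/2.8)],0.0))
# lintel from depth edges
P=cloud(z['d'],*S); p=P.reshape(-1,3); m=(p[:,2]>.55)&(p[:,2]<.62)&(p[:,0]>.4)
q=p[m]; print(np.percentile(q[:,2],[5,50,95])); r=cv2.minAreaRect((q[:,:2]*1000).astype(np.float32)); print(cv2.boxPoints(r))
l=cv2.fitLine((q[:,:2]).astype(np.float32),cv2.DIST_L2,0,.01,.01); print(l.T)
# bystanders
for nm,uv,h in [('tape',(292,268),.024),('red',(306,299),.018),('blue',(350,359),.018),('eraser',(333,320),.014),('block',(353,406),.024)]: print(nm,plane(*S,[uv],h))
E
```

```text
handle scene [[ 0.4974 -0.1081  0.083 ]
 [ 0.4781 -0.2575  0.083 ]] [ 0.4878 -0.1828  0.083 ] 0.15072394668769812
side [[ 0.4748 -0.2978  0.083 ]
 [ 0.491  -0.1414  0.083 ]] [ 0.4829 -0.2196  0.083 ] 0.15721068616087003
base near right corner scene [[ 0.4921 -0.4699  0.    ]]
base corners side [[0.5518 0.0757 0.    ]
 [0.8298 0.0433 0.    ]]
[0.571  0.6128 0.6156]
[[ 480.2762 -475.7928]
 [ 512.8199 -479.4291]
 [ 575.4647   81.2244]
 [ 542.9209   84.8607]]
[[ 0.1117  0.9937  0.5185 -0.2535]]
tape [[0.4305 0.0393 0.024 ]]
red [[ 0.4129 -0.0466  0.018 ]]
blue [[ 0.4084 -0.2223  0.018 ]]
eraser [[ 0.4336 -0.1238  0.014 ]]
block [[ 0.3518 -0.3099  0.024 ]]
```

```bash
python3 - <<'E'
from h import *
z=np.load('/tmp/scene0.npz'); s=np.load('/tmp/side0.npz')
S=(z['K'],z['k1'],z['T']); D=(s['K'],s['k1'],s['T'])
def tri(u,v):
    a=(rays(S[0],S[1],[u])@S[2][:3,:3].T)[0]; b=(rays(D[0],D[1],[v])@D[2][:3,:3].T)[0]
    A=np.c_[a,-b]; k=np.linalg.lstsq(A,D[2][:3,3]-S[2][:3,3],rcond=None)[0]
    p=S[2][:3,3]+a*k[0]; q=D[2][:3,3]+b*k[1]; return (p+q)/2,np.linalg.norm(p-q)
A=tri((353,284.6),(120+622/2.8,120+180/2.8));B=tri((388.8,340.4),(120+673/2.8,120+75/2.8)); print(A,B,(A[0]+B[0])/2)
# cover handle ends: scene crop4 (150,120); side crop 2.6 (220,260)
A=tri((150+158/4,120+357/4),(220+513/2.6,260+280/2.6));B=tri((150+328/4,120+410/4),(220+427/2.6,260+130/2.6)); print(A,B,(A[0]+B[0])/2)
E
```

```text
(array([ 0.4884, -0.1175,  0.1023]), np.float64(0.0024805668275771696)) (array([ 0.4706, -0.265 ,  0.1042]), np.float64(0.0010088071210530047)) [ 0.4795 -0.1913  0.1032]
(array([0.2993, 0.2779, 0.0941]), np.float64(0.001312387128694003)) (array([0.3608, 0.185 , 0.0944]), np.float64(0.002058051813132297)) [0.3301 0.2315 0.0943]
```

```bash
cat >> h.py <<'E'
from scipy.spatial.transform import Slerp
def tool(yaw_deg,tilt_deg):
    "tool z heading yaw, tilt below horizontal (90=down); tool x to the left of heading"
    y,t=np.radians([yaw_deg,tilt_deg]); o=np.array([np.cos(y),np.sin(y),0]); l=np.array([-np.sin(y),np.cos(y),0]); u=np.array([0,0,1.])
    z=np.cos(t)*o-np.sin(t)*u; return np.c_[l,np.cross(z,l),z]
def rows(keys,dm=0.055,da=9.5):
    "keys: (pos,R,claw[,extra hold rows[,dm]])"
    P=pose(); p0,R0=P[:3,3],P[:3,:3]; cp,cR=p0,R0; tw=[];tr=[];cl=[]
    for k in keys:
        p,Rm,c=k[:3]; p=np.array(p,float); h=k[3] if len(k)>3 else 0; dd=k[4] if len(k)>4 else dm
        a=np.degrees(R.from_matrix(cR.T@Rm).magnitude()); n=max(1,int(np.ceil(max(np.linalg.norm(p-cp)/dd,a/da))))
        sl=Slerp([0,1],R.from_matrix([cR,Rm]))
        for s in list(np.arange(1,n+1)/n)+[1]*h:
            Q=sl(s).as_matrix(); x=cp+(p-cp)*s
            tw.append([round(float(v),3) for v in R.from_matrix(R0.T@Q).as_rotvec()]); tr.append([round(float(v)) for v in R0.T@(x-p0)*1000]); cl.append(c)
        cp,cR=p,Rm
    print(len(tw),'rows'); 
    for i in range(0,len(tw),12): print('"twist":',tw[i:i+12],'"travel":',tr[i:i+12],'"claw":',cl[i:i+12])
CY=-6.45; CX=np.array([np.cos(np.radians(CY)),np.sin(np.radians(CY)),0]); CYv=np.array([-CX[1],CX[0],0]); CAB=np.array([.655,-.2115,0])
KY=33.2; KX=np.array([np.cos(np.radians(KY)),np.sin(np.radians(KY)),0]); KYv=np.array([-KX[1],KX[0],0]); HINGE=np.array([.513,.352,.033])
def st():
    o=arm.get_obs(); print('t',round(o['t'],2),'pos',o['tool_pos'],'rpy',o['tool_rot'],'q',o['q'],'F',o['ft_force'],'op',round(o['opening'],3))
E
python3 - <<'E'
from h import *
rows([([.50,.25,.33],tool(30,80),.35),([.40,-.15,.23],tool(CY,40),.35)],dm=.06,da=10)
E
```

```text
17 rows
"twist": [[-0.018, -0.008, 0.091], [-0.037, -0.016, 0.181], [-0.055, -0.024, 0.272], [-0.074, -0.032, 0.362], [-0.092, -0.039, 0.453], [-0.11, -0.047, 0.544], [-0.129, -0.055, 0.634], [-0.147, -0.063, 0.725], [-0.166, -0.071, 0.815], [-0.232, -0.139, 0.886], [-0.299, -0.207, 0.956], [-0.366, -0.276, 1.026]] "travel": [[-48, -30, -13], [-96, -59, -26], [-143, -89, -39], [-191, -119, -51], [-239, -149, -64], [-287, -178, -77], [-334, -208, -90], [-382, -238, -103], [-430, -268, -116], [-429, -319, -103], [-428, -371, -91], [-428, -422, -78]] "claw": [0.35, 0.35, 0.35, 0.35, 0.35, 0.35, 0.35, 0.35, 0.35, 0.35, 0.35, 0.35]
"twist": [[-0.434, -0.345, 1.093], [-0.503, -0.415, 1.16], [-0.571, -0.486, 1.226], [-0.641, -0.558, 1.29], [-0.71, -0.631, 1.354]] "travel": [[-427, -474, -65], [-426, -525, -53], [-425, -577, -40], [-424, -628, -28], [-424, -680, -15]] "claw": [0.35, 0.35, 0.35, 0.35, 0.35]
```

>>> jog_arm:
  twist:
    - [-0.018,-0.008,0.091]
    - [-0.037,-0.016,0.181]
    - [-0.055,-0.024,0.272]
    - [-0.074,-0.032,0.362]
    - [-0.092,-0.039,0.453]
    - [-0.11,-0.047,0.544]
    - [-0.129,-0.055,0.634]
    - [-0.147,-0.063,0.725]
    - [-0.166,-0.071,0.815]
    - [-0.232,-0.139,0.886]
    - [-0.299,-0.207,0.956]
    - [-0.366,-0.276,1.026]
  travel:
    - [-48,-30,-13]
    - [-96,-59,-26]
    - [-143,-89,-39]
    - [-191,-119,-51]
    - [-239,-149,-64]
    - [-287,-178,-77]
    - [-334,-208,-90]
    - [-382,-238,-103]
    - [-430,-268,-116]
    - [-429,-319,-103]
    - [-428,-371,-91]
    - [-428,-422,-78]
  claw: [0.35,0.35,0.35,0.35,0.35,0.35,0.35,0.35,0.35,0.35,0.35,0.35]

```text
t: 1.65
tool_pos: [0.4622, 0.0986, 0.2922]
tool_rot: [2.704, 0.054, 1.854]
ft_force: [1.3, 0.7, 0.6]
opening: 0.349
```

```bash
python3 - <<'E'
from h import *
st()
rows([([.40,-.15,.23],tool(CY,40),.35)],dm=.055,da=9)
E
```

```text
t 1.65 pos [0.4622 0.0986 0.2922] rpy [2.7038 0.0543 1.8541] q [ 0.038   0.0305  2.0708  0.0974  0.6049 -0.3253] F [1.3389 0.6572 0.5618] op 0.349
5 rows
"twist": [[-0.084, -0.04, 0.07], [-0.167, -0.08, 0.14], [-0.251, -0.12, 0.209], [-0.335, -0.16, 0.279], [-0.418, -0.2, 0.349]] "travel": [[-44, -30, 2], [-87, -59, 5], [-131, -89, 7], [-174, -119, 10], [-218, -148, 12]] "claw": [0.35, 0.35, 0.35, 0.35, 0.35]
```

```bash
python3 - <<'E'
from h import *
Rm=tool(CY,50); H=np.array([.4795,-.191,.103])
rows([(H-.07*Rm[:,2],Rm,.35,1)],dm=.055,da=9)
E
```

```text
7 rows
"twist": [[-0.041, -0.028, 0.061], [-0.082, -0.056, 0.121], [-0.123, -0.084, 0.182], [-0.164, -0.112, 0.242], [-0.205, -0.14, 0.303], [-0.246, -0.168, 0.363], [-0.246, -0.168, 0.363]] "travel": [[-43, -27, 15], [-86, -53, 30], [-129, -80, 45], [-172, -106, 61], [-215, -133, 76], [-258, -159, 91], [-258, -159, 91]] "claw": [0.35, 0.35, 0.35, 0.35, 0.35, 0.35, 0.35]
```

>>> jog_arm:
  twist:
    - [-0.041,-0.028,0.061]
    - [-0.082,-0.056,0.121]
    - [-0.123,-0.084,0.182]
    - [-0.164,-0.112,0.242]
    - [-0.205,-0.14,0.303]
    - [-0.246,-0.168,0.363]
    - [-0.246,-0.168,0.363]
  travel:
    - [-43,-27,15]
    - [-86,-53,30]
    - [-129,-80,45]
    - [-172,-106,61]
    - [-215,-133,76]
    - [-258,-159,91]
    - [-258,-159,91]
  claw: [0.35,0.35,0.35,0.35,0.35,0.35,0.35]

```text
t: 2.52
tool_pos: [0.448, -0.1023, 0.1901]
tool_rot: [2.467, -0.017, 1.524]
ft_force: [-0.2, 0.4, -0.4]
opening: 0.347
```

```bash
python3 - <<'E'
from h import *
st()
grab('wrist','w1.png');
Rm=tool(CY,50); H=np.array([.4795,-.191,.103])
rows([(H+.014*Rm[:,2],Rm,.35,1)],dm=.03,da=9)
E
```

```text
t 2.52 pos [ 0.448  -0.1023  0.1901] rpy [ 2.4669 -0.017   1.5238] q [-0.5638  0.182   2.4012  1.6994  0.3287 -2.1154] F [-0.176   0.3604 -0.4036] op 0.347
6 rows
"twist": [[-0.005, -0.01, 0.008], [-0.009, -0.021, 0.016], [-0.014, -0.031, 0.024], [-0.019, -0.041, 0.032], [-0.023, -0.051, 0.04], [-0.023, -0.051, 0.04]] "travel": [[-17, -5, 21], [-35, -10, 41], [-52, -15, 62], [-70, -20, 82], [-87, -25, 103], [-87, -25, 103]] "claw": [0.35, 0.35, 0.35, 0.35, 0.35, 0.35]
```

View pics/w1.png

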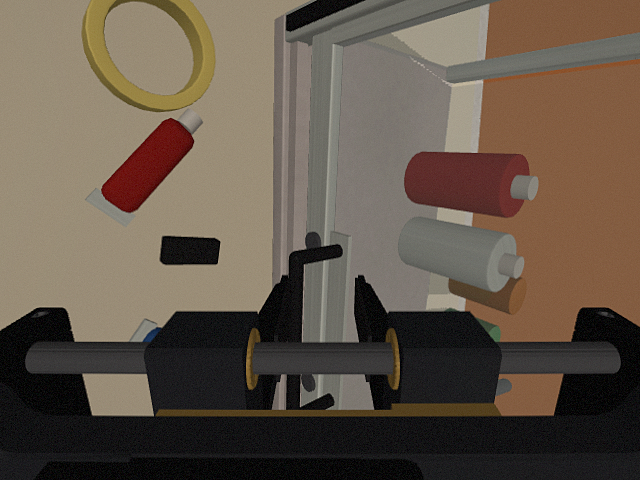

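>>> jog_arm:
  twist:
    - [-0.005,-0.01,0.008]
    - [-0.009,-0.021,0.016]
    - [-0.014,-0.031,0.024]
    - [-0.019,-0.041,0.032]
    - [-0.023,-0.051,0.04]
    - [-0.023,-0.051,0.04]
    - [-0.023,-0.051,0.04]
  travel:
    - [-21,-11,3]
    - [-42,-22,6]
    - [-62,-25,25]
    - [-75,-25,55]
    - [-84,-25,80]
    - [-87,-25,90]
    - [-87,-25,90]
  claw: [0.35,0.35,0.35,0.35,0.35,0.35,0.35]

```text
t: 3.45
tool_pos: [0.483, -0.1945, 0.1106]
tool_rot: [2.454, -0.011, 1.462]
ft_force: [0.5, -0.5, 0.7]
opening: 0.346
```

```bash
python3 - <<'E'
from h import *
st()
im,d,K,k1,T=grab('wrist','w2.png');
Rm=tool(CY,50); H=np.array([.4795,-.191,.103])
print('bar px',proj(K,k1,T,[H,H+.075*CYv,H-.075*CYv]))
rows([(H+.014*Rm[:,2],Rm,.35,1)],dm=.03,da=9)
E
```

```text
t 3.45 pos [ 0.483  -0.1945  0.1106] rpy [ 2.4536 -0.0108  1.4621] q [-0.7045  0.4574  2.3521  2.1557  0.4508 -2.6823] F [ 0.4977 -0.4809  0.74  ] op 0.346
bar px [[305.6339 287.7493]
 [303.0309 142.2981]
 [307.7683 404.1657]]
2 rows
"twist": [[-0.01, -0.01, -0.004], [-0.01, -0.01, -0.004]] "travel": [[3, -8, 18], [3, -8, 18]] "claw": [0.35, 0.35]
```

View pics/w2.png

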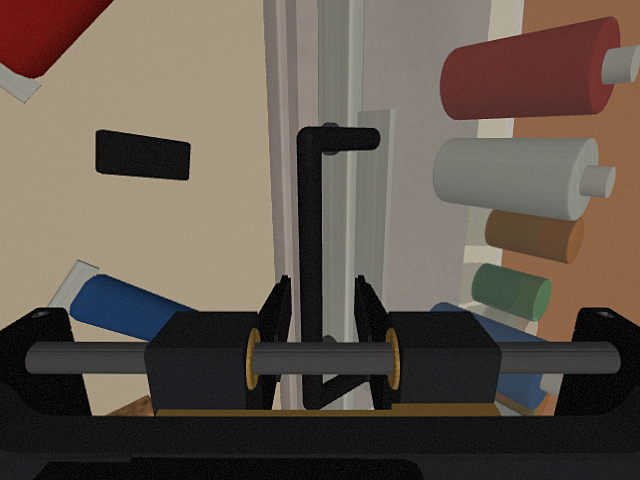

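```bash
cat > fk.py <<'E'
import numpy as np
from scipy.optimize import least_squares
from scipy.spatial.transform import Rotation as R
Rz=lambda a:R.from_euler('z',a).as_matrix(); Ry=lambda a:R.from_euler('y',a).as_matrix()
def fk(q,pr):
    a1,d1,L2,e,L3,Lt=pr
    A=Rz(q[0]); p=A@[a1,0,d1]; A=A@Ry(q[1]); p=p+A@[0,0,L2]; A=A@Ry(q[2]); p=p+A@[e,0,L3]; A=A@Rz(q[3])@Ry(q[4])@Rz(q[5]); return p+A@[0,0,Lt],A
data=[([1.2354,.4915,1.5594,0,1.0917,-.1056],[.1423,.6083,.2141],[-3.1405,-.0001,2.9118]),
([.038,.0305,2.0708,.0974,.6049,-.3253],[.4622,.0986,.2922],[2.7038,.0543,1.8541]),
([-.5638,.182,2.4012,1.6994,.3287,-2.1154],[.448,-.1023,.1901],[2.4669,-.017,1.5238]),
([-.7045,.4574,2.3521,2.1557,.4508,-2.6823],[.483,-.1945,.1106],[2.4536,-.0108,1.4621])]
if __name__=='__main__':
    np.set_printoptions(precision=4,suppress=True)
    for q,p,r in data: print(fk(q,[0]*6)[1].T@R.from_euler('xyz',r).as_matrix())
    f=lambda pr:np.concatenate([fk(q,pr)[0]-p for q,p,r in data])
    s=least_squares(f,[0,.3,.4,0,.4,.2]); print(s.x,np.abs(s.fun).max())
E
python3 fk.py
```

```text
[[ 0.     -1.      0.0001]
 [ 1.      0.     -0.    ]
 [ 0.      0.0001  1.    ]]
[[-0.     -1.     -0.0001]
 [ 1.     -0.     -0.    ]
 [ 0.     -0.0001  1.    ]]
[[ 0.     -1.      0.    ]
 [ 1.      0.      0.0001]
 [-0.0001  0.      1.    ]]
[[-0.0001 -1.     -0.    ]
 [ 1.     -0.0001 -0.    ]
 [ 0.     -0.      1.    ]]
[-0.1613  0.3386  0.7284  0.084   0.533   0.4618] 0.060427686550228454
```

```bash
cat > fk.py <<'E'
import numpy as np
from scipy.optimize import least_squares
from scipy.spatial.transform import Rotation as R
Rz=lambda a:R.from_euler('z',a).as_matrix(); Ry=lambda a:R.from_euler('y',a).as_matrix()
def fk(q,pr):
    a1,d1,L2,e,L3,Lt,b,wx,wy=pr
    A=Rz(q[0]); p=A@[a1,b,d1]; A=A@Ry(q[1]); p=p+A@[0,0,L2]; A=A@Ry(q[2]); p=p+A@[e,0,L3]; A=A@Rz(q[3])@Ry(q[4]); p=p+A@[wx,wy,Lt]; A=A@Rz(q[5]); return p,A@Rz(np.pi/2)
data=[([1.2354,.4915,1.5594,0,1.0917,-.1056],[.1423,.6083,.2141],[-3.1405,-.0001,2.9118]),
([.038,.0305,2.0708,.0974,.6049,-.3253],[.4622,.0986,.2922],[2.7038,.0543,1.8541]),
([-.5638,.182,2.4012,1.6994,.3287,-2.1154],[.448,-.1023,.1901],[2.4669,-.017,1.5238]),
([-.7045,.4574,2.3521,2.1557,.4508,-2.6823],[.483,-.1945,.1106],[2.4536,-.0108,1.4621])]
PR=None
if __name__=='__main__':
    np.set_printoptions(precision=4,suppress=True)
    f=lambda pr:np.concatenate([fk(q,pr)[0]-p for q,p,r in data])
    s=least_squares(f,[0,.3,.4,0,.4,.2,0,0,0]); print(s.x,np.abs(s.fun).max(),np.linalg.svd(s.jac)[1])
E
python3 fk.py
```

```text
[-0.0001  0.1969  0.5867  0.0431  0.4112  0.2719  0.0658  0.0001  0.0001] 4.0408057281920984e-05 [3.8365 3.2263 2.5237 1.5075 1.3587 0.4892 0.3064 0.2171 0.0625]
```

```bash
cat >> fk.py <<'E'
PR=[0,.1969,.5867,.0431,.4112,.2719,.0658,0,0]
LO=np.array([-3.1,-.84,.05,-1.13,.06,-2.69]);HI=np.array([3.1,2.19,2.79,4.28,2.93,2.69])
def ik(pos,Rm,q0):
    def f(q):
        p,A=fk(q,PR); return np.r_[(p-pos)*5,R.from_matrix(A.T@Rm).as_rotvec()]
    s=least_squares(f,np.clip(q0,LO+1e-3,HI-1e-3),bounds=(LO,HI)); return s.x,np.abs(s.fun).max()
SEEDS=[[0,.4,2,q4,.6,q6] for q4 in (0,.8,1.6,2.4,3.1) for q6 in (-2,0,2)]
def iks(pos,Rm):
    out=[]
    for s in SEEDS:
        s=list(s); s[0]=np.arctan2(pos[1],pos[0]); q,e=ik(pos,Rm,s)
        if e<1e-3 and not any(np.abs(q-o).max()<.02 for o in out): out.append(q)
    return out
E
python3 - <<'E'
from h import *; from fk import *
H=np.array([.4795,-.191,.103])
for tilt in (20,35,50):
  for fl in (0,1):
    for dz in (0,.08,.16,.235):
        Rm=tool(CY,tilt); 
        if fl: Rm=Rm@Rz(np.pi)
        for q in iks(H+[0,0,dz]+.014*Rm[:,2],Rm): print(tilt,fl,dz,q, 'margin',np.minimum(q-LO,HI-q).min().round(2))
E
```

```text
20 0 0.235 [-0.8307  0.1152  2.3767  2.0939  0.7948 -2.55  ] margin 0.14
20 1 0 [-0.8307  0.8897  2.5816  2.4715  1.4762 -0.2156] margin 0.21
20 1 0.08 [-0.8307  0.5979  2.5565  2.4265  1.2314 -0.0089] margin 0.23
20 1 0.16 [-0.8307  0.3224  2.4804  2.3012  0.9792  0.2665] margin 0.31
20 1 0.235 [-0.8307  0.1152  2.3767  2.0939  0.7948  0.5916] margin 0.41
35 0 0.16 [-0.7643  0.19    2.3435  1.9653  0.5683 -2.4421] margin 0.25
35 0 0.235 [-0.7643  0.0391  2.2294  1.5284  0.5205 -1.9344] margin 0.46
35 1 0 [-0.7643  0.6566  2.4964  2.4947  0.969  -0.0084] margin 0.29
35 1 0.08 [-0.7643  0.4033  2.4389  2.3102  0.7375  0.2694] margin 0.35
35 1 0.16 [-0.7643  0.19    2.3435  1.9653  0.5683  0.6995] margin 0.45
35 1 0.235 [-0.7643  0.0391  2.2294  1.5284  0.5205  1.2072] margin 0.46
50 0 0.08 [-0.6854  0.3098  2.2932  1.7713  0.3635 -2.2438] margin 0.3
50 0 0.16 [-0.6854  0.1486  2.1899  1.1029  0.401  -1.5277] margin 0.34
50 0 0.235 [-0.6854  0.037   2.0715  0.7404  0.5427 -1.1229] margin 0.48
50 1 0 [-0.6854  0.5108  2.3661  2.3152  0.4935  0.304 ] margin 0.42
50 1 0.08 [-0.6854  0.3098  2.2932  1.7713  0.3635  0.8978] margin 0.3
50 1 0.16 [-0.6854  0.1486  2.1899  1.1029  0.401   1.6139] margin 0.34
50 1 0.235 [-0.6854  0.037   2.0715  0.7404  0.5427  2.0187] margin 0.48
```

```bash
cat >> h.py <<'E'
from fk import fk,ik,iks,LO,HI,PR,Rz,Ry
def check(keys,dm=0.055,da=9.5):
    q=arm.get_obs()['q']; P=pose(); cp,cR=P[:3,3],P[:3,:3]
    for k in keys:
        p=np.array(k[0],float);Rm=k[1]; a=np.degrees(R.from_matrix(cR.T@Rm).magnitude()); dd=k[4] if len(k)>4 else dm
        n=max(1,int(np.ceil(max(np.linalg.norm(p-cp)/dd,a/da)))); sl=Slerp([0,1],R.from_matrix([cR,Rm])); mm=9;me=0;mj=0
        for s in np.arange(1,n+1)/n:
            q2,e=ik(cp+(p-cp)*s,sl(s).as_matrix(),q); mj=max(mj,(np.abs(q2-q)/.125/[2.22,2.22,2.79,3.14,3.14,3.14]).max()); q=q2; mm=min(mm,np.minimum(q-LO,HI-q).min()); me=max(me,e)
        print('  n',n,'q',q.round(2),'margin',round(mm,2),'err',round(me,4),'speedfrac',round(mj,2)); cp,cR=p,Rm
def go(keys,**k):
    check(keys,**k); rows(keys,**k)
E
python3 - <<'E'
from h import *
H=np.array([.4795,-.191,.103]); A=tool(CY,50); B=tool(CY,35)@Rz(np.pi)
p=np.array([.42,-.15,.24])
go([(H-.06*A[:,2],A,.35),(p,A@Rz(1.4),.35),(p,B,.35),(H-.06*B[:,2],B,.35)],da=10,dm=.05)
E
```

```text
n 2 q [-0.77  0.33  2.42  1.98  0.44 -2.55] margin 0.06 err 0.0 speedfrac 0.25
  n 9 q [-0.73  0.05  2.36  1.25  0.4  -0.32] margin 0.33 err 0.0 speedfrac 0.65
  n 11 q [-0.85  0.12  2.53  2.03  0.66  0.54] margin 0.26 err 0.0 speedfrac 0.22
  n 3 q [-0.91  0.52  2.61  2.34  0.95  0.01] margin 0.18 err 0.0 speedfrac 0.54
25 rows
"twist": [[-0.005, -0.005, -0.002], [-0.01, -0.01, -0.004], [-0.011, -0.01, 0.152], [-0.011, -0.009, 0.307], [-0.012, -0.008, 0.463], [-0.013, -0.007, 0.618], [-0.013, -0.006, 0.774], [-0.014, -0.005, 0.929], [-0.015, -0.004, 1.085], [-0.015, -0.003, 1.24], [-0.016, -0.002, 1.396], [-0.016, 0.029, 1.553]] "travel": [[2, -4, -28], [4, -8, -56], [7, -4, -66], [11, 0, -75], [15, 4, -85], [19, 9, -94], [23, 13, -104], [27, 17, -113], [31, 21, -123], [35, 26, -133], [39, 30, -142], [39, 30, -142]] "claw": [0.35, 0.35, 0.35, 0.35, 0.35, 0.35, 0.35, 0.35, 0.35, 0.35, 0.35, 0.35]
"twist": [[-0.016, 0.062, 1.71], [-0.016, 0.096, 1.866], [-0.017, 0.131, 2.023], [-0.017, 0.167, 2.179], [-0.017, 0.205, 2.335], [-0.017, 0.245, 2.49], [-0.016, 0.287, 2.645], [-0.016, 0.33, 2.8], [-0.016, 0.376, 2.954], [-0.015, 0.425, 3.107], [-0.015, 0.425, 3.107], [-0.015, 0.425, 3.107]] "travel": [[39, 30, -142], [39, 30, -142], [39, 30, -142], [39, 30, -142], [39, 30, -142], [39, 30, -142], [39, 30, -142], [39, 30, -142], [39, 30, -142], [39, 30, -142], [27, 12, -113], [15, -6, -83]] "claw": [0.35, 0.35, 0.35, 0.35, 0.35, 0.35, 0.35, 0.35, 0.35, 0.35, 0.35, 0.35]
"twist": [[-0.015, 0.425, 3.107]] "travel": [[3, -24, -54]] "claw": [0.35]
```

>>> jog_arm:
  twist:
    - [0,0,0.02]
    - [0,0,0.04]
    - [-0.011,-0.01,0.152]
    - [-0.011,-0.009,0.307]
    - [-0.012,-0.008,0.463]
    - [-0.013,-0.007,0.618]
    - [-0.013,-0.006,0.774]
    - [-0.014,-0.005,0.929]
    - [-0.015,-0.004,1.085]
    - [-0.015,-0.003,1.24]
    - [-0.016,-0.002,1.396]
    - [-0.016,0.029,1.553]
  travel:
    - [0,0,-28]
    - [2,-2,-56]
    - [7,-4,-66]
    - [11,0,-75]
    - [15,4,-85]
    - [19,9,-94]
    - [23,13,-104]
    - [27,17,-113]
    - [31,21,-123]
    - [35,26,-133]
    - [39,30,-142]
    - [39,30,-142]
  claw: [0.35,0.35,0.35,0.35,0.35,0.35,0.35,0.35,0.35,0.35,0.35,0.35]

```text
t: 5.0
tool_pos: [0.4196, -0.1486, 0.2413]
tool_rot: [-3.132, -0.719, -0.099]
ft_force: [-0.0, -0.6, -0.6]
opening: 0.352
```

```bash
python3 - <<'E'
from h import *
st()
H=np.array([.4795,-.191,.103]); B=tool(CY,35)@Rz(np.pi)
p=np.array([.42,-.15,.24])
go([(p,B,.35),(H-.05*B[:,2],B,.35,0)],da=10,dm=.08)
E
```

```text
t 5.0 pos [ 0.4196 -0.1486  0.2413] rpy [-3.132  -0.7191 -0.0988] q [-0.7472  0.0485  2.3713  1.3119  0.4329 -0.2363] F [-0.0428 -0.5825 -0.6083] op 0.352
  n 10 q [-0.85  0.12  2.53  2.03  0.66  0.54] margin 0.26 err 0.0 speedfrac 0.21
  n 2 q [-0.88  0.54  2.59  2.37  0.96  0.01] margin 0.2 err 0.0 speedfrac 0.81
12 rows
"twist": [[0.017, 0.02, 0.157], [0.035, 0.041, 0.314], [0.052, 0.061, 0.471], [0.069, 0.082, 0.628], [0.087, 0.102, 0.785], [0.104, 0.123, 0.942], [0.122, 0.143, 1.099], [0.139, 0.164, 1.256], [0.156, 0.184, 1.413], [0.174, 0.205, 1.571], [0.174, 0.205, 1.571], [0.174, 0.205, 1.571]] "travel": [[0, 0, 0], [0, 0, 0], [0, 0, 0], [0, 1, 1], [0, 1, 1], [0, 1, 1], [0, 1, 1], [0, 1, 1], [0, 1, 1], [0, 1, 1], [-28, 19, 49], [-55, 37, 97]] "claw": [0.35, 0.35, 0.35, 0.35, 0.35, 0.35, 0.35, 0.35, 0.35, 0.35, 0.35, 0.35]
```

>>> jog_arm:
  twist:
    - [0.017,0.02,0.157]
    - [0.035,0.041,0.314]
    - [0.052,0.061,0.471]
    - [0.069,0.082,0.628]
    - [0.087,0.102,0.785]
    - [0.104,0.123,0.942]
    - [0.122,0.143,1.099]
    - [0.139,0.164,1.256]
    - [0.156,0.184,1.413]
    - [0.174,0.205,1.571]
    - [0.174,0.205,1.571]
    - [0.174,0.205,1.571]
  travel:
    - [0,0,0]
    - [0,0,0]
    - [0,0,0]
    - [0,1,1]
    - [0,1,1]
    - [0,1,1]
    - [0,1,1]
    - [-5,5,10]
    - [-15,12,30]
    - [-28,19,49]
    - [-42,28,73]
    - [-55,37,97]
  claw: [0.35,0.35,0.35,0.35,0.35,0.35,0.35,0.35,0.35,0.35,0.35,0.35]

```text
t: 6.5
tool_pos: [0.4385, -0.1864, 0.1318]
tool_rot: [-2.181, 0.0, -1.683]
ft_force: [-0.1, -0.1, -0.5]
opening: 0.351
```

```bash
python3 - <<'E'
from h import *
st()
H=np.array([.4795,-.191,.103]); B=tool(CY,35)@Rz(np.pi)
go([(H+.012*B[:,2],B,.35,2)],dm=.03)
grab('wrist','w3.png')
E
```

```text
t 6.5 pos [ 0.4385 -0.1864  0.1318] rpy [-2.1805  0.0003 -1.6831] q [-0.8857  0.5444  2.5935  2.3661  0.9584  0.0035] F [-0.0969 -0.0741 -0.5276] op 0.351
  n 3 q [-0.77  0.65  2.5   2.49  0.97 -0.01] margin 0.23 err 0.0 speedfrac 0.16
5 rows
"twist": [[-0.0, 0.0, -0.0], [-0.001, 0.0, -0.0], [-0.001, 0.0, -0.0], [-0.001, 0.0, -0.0], [-0.001, 0.0, -0.0]] "travel": [[0, 0, 21], [0, 0, 42], [0, 0, 62], [0, 0, 62], [0, 0, 62]] "claw": [0.35, 0.35, 0.35, 0.35, 0.35]
```

View pics/w3.png

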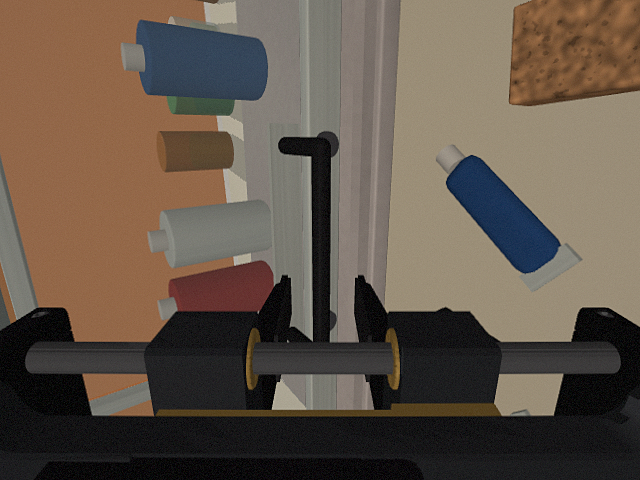

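```bash
python3 - <<'E'
from h import *
m=arm.camera_model('wrist'); K=np.array(m['intrinsics']);k1=m['k1'];T=pose()@np.array(m['mount'])
H=np.array([.4795,-.191,.103]);P=pose()
print(proj(K,k1,T,[H+.075*CYv,H,H-.075*CYv,P[:3,3]+.062*P[:3,2],P[:3,3]]))
E
```

```text
[[321.3584 361.6865]
 [321.0698 264.2142]
 [320.725  146.5677]
 [324.2327 255.5799]
 [324.6906 294.5154]]
```

Centred: bar ends predicted at rows 147/362 match the picture. Advance and grip.

>>> jog_arm:
  twist:
    - [0,0,0]
    - [0,0,0]
    - [0,0,0]
    - [0,0,0]
    - [0,0,0]
    - [0,0,0]
    - [0,0,0]
    - [0,0,0]
  travel:
    - [0,0,21]
    - [0,0,42]
    - [0,0,62]
    - [0,0,62]
    - [0,0,62]
    - [0,0,62]
    - [0,0,62]
    - [0,0,62]
  claw: [0.35,0.35,0.35,0.35,0,0,0,0]

```text
t: 7.55
tool_pos: [0.4903, -0.1939, 0.0947]
tool_rot: [-2.178, 0.0, -1.684]
ft_force: [7.4, -0.4, 4.3]
opening: 0.12
```

```bash
python3 - <<'E'
from h import *
st()
p=pose()[:3,3]; B=pose()[:3,:3]
go([(p+[0,0,.236],B,0,2)],dm=.026)
E
```

```text
t 7.55 pos [ 0.4903 -0.1939  0.0947] rpy [-2.1785  0.0002 -1.6836] q [-0.7706  0.6602  2.4973  2.4904  0.9758 -0.0115] F [ 7.4279 -0.3545  4.3147] op 0.12
  n 10 q [-0.77  0.04  2.23  1.53  0.53  1.2 ] margin 0.31 err 0.0 speedfrac 0.41
12 rows
"twist": [[0.0, -0.0, -0.0], [0.0, -0.0, -0.0], [0.0, -0.0, -0.0], [0.0, -0.0, -0.0], [0.0, -0.0, -0.0], [0.0, -0.0, -0.0], [0.0, -0.0, -0.0], [0.0, -0.0, -0.0], [0.0, -0.0, -0.0], [0.0, -0.0, -0.0], [0.0, -0.0, -0.0], [0.0, -0.0, -0.0]] "travel": [[0, -19, -13], [0, -39, -27], [0, -58, -40], [0, -78, -54], [0, -97, -67], [0, -116, -81], [0, -136, -94], [0, -155, -108], [0, -174, -121], [0, -194, -135], [0, -194, -135], [0, -194, -135]] "claw": [0, 0, 0, 0, 0, 0, 0, 0, 0, 0, 0, 0]
```

>>> jog_arm:
  twist:
    - [0,0,0]
    - [0,0,0]
    - [0,0,0]
    - [0,0,0]
    - [0,0,0]
    - [0,0,0]
    - [0,0,0]
    - [0,0,0]
    - [0,0,0]
    - [0,0,0]
    - [0,0,0]
  travel:
    - [0,-19,-13]
    - [0,-39,-27]
    - [0,-58,-40]
    - [0,-78,-54]
    - [0,-97,-67]
    - [0,-116,-81]
    - [0,-136,-94]
    - [0,-155,-108]
    - [0,-172,-119]
    - [0,-184,-128]
    - [0,-184,-128]
  claw: [0,0,0,0,0,0,0,0,0,0,0]

```text
t: 8.93
tool_pos: [0.4903, -0.1939, 0.3204]
tool_rot: [-2.176, -0.001, -1.683]
ft_force: [4.9, 0.7, 2.5]
opening: 0.116
```

```bash
python3 - <<'E'
from h import *
st()
grab('scene','s4.png')
E
```

```text
t 8.93 pos [ 0.4903 -0.1939  0.3204] rpy [-2.1758 -0.0009 -1.6834] q [-0.771   0.0575  2.2479  1.599   0.5272  1.123 ] F [4.9363 0.7406 2.5263] op 0.116
```

View pics/s4.png

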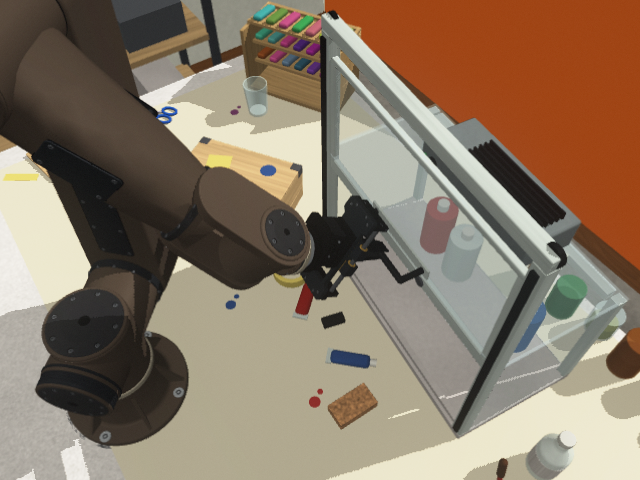

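>>> jog_arm:
  twist:
    - [0,0,0]
    - [0,0,0]
    - [0,0,0]
    - [0,0,0]
  travel:
    - [0,-5,-3]
    - [0,-8,-6]
    - [0,-11,-8]
    - [0,-11,-8]
  claw: [0,0,0,0]

```text
t: 9.48
tool_pos: [0.4881, -0.193, 0.3285]
tool_rot: [-2.186, 0.002, -1.684]
ft_force: [12.3, -1.9, -28.9]
opening: 0.118
```

```bash
python3 - <<'E'
from h import *
st()
E
```

```text
t 9.47 pos [ 0.4881 -0.193   0.3285] rpy [-2.1858  0.0022 -1.6836] q [-0.7718  0.0382  2.2324  1.5191  0.5257  1.2118] F [ 12.2616  -1.8942 -28.9229] op 0.118
```

```bash
cat >> h.py <<'E'
def cov(th,dx=0,dz=0):
    x=-.220*np.cos(th)+.050*np.sin(th); z=.220*np.sin(th)+.050*np.cos(th)
    return HINGE+x*KX+[0,0,z]
E
python3 - <<'E'
from h import *
print(cov(.05))
for tilt in (60,75,90):
  for fl in (0,1):
    Rm=tool(KY,tilt)@Rz(np.pi*fl)
    for th in (.05,.6,1.2,1.68):
        for q in iks(cov(th)+.012*Rm[:,2],Rm): print(tilt,fl,th,q, 'margin',np.minimum(q-LO,HI-q).min().round(2))
E
```

```text
[0.3312 0.2331 0.0939]
60 0 0.6 [ 0.4244  0.1911  2.2818  0.4774  0.1689 -0.6061] margin 0.11
60 0 1.2 [ 0.4654  0.2626  1.9552  0.1444  0.4068 -0.2316] margin 0.35
60 0 1.68 [ 0.487   0.4233  1.7247  0.1013  0.4739 -0.1703] margin 0.41
60 1 0.05 [0.3876 0.424  2.5507 2.8682 0.361  0.0898] margin 0.24
60 1 0.6 [0.4244 0.1911 2.2818 0.4774 0.1689 2.5355] margin 0.11
75 0 0.05 [ 0.4238  0.378   2.3778  0.3071  0.1331 -0.455 ] margin 0.07
75 0 0.6 [ 0.4488  0.2286  2.1183  0.0661  0.536  -0.183 ] margin 0.48
75 0 1.2 [ 0.4792  0.3218  1.7827  0.037   0.7769 -0.1233] margin 0.72
75 0 1.68 [ 0.4963  0.486   1.5368  0.0284  0.858  -0.0989] margin 0.8
75 1 0.05 [0.4238 0.378  2.3778 0.3071 0.1331 2.6866] margin 0.0
90 0 0.05 [ 0.4499  0.4151  2.2168  0.      0.5098 -0.1295] margin 0.45
90 0 0.6 [ 0.4677  0.3071  1.9633  0.      0.8712 -0.1117] margin 0.81
90 0 1.2 [ 0.4907  0.4111  1.6125  0.      1.118  -0.0888] margin 1.06
90 0 1.68 [ 0.5043  0.5795  1.3417  0.      1.2203 -0.0751] margin 1.13
```

```bash
cat >> h.py <<'E'
def jrows(qs,claw,lim_mm=60,lim_deg=10.3):
    "joint-space path through qs list -> rows"
    P=pose(); p0,R0=P[:3,3],P[:3,:3]; q=arm.get_obs()['q']; tw=[];tr=[]
    for qg in qs:
        qg=np.array(qg,float); n=1
        while True:
            pp=[fk(q+(qg-q)*s,PR) for s in np.arange(0,n+1)/n]
            if all(np.linalg.norm(b[0]-a[0])*1000<=lim_mm and np.degrees(R.from_matrix(a[1].T@b[1]).magnitude())<=lim_deg for a,b in zip(pp,pp[1:])) and (np.abs(qg-q)/n).max()<.18: break
            n+=1
        for p,A in pp[1:]:
            tw.append([round(float(v),3) for v in R.from_matrix(R0.T@A).as_rotvec()]); tr.append([round(float(v)) for v in R0.T@(p-p0)*1000])
        print(' via',n,'end',pp[-1][0],'zs',[round(float(a[0][2]),3) for a in pp]); q=qg
    print(len(tw),'rows')
    for i in range(0,len(tw),12): print('"twist":',tw[i:i+12],'"travel":',tr[i:i+12],'"claw":',[claw]*len(tw[i:i+12]))
E
python3 - <<'E'
from h import *
P=pose()
Rm=tool(KY,90); up=cov(.05)+[0,0,.10]
print([q for q in iks(up,Rm)])
go([(P[:3,3]-[0,0,.001],P[:3,:3],.35,3),(P[:3,3]-.08*P[:3,2],P[:3,:3],.35)],dm=.04)
E
```

```text
[array([ 0.4499,  0.2072,  2.0895,  0.    ,  0.8448, -0.1295])]
  n 1 q [-0.77  0.04  2.23  1.52  0.53  1.21] margin 0.47 err 0.0 speedfrac 0.02
  n 3 q [-0.93 -0.14  2.24  1.23  0.69  1.45] margin 0.51 err 0.0 speedfrac 0.28
7 rows
"twist": [[0.0, -0.0, -0.0], [0.0, -0.0, -0.0], [0.0, -0.0, -0.0], [0.0, -0.0, -0.0], [0.0, -0.0, -0.0], [0.0, -0.0, -0.0], [0.0, -0.0, -0.0]] "travel": [[0, 1, 1], [0, 1, 1], [0, 1, 1], [0, 1, 1], [0, 1, -26], [0, 0, -53], [0, 0, -80]] "claw": [0.35, 0.35, 0.35, 0.35, 0.35, 0.35, 0.35]
```

>>> jog_arm:
  twist:
    - [0,0,0]
    - [0,0,0]
    - [0,0,0]
    - [0,0,0]
    - [0,0,0]
    - [0,0,0]
    - [0,0,0]
  travel:
    - [0,1,1]
    - [0,1,1]
    - [0,1,1]
    - [0,1,1]
    - [0,1,-26]
    - [0,0,-53]
    - [0,0,-80]
  claw: [0.35,0.35,0.35,0.35,0.35,0.35,0.35]

```text
t: 10.35
tool_pos: [0.4225, -0.1854, 0.3753]
tool_rot: [-2.186, 0.002, -1.683]
ft_force: [-0.1, -0.1, -0.0]
opening: 0.35
```

```bash
python3 - <<'E'
from h import *
st()
Rm=tool(KY,90); up=cov(.05)+[0,0,.10]
q=iks(up,Rm)[0]
jrows([q],.35)
E
```

```text
t 10.35 pos [ 0.4225 -0.1854  0.3753] rpy [-2.1858  0.0017 -1.6833] q [-0.9308 -0.142   2.2441  1.2252  0.6873  1.4554] F [-0.0886 -0.1364 -0.0391] op 0.35
 via 22 end [0.3312 0.2331 0.1939] zs [0.375, 0.365, 0.354, 0.344, 0.333, 0.323, 0.313, 0.303, 0.294, 0.285, 0.275, 0.267, 0.258, 0.25, 0.242, 0.235, 0.228, 0.221, 0.215, 0.209, 0.204, 0.199, 0.194]
22 rows
"twist": [[-0.037, -0.067, -0.147], [-0.069, -0.136, -0.295], [-0.094, -0.206, -0.445], [-0.114, -0.278, -0.597], [-0.128, -0.351, -0.749], [-0.136, -0.426, -0.902], [-0.138, -0.501, -1.055], [-0.135, -0.577, -1.209], [-0.126, -0.654, -1.363], [-0.111, -0.732, -1.517], [-0.09, -0.81, -1.672], [-0.062, -0.889, -1.825]] "travel": [[-26, 5, 11], [-53, 11, 20], [-79, 19, 28], [-105, 27, 34], [-129, 37, 39], [-154, 47, 42], [-177, 57, 44], [-199, 69, 44], [-220, 81, 44], [-240, 93, 43], [-259, 105, 41], [-277, 117, 38]] "claw": [0.35, 0.35, 0.35, 0.35, 0.35, 0.35, 0.35, 0.35, 0.35, 0.35, 0.35, 0.35]
"twist": [[-0.029, -0.969, -1.979], [0.011, -1.049, -2.131], [0.058, -1.13, -2.283], [0.112, -1.211, -2.434], [0.173, -1.292, -2.583], [0.242, -1.374, -2.73], [-0.301, 1.37, 2.703], [-0.343, 1.296, 2.541], [-0.38, 1.222, 2.378], [-0.412, 1.148, 2.215]] "travel": [[-293, 130, 34], [-309, 142, 30], [-323, 154, 26], [-337, 166, 22], [-350, 178, 17], [-362, 189, 12], [-373, 199, 7], [-384, 209, 2], [-395, 219, -3], [-405, 228, -7]] "claw": [0.35, 0.35, 0.35, 0.35, 0.35, 0.35, 0.35, 0.35, 0.35, 0.35]
```

>>> jog_arm:
  twist:
    - [-0.037,-0.067,-0.147]
    - [-0.069,-0.136,-0.295]
    - [-0.094,-0.206,-0.445]
    - [-0.114,-0.278,-0.597]
    - [-0.128,-0.351,-0.749]
    - [-0.136,-0.426,-0.902]
    - [-0.138,-0.501,-1.055]
    - [-0.135,-0.577,-1.209]
    - [-0.126,-0.654,-1.363]
    - [-0.111,-0.732,-1.517]
    - [-0.09,-0.81,-1.672]
    - [-0.062,-0.889,-1.825]
  travel:
    - [-26,5,11]
    - [-53,11,20]
    - [-79,19,28]
    - [-105,27,34]
    - [-129,37,39]
    - [-154,47,42]
    - [-177,57,44]
    - [-199,69,44]
    - [-220,81,44]
    - [-240,93,43]
    - [-259,105,41]
    - [-277,117,38]
  claw: [0.35,0.35,0.35,0.35,0.35,0.35,0.35,0.35,0.35,0.35,0.35,0.35]

```text
t: 11.85
tool_pos: [0.4172, 0.0947, 0.2583]
tool_rot: [-2.95, -0.404, 0.395]
ft_force: [-0.8, -0.6, -0.1]
opening: 0.347
```

```bash
python3 - <<'E'
from h import *
st()
Rm=tool(KY,90); up=cov(.05)+[0,0,.10]
q=iks(up,Rm)[0]
jrows([q],.35)
E
```

```text
t 11.85 pos [0.4172 0.0947 0.2583] rpy [-2.9505 -0.4041  0.3954] q [-0.1754  0.0496  2.1582  0.5556  0.7734  0.589 ] F [-0.7512 -0.5615 -0.054 ] op 0.347
 via 10 end [0.3312 0.2331 0.1939] zs [0.258, 0.25, 0.242, 0.235, 0.228, 0.221, 0.215, 0.209, 0.204, 0.199, 0.194]
10 rows
"twist": [[0.014, -0.053, -0.165], [0.031, -0.104, -0.332], [0.049, -0.153, -0.499], [0.069, -0.2, -0.667], [0.09, -0.245, -0.836], [0.112, -0.289, -1.005], [0.136, -0.332, -1.174], [0.161, -0.374, -1.344], [0.187, -0.415, -1.514], [0.214, -0.456, -1.684]] "travel": [[-4, -17, 11], [-8, -34, 21], [-13, -51, 30], [-19, -66, 39], [-24, -81, 46], [-29, -96, 54], [-35, -109, 61], [-40, -123, 67], [-45, -136, 73], [-49, -149, 79]] "claw": [0.35, 0.35, 0.35, 0.35, 0.35, 0.35, 0.35, 0.35, 0.35, 0.35]
```

>>> jog_arm:
  twist:
    - [0.014,-0.053,-0.165]
    - [0.031,-0.104,-0.332]
    - [0.049,-0.153,-0.499]
    - [0.069,-0.2,-0.667]
    - [0.09,-0.245,-0.836]
    - [0.112,-0.289,-1.005]
    - [0.136,-0.332,-1.174]
    - [0.161,-0.374,-1.344]
    - [0.187,-0.415,-1.514]
    - [0.214,-0.456,-1.684]
    - [0.214,-0.456,-1.684]
  travel:
    - [-4,-17,11]
    - [-8,-34,21]
    - [-13,-51,30]
    - [-19,-66,39]
    - [-24,-81,46]
    - [-29,-96,54]
    - [-35,-109,61]
    - [-40,-123,67]
    - [-45,-136,73]
    - [-49,-149,79]
    - [-49,-149,79]
  claw: [0.35,0.35,0.35,0.35,0.35,0.35,0.35,0.35,0.35,0.35,0.35]

```text
t: 13.22
tool_pos: [0.331, 0.2345, 0.1937]
tool_rot: [-3.141, 0.0, 2.152]
ft_force: [0.0, -1.1, 0.2]
opening: 0.352
```

```bash
python3 - <<'E'
from h import *
st()
im,d,K,k1,T=grab('wrist','w5.png')
a=cov(.05); print(proj(K,k1,T,[a+.055*KYv,a,a-.055*KYv,pose()[:3,3]+.1*pose()[:3,2]]))
Rm=tool(KY,90)
go([(a-[0,0,.012],Rm,.35,2)],dm=.04)
E
```

```text
t 13.22 pos [0.331  0.2345 0.1937] rpy [-3.1415  0.0003  2.1516] q [ 0.4533  0.2089  2.0883 -0.0004  0.8444 -0.1273] F [ 0.038  -1.0808  0.18  ] op 0.352
[[320.684  171.8979]
 [320.6051 241.5135]
 [320.536  303.753 ]
 [321.3468 240.4724]]
  n 3 q [ 0.45  0.42  2.22 -0.    0.51 -0.13] margin 0.45 err 0.0 speedfrac 0.29
5 rows
"twist": [[0.0, -0.0, -0.001], [0.0, -0.0, -0.001], [0.0, -0.0, -0.002], [0.0, -0.0, -0.002], [0.0, -0.0, -0.002]] "travel": [[0, 0, 37], [-1, 0, 75], [-1, -1, 112], [-1, -1, 112], [-1, -1, 112]] "claw": [0.35, 0.35, 0.35, 0.35, 0.35]
```

View pics/w5.png

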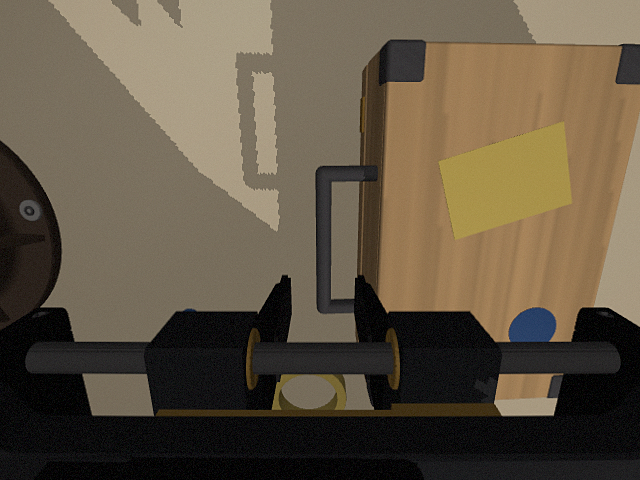

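>>> jog_arm:
  twist:
    - [0,0,0]
    - [0,0,0]
    - [0,0,0]
    - [0,0,0]
    - [0,0,0]
    - [0,0,0]
    - [0,0,0]
    - [0,0,0]
  travel:
    - [0,0,37]
    - [0,0,75]
    - [0,0,108]
    - [0,0,110]
    - [0,0,110]
    - [0,0,110]
    - [0,0,110]
    - [0,0,110]
  claw: [0.35,0.35,0.35,0.35,0,0,0,0]

```text
t: 14.28
tool_pos: [0.3317, 0.2342, 0.0844]
tool_rot: [3.14, 0.0, 2.149]
ft_force: [1.5, -1.4, 1.8]
opening: 0.117
```

```bash
python3 - <<'E'
from h import *
st()
p=pose()[:3,3]; Rm=pose()[:3,:3]; c0=cov(.05)
go([(p+cov(t)-c0,Rm,0) for t in (.2,.35,.5,.65,.8,.95,1.1,1.25,1.4,1.5,1.6,1.68)])
E
```

```text
t 14.28 pos [0.3317 0.2342 0.0844] rpy [3.1397 0.0001 2.1486] q [ 0.4517  0.4106  2.2134  0.0004  0.5158 -0.1264] F [ 1.4684 -1.4352  1.7915] op 0.117
  n 1 q [ 0.46  0.36  2.16  0.    0.62 -0.12] margin 0.56 err 0.0 speedfrac 0.28
  n 1 q [ 0.46  0.32  2.09  0.    0.73 -0.12] margin 0.67 err 0.0 speedfrac 0.26
  n 1 q [ 0.47  0.31  2.01  0.    0.82 -0.11] margin 0.76 err 0.0 speedfrac 0.24
  n 1 q [ 0.47  0.31  1.93  0.    0.9  -0.11] margin 0.84 err 0.0 speedfrac 0.24
  n 1 q [ 0.48  0.32  1.85  0.    0.97 -0.1 ] margin 0.91 err 0.0 speedfrac 0.25
  n 1 q [ 0.48  0.35  1.76  0.    1.04 -0.09] margin 0.98 err 0.0 speedfrac 0.25
  n 1 q [ 0.49  0.38  1.67  0.    1.09 -0.09] margin 1.03 err 0.0 speedfrac 0.26
  n 1 q [ 0.49  0.42  1.58  0.    1.14 -0.08] margin 1.08 err 0.0 speedfrac 0.26
  n 1 q [ 0.5   0.47  1.49  0.    1.17 -0.08] margin 1.11 err 0.0 speedfrac 0.25
  n 1 q [ 0.5   0.51  1.43  0.    1.19 -0.08] margin 1.13 err 0.0 speedfrac 0.16
  n 1 q [ 0.5   0.55  1.38  0.    1.21 -0.07] margin 1.13 err 0.0 speedfrac 0.16
  n 1 q [ 0.51  0.58  1.34  0.    1.22 -0.07] margin 1.13 err 0.0 speedfrac 0.12
12 rows
"twist": [[0.0, 0.0, -0.0], [0.0, 0.0, -0.0], [0.0, 0.0, -0.0], [0.0, 0.0, -0.0], [0.0, 0.0, -0.0], [0.0, 0.0, -0.0], [0.0, 0.0, -0.0], [0.0, 0.0, -0.0], [0.0, 0.0, -0.0], [0.0, 0.0, -0.0], [0.0, 0.0, -0.0], [0.0, 0.0, -0.0]] "travel": [[0, 12, -32], [0, 28, -61], [0, 48, -88], [0, 73, -112], [0, 100, -132], [0, 130, -147], [0, 162, -158], [0, 196, -163], [0, 229, -164], [0, 252, -162], [0, 274, -157], [0, 291, -152]] "claw": [0, 0, 0, 0, 0, 0, 0, 0, 0, 0, 0, 0]
```

>>> jog_arm:
  twist:
    - [0,0,0]
    - [0,0,0]
    - [0,0,0]
    - [0,0,0]
    - [0,0,0]
    - [0,0,0]
    - [0,0,0]
  travel:
    - [0,5,-16]
    - [0,12,-32]
    - [0,20,-47]
    - [0,28,-61]
    - [0,38,-75]
    - [0,48,-88]
    - [0,60,-100]
  claw: [0,0,0,0,0,0,0]

```text
t: 15.15
tool_pos: [0.3794, 0.2657, 0.1843]
tool_rot: [-3.136, -0.0, 2.149]
ft_force: [-8.2, -6.1, 3.6]
opening: 0.116
```

```bash
python3 - <<'E'
from h import *
st()
p=pose()[:3,3]; Rm=pose()[:3,:3]
off=np.array([.3317,.2342,.0844])-cov(.05)
ths=np.linspace(.05,1.7,300); i=np.argmin([np.linalg.norm(cov(t)+off-p) for t in ths]); print('theta',ths[i],p-cov(ths[i])-off)
rows([(cov(t)+off,Rm,0) for t in (.7,.85,1,1.15,1.3,1.4,1.5,1.58,1.66,1.7)])
E
```

```text
t 15.15 pos [0.3794 0.2657 0.1843] rpy [-3.1365 -0.0004  2.1489] q [ 0.4683  0.3047  1.9752 -0.0002  0.8668 -0.1097] F [-8.1513 -6.0775  3.6227] op 0.116
theta 0.5632107023411371 [-0.0007 -0.0002  0.0011]
10 rows
"twist": [[0.0, 0.0, 0.0], [0.0, 0.0, 0.0], [0.0, 0.0, 0.0], [0.0, 0.0, 0.0], [0.0, 0.0, 0.0], [0.0, 0.0, 0.0], [0.0, 0.0, 0.0], [0.0, 0.0, 0.0], [0.0, 0.0, 0.0], [0.0, 0.0, 0.0]] "travel": [[0, 24, -19], [0, 52, -38], [0, 83, -52], [0, 116, -61], [0, 149, -65], [0, 172, -65], [0, 194, -63], [0, 212, -60], [0, 229, -55], [0, 238, -52]] "claw": [0, 0, 0, 0, 0, 0, 0, 0, 0, 0]
```

Good tracking. Continue.

>>> jog_arm:
  twist:
    - [0,0,0]
    - [0,0,0]
    - [0,0,0]
    - [0,0,0]
    - [0,0,0]
    - [0,0,0]
    - [0,0,0]
    - [0,0,0]
    - [0,0,0]
    - [0,0,0]
    - [0,0,0]
    - [0,0,0]
  travel:
    - [0,24,-19]
    - [0,52,-38]
    - [0,83,-52]
    - [0,116,-61]
    - [0,149,-65]
    - [0,172,-65]
    - [0,194,-63]
    - [0,212,-60]
    - [0,224,-57]
    - [0,232,-54]
    - [0,236,-53]
    - [0,236,-53]
  claw: [0,0,0,0,0,0,0,0,0,0,0,0]

```text
t: 16.65
tool_pos: [0.5773, 0.395, 0.2355]
tool_rot: [-3.136, -0.001, 2.149]
ft_force: [1.1, 1.5, -4.1]
opening: 0.119
```

```bash
python3 - <<'E'
from h import *
st()
p=pose()[:3,3]; Rm=pose()[:3,:3]
off=np.array([.3317,.2342,.0844])-cov(.05)
ths=np.linspace(.05,1.75,300); i=np.argmin([np.linalg.norm(cov(t)+off-p) for t in ths]); print('theta',ths[i],p-cov(ths[i])-off)
grab('side','d6.png');grab('scene','s6.png')
E
```

```text
t 16.65 pos [0.5773 0.395  0.2355] rpy [-3.1364 -0.0006  2.149 ] q [ 0.5056  0.5866  1.325   0.0002  1.2352 -0.0727] F [ 1.0767  1.5358 -4.1314] op 0.119
theta 1.6931438127090301 [-0.0002 -0.0001 -0.0002]
```

View pics/d6.png

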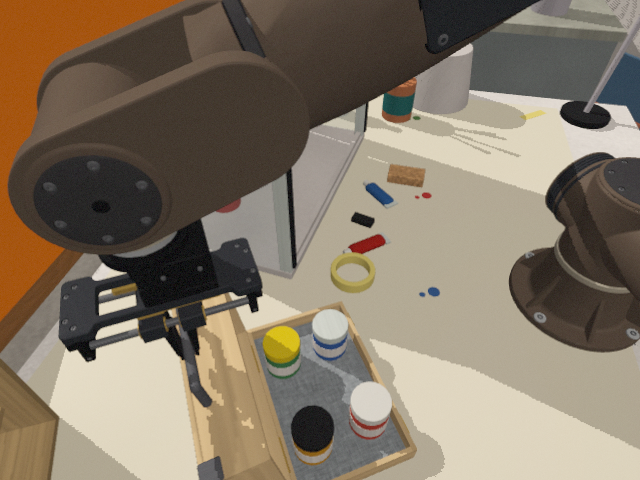

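View pics/s6.png

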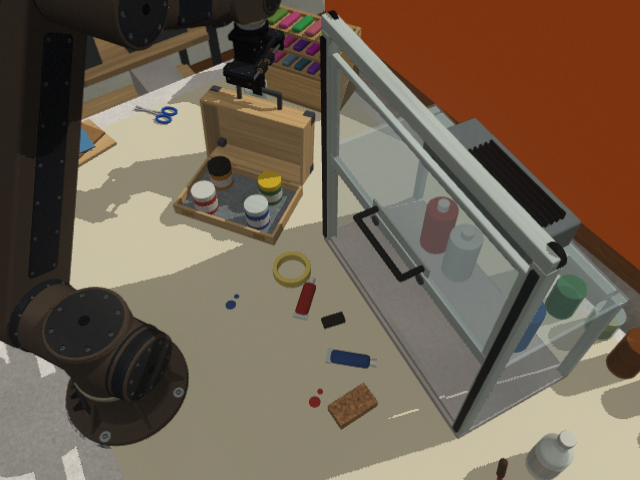

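```bash
cat >> h.py <<'E'
def toolj(yaw_deg,tilt_deg):
    "jaws level, tool x up"
    return tool(yaw_deg,tilt_deg)@Rz(-np.pi/2)
CASE=HINGE*[1,1,0]-.09*KX
def cabp(x,y,z): return CAB+x*CX+y*CYv+[0,0,z]
E
python3 - <<'E'
from h import *
R0=toolj(0,30); print(R0)
print('cam mount',np.array(arm.camera_model('wrist')['mount']))
for nm,pts in [('case',[CASE+sx*.042*KX+sy*.07*KYv+[0,0,.06] for sx in(-1,1) for sy in (-1,1)]),('cab',[cabp(-.055,y,.07) for y in (-.135,-.045,.045,.135)])]:
  for p in pts:
    for yaw in ([15,33,50] if nm=='case' else [-20,-6.5,5]):
      for t in (30,45,60):
        for q in iks(p+.015*toolj(yaw,t)[:,2],toolj(yaw,t)):
            m=np.minimum(q-LO,HI-q).min()
            if m>.1: print(nm,p.round(3),yaw,t,q.round(2),m.round(2))
E
```

```text
[[-0.5    0.     0.866]
 [ 0.     1.     0.   ]
 [-0.866  0.    -0.5  ]]
cam mount [[ 0.0012 -0.9577 -0.2877  0.0813]
 [ 1.      0.0008  0.0015  0.0004]
 [-0.0013 -0.2877  0.9577 -0.171 ]
 [ 0.      0.      0.      1.    ]]
case [0.441 0.221 0.06 ] 15 30 [0.39 0.92 2.61 3.25 1.43 1.62] 0.18
case [0.441 0.221 0.06 ] 15 45 [0.37 0.69 2.5  3.25 0.83 1.58] 0.29
case [0.441 0.221 0.06 ] 15 60 [0.36 0.56 2.35 3.3  0.3  1.5 ] 0.24
case [0.441 0.221 0.06 ] 33 30 [0.13 0.93 2.63 2.76 1.43 1.39] 0.16
case [0.441 0.221 0.06 ] 33 45 [0.19 0.69 2.51 2.77 0.84 1.54] 0.28
case [0.441 0.221 0.06 ] 33 60 [0.25 0.56 2.36 2.61 0.32 1.79] 0.26
case [0.441 0.221 0.06 ] 50 30 [-0.05  0.88  2.55  2.32  1.23  1.33] 0.24
case [0.441 0.221 0.06 ] 50 45 [0.05 0.68 2.46 2.32 0.78 1.58] 0.33
case [0.441 0.221 0.06 ] 50 60 [0.16 0.57 2.33 2.01 0.37 2.02] 0.31
case [0.364 0.338 0.06 ] 15 30 [0.87 0.86 2.51 3.7  1.23 1.71] 0.28
case [0.364 0.338 0.06 ] 15 45 [0.81 0.68 2.42 3.71 0.75 1.54] 0.37
case [0.364 0.338 0.06 ] 15 60 [0.73 0.57 2.31 3.98 0.31 1.17] 0.25
case [0.364 0.338 0.06 ] 33 30 [0.65 0.92 2.61 3.2  1.
[... 2505 characters left out ...]
98  1.6 ] 0.51
cab [ 0.605 -0.161  0.07 ] -6.5 45 [-0.47  0.67  2.18  2.62  0.51  1.78] 0.45
cab [ 0.605 -0.161  0.07 ] 5 30 [-0.59  0.79  2.24  2.41  0.96  1.66] 0.55
cab [ 0.605 -0.161  0.07 ] 5 45 [-0.54  0.67  2.15  2.23  0.55  1.93] 0.49
cab [ 0.616 -0.071  0.07 ] -20 30 [-0.15  0.79  2.29  3.35  0.98  1.55] 0.5
cab [ 0.616 -0.071  0.07 ] -20 45 [-0.17  0.67  2.18  3.41  0.5   1.46] 0.44
cab [ 0.616 -0.071  0.07 ] -6.5 30 [-0.28  0.79  2.31  2.97  1.    1.58] 0.48
cab [ 0.616 -0.071  0.07 ] -6.5 45 [-0.27  0.66  2.2   2.92  0.51  1.66] 0.45
cab [ 0.616 -0.071  0.07 ] 5 30 [-0.39  0.79  2.29  2.65  0.99  1.61] 0.5
cab [ 0.616 -0.071  0.07 ] 5 45 [-0.35  0.67  2.19  2.52  0.53  1.81] 0.47
```

>>> jog_arm:
  twist:
    - [0,0,0]
    - [0,0,0]
    - [0,0,0]
    - [0,0,0]
    - [0,0,0]
    - [0,0,0]
  travel:
    - [0,0,0]
    - [0,0,0]
    - [0,0,0]
    - [0,-2,-30]
    - [0,-10,-70]
    - [0,-30,-110]
  claw: [0.35,0.35,0.35,0.35,0.35,0.35]

```text
t: 17.5
tool_pos: [0.5526, 0.3787, 0.3466]
tool_rot: [-3.137, -0.001, 2.149]
ft_force: [-0.3, 0.7, 0.4]
opening: 0.35
```

```bash
cat >> h.py <<'E'
def toolj(yaw_deg,tilt_deg):
    "jaws level, tool x (camera) up"
    return tool(yaw_deg,tilt_deg)@Rz(np.pi/2)
E
python3 - <<'E'
from h import *
st()
for q in ([.4,0,2.2,0,.15,-.1],[.3,.0,2.2,2.9,.15,-1.5]): print(fk(q,PR)[0],fk(q,PR)[1][:,2])
pj=CASE-.042*KX-.07*KYv+[0,0,.06]; A=toolj(33,35); print(iks(pj+.015*A[:,2]+[0,0,.12]-.08*A[:,2],A))
im,d,K,k1,T=grab('scene','s7.png'); P=cloud(d,K,k1,T); np.savez('/tmp/s7.npz',im=im,d=d,K=K,k1=k1,T=T)
im,d,K,k1,T=grab('side','d7.png'); np.savez('/tmp/d7.npz',im=im,d=d,K=K,k1=k1,T=T)
E
```

```text
t 17.5 pos [0.5526 0.3787 0.3466] rpy [-3.1366 -0.0006  2.1489] q [ 0.5022  0.4727  1.2396  0.0002  1.4343 -0.076 ] F [-0.3065  0.701   0.3926] op 0.35
[0.4354 0.2555 0.3157] [ 0.6553  0.2771 -0.7027]
[0.5009 0.234  0.3804] [ 0.8347  0.2956 -0.4646]
[array([ 0.024 ,  0.1849,  2.6   ,  2.3831,  0.6745, -1.2732])]
```

View pics/s7.png

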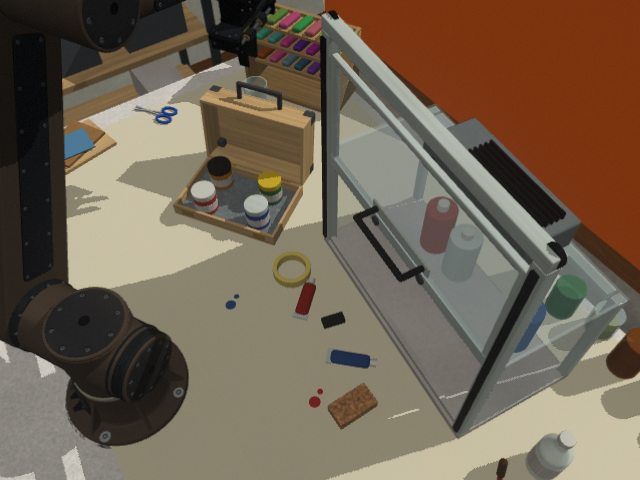

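View pics/d7.png

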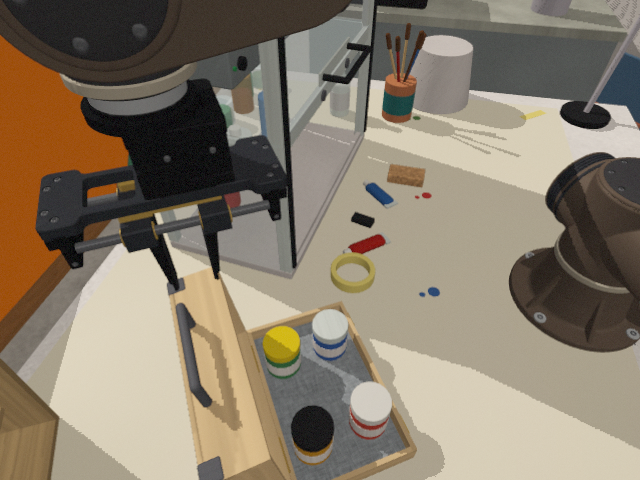

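```bash
cat >> h.py <<'E'
def lids(im,d,K,k1,T,zt=.077,lo=None,hi=None):
    P=cloud(d,K,k1,T); p=P.reshape(-1,3); c=(p-CASE); cx=c@KX; cy=c@KYv
    m=(abs(p[:,2]-zt)<.010)&(abs(cx)<.08)&(abs(cy)<.135)
    mm=cv2.morphologyEx(m.reshape(480,640).astype(np.uint8),cv2.MORPH_OPEN,np.ones((3,3)))
    n,l,s,_=cv2.connectedComponentsWithStats(mm); out=[]
    for k in range(1,n):
        if s[k,4]<60: continue
        q=P[l==k]; zt2=np.percentile(q[:,2],70); top=q[abs(q[:,2]-zt2)<.006]
        (x,y),r=cv2.minEnclosingCircle((top[:,:2]*1000).astype(np.float32)); col=np.median(im[l==k],0)
        cc=np.array([x/1000,y/1000,0])-CASE
        print('lid',np.round([x,y],1),'r',round(r,1),'z',round(float(zt2),4),'bgr',col,'case xy',(cc@KX).round(4),(cc@KYv).round(4),'px',s[k,:2]+s[k,2:4]//2); out.append((x/1000,y/1000))
    return out
E
python3 - <<'E'
from h import *
for f in ('s7','d7'):
    z=np.load(f'/tmp/{f}.npz'); print(f); lids(z['im'],z['d'],z['K'],z['k1'],z['T'])
S=np.load('/tmp/s7.npz');D=np.load('/tmp/d7.npz')
for nm,u,v in [('wht',(204,190),(371,404)),('blk',(219,166),(313,428)),('yel',(270,180),(282,343)),('met',(256,205),(331,328))]:
    print(nm,plane(S['K'],S['k1'],S['T'],[u],.077),plane(D['K'],D['k1'],D['T'],[v],.077))
E
```

```text
s7
lid [433.  386.2] r 31.2 z 0.078 bgr [19. 22. 24.] case xy 0.0418 0.0725 px [219 165]
lid [513.3 269.2] r 32.6 z 0.0775 bgr [ 37. 140. 168.] case xy 0.0449 -0.0695 px [269 179]
lid [358.3 334.1] r 33.6 z 0.0777 bgr [173. 186. 188.] case xy -0.0492 0.0697 px [203 190]
lid [443.7 218.5] r 31.5 z 0.0775 bgr [169. 180. 173.] case xy -0.0411 -0.0738 px [256 204]
d7
lid [443.6 219. ] r 30.4 z 0.078 bgr [191. 200. 199.] case xy -0.0409 -0.0733 px [330 326]
lid [512.7 269. ] r 30.2 z 0.078 bgr [ 23. 149. 173.] case xy 0.0444 -0.0693 px [281 343]
lid [359.5 334.6] r 30.3 z 0.0771 bgr [193. 204. 209.] case xy -0.048 0.0695 px [371 403]
lid [432.8 387.6] r 30.3 z 0.0772 bgr [26. 25. 26.] case xy 0.0424 0.0737 px [312 428]
wht [[0.3599 0.3277 0.077 ]] [[0.3587 0.3393 0.077 ]]
blk [[0.4295 0.3785 0.077 ]] [[0.4316 0.3902 0.077 ]]
yel [[0.5114 0.2626 0.077 ]] [[0.5102 0.2715 0.077 ]]
met [[0.441  0.2124 0.077 ]] [[0.4401 0.2272 0.077 ]]
```

```bash
python3 - <<'E'
from h import *
A=toolj(33,35); J=np.array([.4437,.2188,.052]); g=J+.017*A[:,2]; pre=g-.10*A[:,2]+[0,0,.02]
qp=iks(pre,A); qg=iks(g,A); print(qp,qg)
jrows([[.4,.0,2.05,0,.2,-.1],[.1,.05,2.35,2.3,.3,-1.2],qp[0]],1.0)
E
```

```text
[array([-0.0268,  0.686 ,  2.7841,  2.6283,  1.2396, -1.7655])] [array([ 0.1427,  0.8667,  2.5846,  2.7702,  1.2454, -1.7062])]
 via 7 end [0.487  0.2773 0.385 ] zs [0.351, 0.35, 0.352, 0.355, 0.36, 0.367, 0.376, 0.385]
 via 13 end [0.4752 0.174  0.2952] zs [0.385, 0.369, 0.356, 0.344, 0.334, 0.326, 0.32, 0.314, 0.311, 0.307, 0.305, 0.302, 0.299, 0.295]
 via 6 end [0.3867 0.1818 0.1196] zs [0.295, 0.245, 0.204, 0.172, 0.148, 0.131, 0.12]
26 rows
"twist": [[-0.127, -0.011, 0.011], [-0.253, -0.024, 0.022], [-0.379, -0.039, 0.033], [-0.505, -0.057, 0.044], [-0.63, -0.077, 0.054], [-0.755, -0.099, 0.064], [-0.88, -0.124, 0.073], [-0.857, -0.058, 0.162], [-0.837, 0.008, 0.253], [-0.822, 0.072, 0.344], [-0.811, 0.136, 0.437], [-0.804, 0.197, 0.531]] "travel": [[-9, -6, 1], [-18, -15, 0], [-26, -27, -4], [-34, -42, -9], [-40, -61, -16], [-45, -83, -25], [-49, -110, -34], [-50, -119, -18], [-51, -126, -5], [-52, -133, 7], [-52, -139, 17], [-54, -143, 25]] "claw": [1.0, 1.0, 1.0, 1.0, 1.0, 1.0, 1.0, 1.0, 1.0, 1.0, 1.0, 1.0]
"twist": [[-0.802, 0.256, 0.627], [-0.805, 0.311, 0.724], [-0.811, 0.362, 0.824], [-0.823, 0.409, 0.927], [-0.838, 0.45, 1.031], [-0.856, 0.486, 1.139], [-0.877, 0.514, 1.249], [-0.9, 0.536, 1.362], [-0.822, 0.597, 1.345], [-0.767, 0.656, 1.342], [-0.735, 0.705, 1.352], [-0.724, 0.739, 1.374]] "travel": [[-56, -147, 31], [-61, -150, 36], [-67, -153, 40], [-75, -156, 43], [-85, -159, 46], [-98, -164, 49], [-113, -169, 52], [-129, -177, 56], [-111, -180, 106], [-95, -188, 147], [-83, -200, 179], [-75, -214, 202]] "claw": [1.0, 1.0, 1.0, 1.0, 1.0, 1.0, 1.0, 1.0, 1.0, 1.0, 1.0, 1.0]
"twist": [[-0.729, 0.754, 1.405], [-0.748, 0.746, 1.441]] "travel": [[-72, -230, 219], [-74, -247, 231]] "claw": [1.0, 1.0]
```

```bash
python3 - <<'E'
from h import *
A=toolj(33,35); J=np.array([.4437,.2188,.052]); g=J+.017*A[:,2]; pre=g+[0,0,.11]
qp=iks(pre,A); print(qp)
jrows([[.4,.0,2.05,0,.2,-.1],[.1,.05,2.35,2.3,.3,-1.2],qp[0]],1.0)
E
```

```text
[array([ 0.1427,  0.4651,  2.5293,  2.6558,  0.8279, -1.4871])]
 via 7 end [0.487  0.2773 0.385 ] zs [0.351, 0.35, 0.352, 0.355, 0.36, 0.367, 0.376, 0.385]
 via 13 end [0.4752 0.174  0.2952] zs [0.385, 0.369, 0.356, 0.344, 0.334, 0.326, 0.32, 0.314, 0.311, 0.307, 0.305, 0.302, 0.299, 0.295]
 via 4 end [0.4554 0.2264 0.1522] zs [0.295, 0.253, 0.216, 0.183, 0.152]
24 rows
"twist": [[-0.127, -0.011, 0.011], [-0.253, -0.024, 0.022], [-0.379, -0.039, 0.033], [-0.505, -0.057, 0.044], [-0.63, -0.077, 0.054], [-0.755, -0.099, 0.064], [-0.88, -0.124, 0.073], [-0.857, -0.058, 0.162], [-0.837, 0.008, 0.253], [-0.822, 0.072, 0.344], [-0.811, 0.136, 0.437], [-0.804, 0.197, 0.531]] "travel": [[-9, -6, 1], [-18, -15, 0], [-26, -27, -4], [-34, -42, -9], [-40, -61, -16], [-45, -83, -25], [-49, -110, -34], [-50, -119, -18], [-51, -126, -5], [-52, -133, 7], [-52, -139, 17], [-54, -143, 25]] "claw": [1.0, 1.0, 1.0, 1.0, 1.0, 1.0, 1.0, 1.0, 1.0, 1.0, 1.0, 1.0]
"twist": [[-0.802, 0.256, 0.627], [-0.805, 0.311, 0.724], [-0.811, 0.362, 0.824], [-0.823, 0.409, 0.927], [-0.838, 0.45, 1.031], [-0.856, 0.486, 1.139], [-0.877, 0.514, 1.249], [-0.9, 0.536, 1.362], [-0.831, 0.614, 1.367], [-0.784, 0.678, 1.383], [-0.756, 0.723, 1.409], [-0.748, 0.746, 1.441]] "travel": [[-56, -147, 31], [-61, -150, 36], [-67, -153, 40], [-75, -156, 43], [-85, -159, 46], [-98, -164, 49], [-113, -169, 52], [-129, -177, 56], [-108, -167, 98], [-92, -162, 135], [-80, -162, 168], [-74, -165, 199]] "claw": [1.0, 1.0, 1.0, 1.0, 1.0, 1.0, 1.0, 1.0, 1.0, 1.0, 1.0, 1.0]
```

>>> jog_arm:
  twist:
    - [-0.127,-0.011,0.011]
    - [-0.253,-0.024,0.022]
    - [-0.379,-0.039,0.033]
    - [-0.505,-0.057,0.044]
    - [-0.63,-0.077,0.054]
    - [-0.755,-0.099,0.064]
    - [-0.88,-0.124,0.073]
    - [-0.857,-0.058,0.162]
    - [-0.837,0.008,0.253]
    - [-0.822,0.072,0.344]
    - [-0.811,0.136,0.437]
    - [-0.804,0.197,0.531]
  travel:
    - [-9,-6,1]
    - [-18,-15,0]
    - [-26,-27,-4]
    - [-34,-42,-9]
    - [-40,-61,-16]
    - [-45,-83,-25]
    - [-49,-110,-34]
    - [-50,-119,-18]
    - [-51,-126,-5]
    - [-52,-133,7]
    - [-52,-139,17]
    - [-54,-143,25]
  claw: [0.35,0.35,0.35,1.0,1.0,1.0,1.0,1.0,1.0,1.0,1.0,1.0]

```text
t: 19.1
tool_pos: [0.4621, 0.2551, 0.3254]
tool_rot: [2.394, -0.376, 1.731]
ft_force: [0.6, -0.2, 0.3]
opening: 1.0
```

```bash
python3 - <<'E'
from h import *
st()
A=toolj(33,35); J=np.array([.4437,.2188,.052]); g=J+.017*A[:,2]; pre=g+[0,0,.11]
qp=iks(pre,A)
jrows([[.1,.05,2.35,2.3,.35,-1.2],qp[0]],1.0)
E
```

```text
t 19.1 pos [0.4621 0.2551 0.3254] rpy [ 2.394  -0.3758  1.7313] q [ 0.283   0.0203  2.1662  0.893   0.2385 -0.5287] F [ 0.5832 -0.2202  0.3404] op 1.0
 via 8 end [0.4776 0.1839 0.3042] zs [0.325, 0.319, 0.314, 0.311, 0.308, 0.307, 0.306, 0.305, 0.304]
 via 4 end [0.4554 0.2264 0.1522] zs [0.304, 0.261, 0.221, 0.186, 0.152]
12 rows
"twist": [[0.003, 0.019, 0.108], [-0.001, 0.038, 0.215], [-0.014, 0.055, 0.323], [-0.035, 0.07, 0.43], [-0.064, 0.081, 0.537], [-0.101, 0.088, 0.643], [-0.146, 0.089, 0.748], [-0.198, 0.084, 0.852], [-0.127, 0.116, 0.893], [-0.079, 0.138, 0.938], [-0.052, 0.148, 0.981], [-0.046, 0.142, 1.019]] "travel": [[-5, -6, 2], [-10, -9, 3], [-16, -11, 3], [-23, -10, 4], [-32, -7, 3], [-44, -2, 2], [-58, 3, 0], [-75, 8, -2], [-73, -25, 32], [-74, -56, 61], [-79, -84, 84], [-89, -111, 103]] "claw": [1.0, 1.0, 1.0, 1.0, 1.0, 1.0, 1.0, 1.0, 1.0, 1.0, 1.0, 1.0]
```

>>> jog_arm:
  twist:
    - [0.003,0.019,0.108]
    - [-0.001,0.038,0.215]
    - [-0.014,0.055,0.323]
    - [-0.035,0.07,0.43]
    - [-0.064,0.081,0.537]
    - [-0.101,0.088,0.643]
    - [-0.146,0.089,0.748]
    - [-0.198,0.084,0.852]
    - [-0.127,0.116,0.893]
    - [-0.079,0.138,0.938]
    - [-0.052,0.148,0.981]
    - [-0.046,0.142,1.019]
  travel:
    - [-5,-6,2]
    - [-10,-9,3]
    - [-16,-11,3]
    - [-23,-10,4]
    - [-32,-7,3]
    - [-44,-2,2]
    - [-58,3,0]
    - [-75,8,-2]
    - [-73,-25,32]
    - [-74,-56,61]
    - [-79,-84,84]
    - [-89,-111,103]
  claw: [1.0,1.0,1.0,1.0,1.0,1.0,1.0,1.0,1.0,1.0,1.0,1.0]

```text
t: 20.6
tool_pos: [0.4552, 0.2261, 0.151]
tool_rot: [-3.141, -0.959, 0.574]
ft_force: [-0.4, -0.3, -0.0]
opening: 0.997
```

```bash
python3 - <<'E'
from h import *
st()
A=toolj(33,35); J=np.array([.4437,.2188,.052]); g=J+.017*A[:,2]
go([(g+[0,0,.06],A,1.0),(g,A,1.0,1)],dm=.035)
im,d,K,k1,T=grab('wrist','w8.png'); print(proj(K,k1,T,[[.4437,.2188,.077]]))
E
```

```text
t 20.6 pos [0.4552 0.2261 0.151 ] rpy [-3.1408 -0.9589  0.5739] q [ 0.1426  0.4692  2.5309  2.6591  0.8319 -1.4902] F [-0.3884 -0.3184 -0.0443] op 0.997
  n 2 q [ 0.14  0.65  2.57  2.73  1.03 -1.61] margin 0.22 err 0.0 speedfrac 0.32
  n 2 q [ 0.14  0.87  2.58  2.77  1.25 -1.71] margin 0.21 err 0.0 speedfrac 0.4
5 rows
"twist": [[0.0, 0.001, -0.001], [0.001, 0.001, -0.001], [0.001, 0.001, -0.001], [0.001, 0.001, -0.001], [0.001, 0.001, -0.001]] "travel": [[-20, 0, 14], [-40, 0, 28], [-64, 0, 45], [-89, 0, 63], [-89, 0, 63]] "claw": [1.0, 1.0, 1.0, 1.0, 1.0]
[[322.2062 369.6967]]
```

View pics/w8.png

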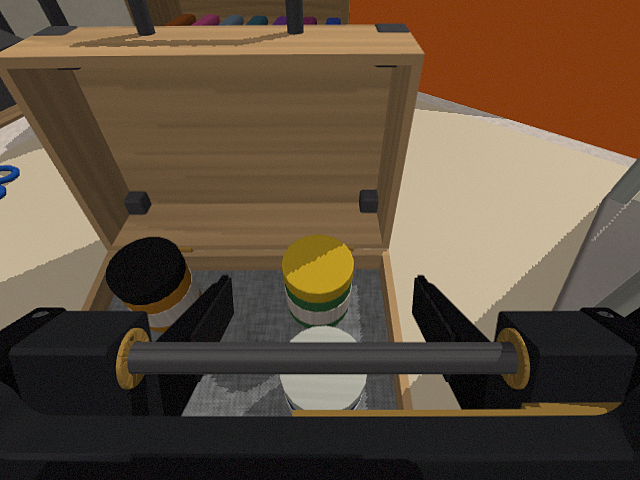

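>>> jog_arm:
  twist:
    - [0,0,0]
    - [0,0,0]
    - [0,0,0]
    - [0,0,0]
    - [0,0,0]
    - [0,0,0]
    - [0,0,0]
    - [0,0,0]
    - [0,0,0]
  travel:
    - [0,0,0]
    - [-20,0,14]
    - [-40,0,28]
    - [-64,0,45]
    - [-89,0,63]
    - [-89,0,63]
    - [-89,0,63]
    - [-89,0,63]
    - [-89,0,63]
  claw: [0.82,0.82,0.82,0.82,0.82,0.82,0,0,0]

```text
t: 21.78
tool_pos: [0.454, 0.2261, 0.04]
tool_rot: [-3.138, -0.956, 0.57]
ft_force: [-1.5, -2.3, 8.3]
opening: 0.624
```

```bash
python3 - <<'E'
from h import *
st()
A=toolj(33,35); p=pose()[:3,3]
C=toolj(CY,35); y=.135
def tgt(x,y,z): return cabp(x,y,z)+.017*C[:,2]
go([(p+[0,0,.12],pose()[:3,:3],0),(tgt(-.20,.10,.160),C,0),(tgt(-.055,.135,.100),C,0)],dm=.045,da=9)
E
```

```text
t 21.77 pos [0.454  0.2261 0.04  ] rpy [-3.1379 -0.9563  0.5701] q [ 0.1438  0.874   2.5875  2.7739  1.2516 -1.707 ] F [-1.4834 -2.3482  8.2984] op 0.624
  n 3 q [ 0.14  0.44  2.52  2.64  0.79 -1.46] margin 0.21 err 0.0 speedfrac 0.54
  n 8 q [-0.5   0.47  2.58  2.73  0.88 -1.53] margin 0.17 err 0.0 speedfrac 0.32
  n 4 q [-0.28  0.67  2.27  2.94  0.76 -1.52] margin 0.28 err 0.0 speedfrac 0.27
15 rows
"twist": [[0.0, -0.0, -0.0], [0.0, -0.0, -0.0], [0.0, -0.0, -0.0], [-0.07, 0.001, 0.049], [-0.141, 0.001, 0.098], [-0.211, 0.002, 0.147], [-0.281, 0.002, 0.196], [-0.351, 0.003, 0.245], [-0.422, 0.003, 0.294], [-0.492, 0.004, 0.344], [-0.562, 0.004, 0.393], [-0.562, 0.004, 0.393]] "travel": [[33, 0, -23], [65, 0, -46], [98, 0, -69], [86, 35, -84], [75, 70, -98], [63, 105, -113], [51, 140, -127], [40, 176, -142], [28, 211, -157], [16, 246, -171], [5, 281, -186], [12, 297, -150]] "claw": [0, 0, 0, 0, 0, 0, 0, 0, 0, 0, 0, 0]
"twist": [[-0.562, 0.004, 0.393], [-0.562, 0.004, 0.393], [-0.562, 0.004, 0.393]] "travel": [[19, 314, -114], [26, 330, -77], [33, 346, -41]] "claw": [0, 0, 0]
```

```bash
python3 - <<'E'
from h import *
p=pose()[:3,3]; C=toolj(CY,35)
def tgt(x,y,z): return cabp(x,y,z)+.017*C[:,2]
go([(p+[0,0,.11],pose()[:3,:3],0),(tgt(-.20,.10,.125),C,0),(tgt(-.17,.135,.092),C,0,1)],dm=.05,da=9)
E
```

```text
n 3 q [ 0.14  0.47  2.53  2.66  0.83 -1.49] margin 0.21 err 0.0 speedfrac 0.49
  n 7 q [-0.5   0.61  2.61  2.78  1.04 -1.61] margin 0.14 err 0.0 speedfrac 0.36
  n 2 q [-0.34  0.71  2.56  2.93  1.09 -1.6 ] margin 0.2 err 0.0 speedfrac 0.29
13 rows
"twist": [[0.0, -0.0, -0.0], [0.0, -0.0, -0.0], [0.0, -0.0, -0.0], [-0.08, 0.001, 0.056], [-0.161, 0.001, 0.112], [-0.241, 0.002, 0.168], [-0.321, 0.002, 0.224], [-0.402, 0.003, 0.28], [-0.482, 0.004, 0.337], [-0.562, 0.004, 0.393], [-0.562, 0.004, 0.393], [-0.562, 0.004, 0.393]] "travel": [[30, 0, -21], [60, 0, -42], [90, 0, -63], [74, 40, -78], [57, 80, -93], [41, 120, -107], [25, 161, -122], [9, 201, -136], [-8, 241, -151], [-24, 281, -166], [-24, 277, -137], [-25, 273, -109]] "claw": [0, 0, 0, 0, 0, 0, 0, 0, 0, 0, 0, 0]
"twist": [[-0.562, 0.004, 0.393]] "travel": [[-25, 273, -109]] "claw": [0]
```

>>> jog_arm:
  twist:
    - [0,0,0]
    - [0,0,0]
    - [0,0,0]
    - [-0.08,0.001,0.056]
    - [-0.161,0.001,0.112]
    - [-0.241,0.002,0.168]
    - [-0.321,0.002,0.224]
    - [-0.402,0.003,0.28]
    - [-0.482,0.004,0.337]
    - [-0.562,0.004,0.393]
    - [-0.562,0.004,0.393]
    - [-0.562,0.004,0.393]
  travel:
    - [30,0,-21]
    - [60,0,-42]
    - [90,0,-63]
    - [74,40,-78]
    - [57,80,-93]
    - [41,120,-107]
    - [25,161,-122]
    - [9,201,-136]
    - [-8,241,-151]
    - [-24,281,-166]
    - [-24,277,-137]
    - [-25,273,-109]
  claw: [0,0,0,0,0,0,0,0,0,0,0,0]

```text
t: 23.28
tool_pos: [0.5155, -0.0603, 0.0821]
tool_rot: [-3.142, -0.96, -0.115]
ft_force: [1.0, -0.3, -1.6]
opening: 0.626
```

```bash
python3 - <<'E'
from h import *
st()
C=toolj(CY,35)
def tgt(x,y,z): return cabp(x,y,z)+.017*C[:,2]
go([(tgt(-.055,.135,.086),C,0,1)],dm=.03,da=9)
grab('side','d9.png'); grab('wrist','w9.png'); grab('scene','s9.png')
E
```

```text
t 23.27 pos [ 0.5155 -0.0603  0.0821] rpy [-3.1415 -0.9605 -0.1153] q [-0.3418  0.7148  2.5564  2.9322  1.087  -1.6035] F [ 0.9523 -0.3389 -1.5641] op 0.626
  n 4 q [-0.28  0.7   2.27  2.95  0.79 -1.53] margin 0.31 err 0.0 speedfrac 0.22
5 rows
"twist": [[0.001, -0.0, -0.0], [0.001, -0.0, -0.001], [0.002, -0.0, -0.001], [0.002, -0.001, -0.002], [0.002, -0.001, -0.002]] "travel": [[15, 0, 24], [30, 0, 49], [46, -1, 73], [61, -1, 97], [61, -1, 97]] "claw": [0, 0, 0, 0, 0]
```

View pics/w9.png

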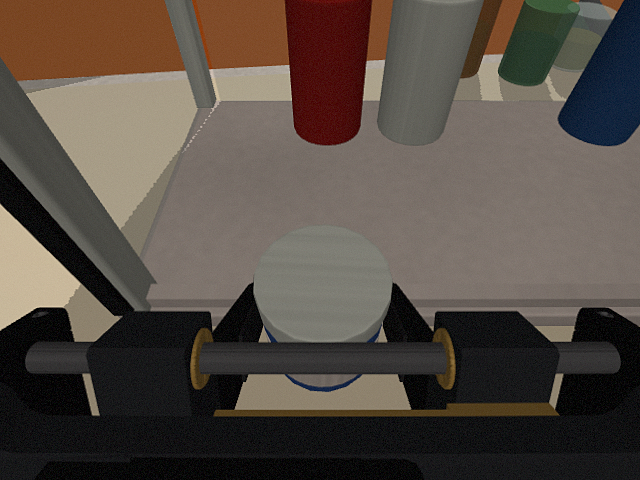

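View pics/s9.png

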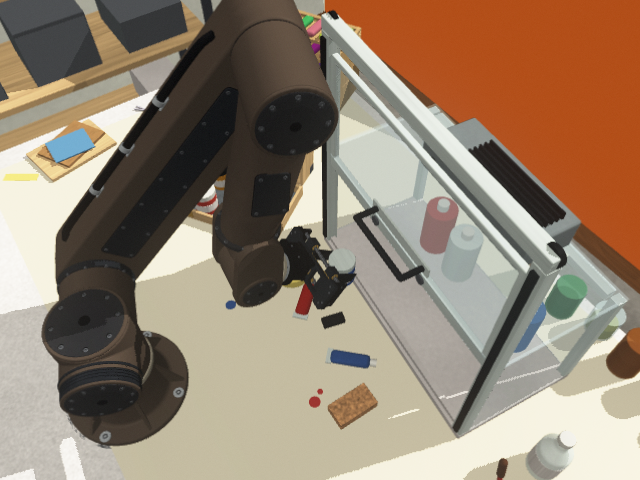

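View pics/d9.png

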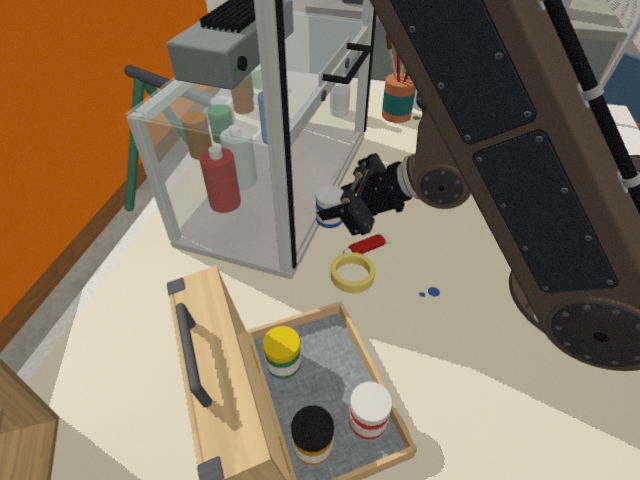

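>>> jog_arm:
  twist:
    - [0,0,0]
    - [0,0,0]
    - [0,0,0]
    - [0,0,0]
    - [0,0,0]
  travel:
    - [14,0,22]
    - [28,0,44]
    - [42,0,67]
    - [56,0,89]
    - [56,0,89]
  claw: [0,0,0,0,0]

```text
t: 24.05
tool_pos: [0.62, -0.0709, 0.0777]
tool_rot: [3.141, -0.961, -0.111]
ft_force: [-0.3, -0.3, -2.2]
opening: 0.628
```

```bash
python3 - <<'E'
from h import *
st()
p=pose()[:3,3]; p2=p.copy(); p2[2]=.055
go([(p2,pose()[:3,:3],0,1)],dm=.012)
grab('wrist','w10.png'); grab('scene','s10.png')
E
```

```text
t 24.05 pos [ 0.62   -0.0709  0.0777] rpy [ 3.1415 -0.9608 -0.1105] q [-0.2806  0.6979  2.2941  2.9497  0.8136 -1.5362] F [-0.3304 -0.2917 -2.1972] op 0.628
  n 2 q [-0.28  0.76  2.3   2.96  0.87 -1.55] margin 0.49 err 0.0 speedfrac 0.1
3 rows
"twist": [[-0.0, -0.0, -0.0], [-0.0, -0.0, -0.0], [-0.0, -0.0, -0.0]] "travel": [[-9, 0, 7], [-19, 0, 13], [-19, 0, 13]] "claw": [0, 0, 0]
```

View pics/s10.png

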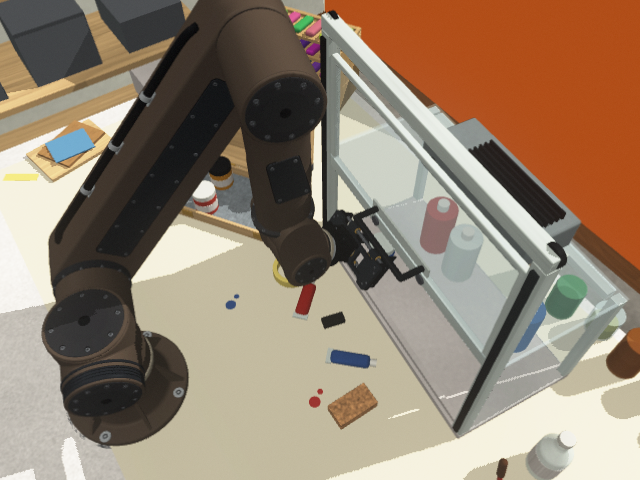

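>>> jog_arm:
  twist:
    - [0,0,0]
    - [0,0,0]
    - [0,0,0]
    - [0,0,0]
  travel:
    - [-7,0,5]
    - [-14,0,9]
    - [-19,0,13]
    - [-19,0,13]
  claw: [0,0,0,0]

```text
t: 24.65
tool_pos: [0.6178, -0.0703, 0.0529]
tool_rot: [-3.141, -0.957, -0.112]
ft_force: [-0.5, 0.8, -2.2]
opening: 0.632
```

>>> jog_arm:
  twist:
    - [0,0,0]
    - [0,0,0]
    - [0,0,0]
  travel:
    - [-2,0,1]
    - [-3,0,2]
    - [-3,0,2]
  claw: [0,0,0]

```text
t: 25.02
tool_pos: [0.6179, -0.0704, 0.052]
tool_rot: [-3.141, -0.963, -0.112]
ft_force: [-15.5, 0.3, 24.7]
opening: 0.625
```

>>> jog_arm:
  twist:
    - [0,0,0]
    - [0,0,0]
    - [0,0,0]
    - [0,0,0]
    - [0,0,0]
    - [0,0,0]
    - [0,0,0]
  travel:
    - [0,0,0]
    - [0,0,0]
    - [0,0,0]
    - [0,0,-25]
    - [-3,0,-55]
    - [-10,0,-90]
    - [-20,0,-130]
  claw: [0.78,0.78,0.78,0.78,0.78,0.78,0.78]

```text
t: 25.9
tool_pos: [0.4998, -0.0571, 0.1103]
tool_rot: [-3.141, -0.963, -0.111]
ft_force: [-0.2, 0.5, 0.5]
opening: 0.781
```

```bash
python3 - <<'E'
from h import *
st()
grab('wrist','w11.png'); im,d,K,k1,T=grab('scene','s11.png'); lids(im,d,K,k1,T)
im,d,K,k1,T=grab('side','d11.png'); lids(im,d,K,k1,T)
E
```

```text
t 25.9 pos [ 0.4998 -0.0571  0.1103] rpy [-3.1411 -0.9634 -0.1112] q [-0.3541  0.6255  2.5859  2.9088  1.0311 -1.5901] F [-0.1507  0.4855  0.5251] op 0.781
lid [522.7 259.7] r 28.2 z 0.0775 bgr [ 56.  199.5 229. ] case xy 0.0476 -0.0826 px [276 180]
lid [351.4 333.1] r 26.6 z 0.078 bgr [231. 239. 240.] case xy -0.0555 0.0726 px [197 191]
lid [512.2 268.6] r 30.2 z 0.078 bgr [ 24.  152.  175.5] case xy 0.0436 -0.0693 px [281 344]
lid [358.7 334.7] r 30.2 z 0.0771 bgr [195. 206. 211.] case xy -0.0486 0.0701 px [371 403]
lid [433.3 387.7] r 30.0 z 0.0772 bgr [26. 26. 26.] case xy 0.0429 0.0735 px [312 428]
```

View pics/w11.png

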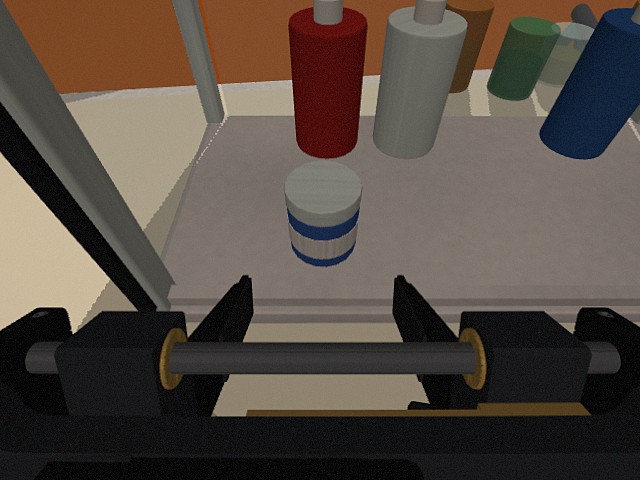

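```bash
cat >> h.py <<'E'
HC=35
def grasp_path(xy,yaw=33,via=([.43,.07,.17],10)):
    A=toolj(yaw,HC); g=np.array([*xy,.052])+.017*A[:,2]
    go([(via[0],toolj(via[1],HC),.82),(g+[0,0,.11],A,.82),(g,A,.82,1)],dm=.052,da=9.5)
E
python3 - <<'E'
from h import *
grasp_path((.5125,.2689))
E
```

```text
n 4 q [-0.17  0.39  2.7   2.79  0.91 -1.55] margin 0.09 err 0.0 speedfrac 0.25
  n 5 q [ 0.25  0.5   2.33  2.71  0.67 -1.41] margin 0.16 err 0.0 speedfrac 0.43
  n 3 q [ 0.25  0.79  2.37  2.82  0.98 -1.58] margin 0.42 err 0.0 speedfrac 0.36
13 rows
"twist": [[0.059, -0.001, -0.041], [0.117, -0.001, -0.082], [0.176, -0.002, -0.123], [0.234, -0.002, -0.164], [0.3, -0.002, -0.21], [0.366, -0.002, -0.256], [0.432, -0.002, -0.302], [0.498, -0.002, -0.348], [0.563, -0.002, -0.394], [0.563, -0.002, -0.394], [0.563, -0.002, -0.394], [0.563, -0.002, -0.394]] "travel": [[0, -30, -26], [1, -59, -51], [1, -89, -77], [1, -119, -103], [7, -162, -89], [12, -205, -76], [17, -248, -62], [22, -291, -48], [27, -334, -35], [-3, -334, -14], [-33, -334, 7], [-63, -334, 28]] "claw": [0.82, 0.82, 0.82, 0.82, 0.82, 0.82, 0.82, 0.82, 0.82, 0.82, 0.82, 0.82]
"twist": [[0.563, -0.002, -0.394]] "travel": [[-63, -334, 28]] "claw": [0.82]
```

>>> jog_arm:
  twist:
    - [0.059,-0.001,-0.041]
    - [0.117,-0.001,-0.082]
    - [0.176,-0.002,-0.123]
    - [0.234,-0.002,-0.164]
    - [0.3,-0.002,-0.21]
    - [0.366,-0.002,-0.256]
    - [0.432,-0.002,-0.302]
    - [0.498,-0.002,-0.348]
    - [0.563,-0.002,-0.394]
    - [0.563,-0.002,-0.394]
  travel:
    - [0,-30,-26]
    - [1,-59,-51]
    - [1,-89,-77]
    - [1,-119,-103]
    - [7,-162,-89]
    - [12,-205,-76]
    - [17,-248,-62]
    - [22,-291,-48]
    - [27,-334,-35]
    - [27,-334,-35]
  claw: [0.82,0.82,0.82,0.82,0.82,0.82,0.82,0.82,0.82,0.82]

```text
t: 27.3
tool_pos: [0.5255, 0.2782, 0.1523]
tool_rot: [3.14, -0.962, 0.579]
ft_force: [-0.6, -0.3, 0.1]
opening: 0.817
```

```bash
cat >> h.py <<'E'
def down(xy,yaw=33,zg=.052):
    A=toolj(yaw,HC); g=np.array([*xy,zg])+.017*A[:,2]
    go([(g,A,.82,1)],dm=.032); return g
E
python3 - <<'E'
from h import *
st(); im,d,K,k1,T=grab('wrist','w12.png'); print(proj(K,k1,T,[[.5125,.2689,.077]])); lids(im,d,K,k1,T)
down((.5125,.2689))
E
```

```text
t 27.3 pos [0.5255 0.2782 0.1523] rpy [ 3.1402 -0.9619  0.5794] q [ 0.2551  0.4992  2.3275  2.7086  0.6685 -1.4127] F [-0.5932 -0.3306  0.086 ] op 0.817
[[323.1991 374.295 ]]
lid [533.7 282.1] r 19.2 z 0.0786 bgr [ 23. 105. 130.] case xy 0.0691 -0.0698 px [324 335]
lid [512.2 268. ] r 29.4 z 0.0784 bgr [ 33. 150. 185.] case xy 0.0433 -0.0699 px [324 392]
  n 4 q [ 0.25  0.79  2.37  2.82  0.98 -1.58] margin 0.42 err 0.0 speedfrac 0.27
5 rows
"twist": [[-0.0, -0.0, 0.0], [-0.0, -0.0, 0.0], [-0.0, -0.0, 0.0], [-0.0, -0.0, 0.001], [-0.0, -0.0, 0.001]] "travel": [[-23, 0, 16], [-45, 0, 31], [-68, 0, 47], [-90, 0, 63], [-90, 0, 63]] "claw": [0.82, 0.82, 0.82, 0.82, 0.82]
```

View pics/w12.png

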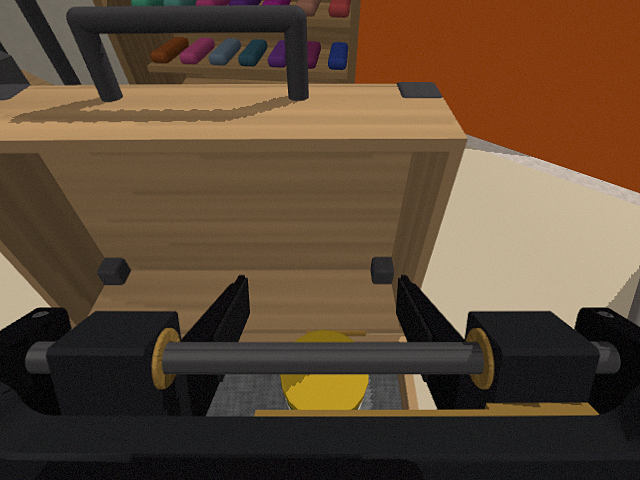

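>>> jog_arm:
  twist:
    - [0,0,0]
    - [0,0,0]
    - [0,0,0]
    - [0,0,0]
    - [0,0,0]
    - [0,0,0]
    - [0,0,0]
    - [0,0,0]
  travel:
    - [-23,0,16]
    - [-45,0,31]
    - [-68,0,47]
    - [-90,0,63]
    - [-90,0,63]
    - [-90,0,63]
    - [-90,0,63]
    - [-90,0,63]
  claw: [0.82,0.82,0.82,0.82,0.82,0,0,0]

```text
t: 28.35
tool_pos: [0.5247, 0.2769, 0.0434]
tool_rot: [3.14, -0.962, 0.577]
ft_force: [-1.7, -3.0, 4.9]
opening: 0.626
```

```bash
cat >> h.py <<'E'
def carry(y,via=([.42,.13,.16],15),lift=.12):
    p=pose()[:3,3]; C=toolj(CY,HC)
    def tgt(x,y,z): return cabp(x,y,z)+.017*C[:,2]
    k=[(p+[0,0,lift],pose()[:3,:3],0)]
    if via: k.append((via[0],toolj(via[1],HC),0))
    k+=[(tgt(-.19,min(y,.10),.125),C,0),(tgt(-.17,y,.092),C,0),(tgt(-.065,y,.088),C,0)]
    go(k,dm=.052,da=9.5)
E
python3 - <<'E'
from h import *
st(); carry(.045)
E
```

```text
t 28.35 pos [0.5247 0.2769 0.0434] rpy [ 3.1401 -0.9624  0.5773] q [ 0.2535  0.7923  2.371   2.8242  0.9831 -1.5801] F [-1.7027 -3.0159  4.866 ] op 0.626
  n 3 q [ 0.25  0.47  2.32  2.69  0.64 -1.39] margin 0.42 err 0.0 speedfrac 0.4
  n 4 q [ 0.03  0.44  2.7   2.91  0.96 -1.57] margin 0.09 err 0.0 speedfrac 0.28
  n 6 q [-0.66  0.6   2.55  2.6   0.97 -1.58] margin 0.07 err 0.0 speedfrac 0.56
  n 1 q [-0.63  0.7   2.52  2.65  1.03 -1.62] margin 0.27 err 0.0 speedfrac 0.38
  n 3 q [-0.5   0.7   2.27  2.7   0.8  -1.48] margin 0.35 err 0.0 speedfrac 0.24
17 rows
"twist": [[-0.0, -0.0, 0.0], [-0.0, -0.0, 0.0], [-0.0, -0.0, 0.0], [-0.064, -0.001, 0.045], [-0.129, -0.001, 0.09], [-0.193, -0.002, 0.135], [-0.257, -0.003, 0.181], [-0.308, -0.003, 0.216], [-0.359, -0.003, 0.252], [-0.411, -0.003, 0.288], [-0.462, -0.003, 0.324], [-0.513, -0.003, 0.359]] "travel": [[33, 0, -23], [66, 0, -46], [98, 0, -69], [74, 17, -103], [49, 33, -136], [24, 50, -170], [0, 66, -204], [-16, 111, -213], [-31, 156, -222], [-46, 200, -231], [-62, 245, -240], [-77, 289, -249]] "claw": [0, 0, 0, 0, 0, 0, 0, 0, 0, 0, 0, 0]
"twist": [[-0.564, -0.003, 0.395], [-0.564, -0.003, 0.395], [-0.564, -0.003, 0.395], [-0.564, -0.003, 0.395], [-0.564, -0.003, 0.395]] "travel": [[-92, 334, -258], [-111, 347, -226], [-96, 369, -203], [-82, 391, -180], [-68, 413, -157]] "claw": [0, 0, 0, 0, 0]
```

>>> jog_arm:
  twist:
    - [0,0,0]
    - [0,0,0]
    - [0,0,0]
    - [-0.064,-0.001,0.045]
    - [-0.129,-0.001,0.09]
    - [-0.193,-0.002,0.135]
    - [-0.257,-0.003,0.181]
    - [-0.308,-0.003,0.216]
    - [-0.359,-0.003,0.252]
    - [-0.411,-0.003,0.288]
    - [-0.462,-0.003,0.324]
    - [-0.513,-0.003,0.359]
  travel:
    - [33,0,-23]
    - [66,0,-46]
    - [98,0,-69]
    - [74,17,-103]
    - [49,33,-136]
    - [24,50,-170]
    - [0,66,-204]
    - [-16,111,-213]
    - [-31,156,-222]
    - [-46,200,-231]
    - [-62,245,-240]
    - [-77,289,-249]
  claw: [0,0,0,0,0,0,0,0,0,0,0,0]

```text
t: 29.85
tool_pos: [0.4737, -0.1025, 0.1225]
tool_rot: [3.141, -0.959, -0.052]
ft_force: [1.0, 0.3, -2.9]
opening: 0.626
```

```bash
cat >> h.py <<'E'
def enter(y,x=-.065,z=.088):
    C=toolj(CY,HC)
    def tgt(x,y,z): return cabp(x,y,z)+.017*C[:,2]
    go([(tgt(-.17,y,z+.006),C,0),(tgt(x,y,z),C,0,1)],dm=.04,da=9.5)
E
python3 - <<'E'
from h import *
st(); enter(.04)
E
```

```text
t 29.85 pos [ 0.4737 -0.1025  0.1225] rpy [ 3.1409 -0.9589 -0.0523] q [-0.5951  0.5815  2.6091  2.6163  1.0011 -1.6013] F [ 0.969   0.2909 -2.9362] op 0.626
  n 2 q [-0.64  0.7   2.52  2.64  1.02 -1.61] margin 0.22 err 0.0 speedfrac 0.22
  n 3 q [-0.51  0.7   2.27  2.68  0.8  -1.48] margin 0.36 err 0.0 speedfrac 0.24
6 rows
"twist": [[-0.024, 0.0, 0.017], [-0.049, 0.001, 0.035], [-0.049, 0.001, 0.035], [-0.049, 0.001, 0.035], [-0.049, 0.001, 0.035], [-0.049, 0.001, 0.035]] "travel": [[-6, 25, 25], [-12, 50, 49], [6, 52, 79], [25, 54, 109], [43, 56, 139], [43, 56, 139]] "claw": [0, 0, 0, 0, 0, 0]
```

>>> jog_arm:
  twist:
    - [-0.024,0,0.017]
    - [-0.049,0.001,0.035]
    - [-0.049,0.001,0.035]
    - [-0.049,0.001,0.035]
    - [-0.049,0.001,0.035]
    - [-0.049,0.001,0.035]
  travel:
    - [-6,25,25]
    - [-12,50,49]
    - [6,52,79]
    - [25,54,109]
    - [43,56,139]
    - [43,56,139]
  claw: [0,0,0,0,0,0]

```text
t: 30.6
tool_pos: [0.6106, -0.1656, 0.0785]
tool_rot: [3.14, -0.962, -0.11]
ft_force: [-0.3, 0.6, -2.3]
opening: 0.626
```

```bash
python3 - <<'E'
from h import *
st(); grab('wrist','w13.png')
p=pose()[:3,3].copy(); p[2]=.056; print(jog(p))
E
```

```text
t 30.6 pos [ 0.6106 -0.1656  0.0785] rpy [ 3.1401 -0.9617 -0.1105] q [-0.5067  0.6984  2.2634  2.6856  0.7977 -1.4756] F [-0.3216  0.6005 -2.2675] op 0.626
(array([-18.1,  -0. ,  12.7]), array([0., 0., 0.]))
```

View pics/w13.png

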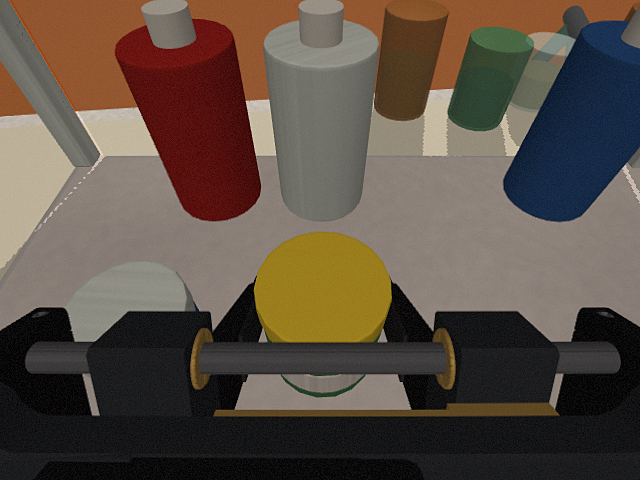

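>>> jog_arm:
  twist:
    - [0,0,0]
    - [0,0,0]
    - [0,0,0]
    - [0,0,0]
  travel:
    - [-7,0,5]
    - [-14,0,10]
    - [-18,0,13]
    - [-19,0,13]
  claw: [0,0,0,0]

```text
t: 31.15
tool_pos: [0.6089, -0.1653, 0.0559]
tool_rot: [3.141, -0.963, -0.112]
ft_force: [-6.7, 1.8, 14.3]
opening: 0.623
```

>>> jog_arm:
  twist:
    - [0,0,0]
    - [0,0,0]
    - [0,0,0]
    - [0,0,0]
    - [0,0,0]
    - [0,0,0]
    - [0,0,0]
  travel:
    - [0,0,0]
    - [0,0,0]
    - [0,0,0]
    - [0,0,-25]
    - [-3,0,-55]
    - [-10,0,-90]
    - [-20,0,-130]
  claw: [0.76,0.76,0.76,0.76,0.76,0.76,0.76]

```text
t: 32.02
tool_pos: [0.4908, -0.1518, 0.1142]
tool_rot: [3.141, -0.964, -0.111]
ft_force: [0.1, -0.5, 1.3]
opening: 0.755
```

```bash
python3 - <<'E'
from h import *
st(); grab('wrist','w14.png')
im,d,K,k1,T=grab('side','d14.png'); lids(im,d,K,k1,T)
grasp_path((.359,.3345),via=([.44,.07,.18],10))
E
```

```text
t 32.02 pos [ 0.4908 -0.1518  0.1142] rpy [ 3.1408 -0.9636 -0.1111] q [-0.6642  0.6017  2.5378  2.5886  0.9618 -1.57  ] F [ 0.0794 -0.5052  1.3076] op 0.755
lid [359.7 334.7] r 30.3 z 0.0771 bgr [198. 208. 214.] case xy -0.0477 0.0695 px [371 403]
lid [433.  387.9] r 30.0 z 0.0772 bgr [27. 27. 27.] case xy 0.0427 0.0738 px [312 429]
  n 5 q [-0.16  0.34  2.66  2.77  0.83 -1.51] margin 0.13 err 0.0 speedfrac 0.49
  n 6 q [ 0.65  0.46  2.53  3.22  0.82 -1.58] margin 0.12 err 0.0 speedfrac 0.53
  n 3 q [ 0.65  0.87  2.59  3.2   1.27 -1.55] margin 0.2 err 0.0 speedfrac 0.49
15 rows
"twist": [[0.047, -0.0, -0.033], [0.094, -0.001, -0.066], [0.141, -0.001, -0.099], [0.188, -0.001, -0.133], [0.236, -0.002, -0.166], [0.29, -0.002, -0.204], [0.345, -0.002, -0.242], [0.4, -0.002, -0.281], [0.455, -0.002, -0.319], [0.51, -0.002, -0.357], [0.565, -0.002, -0.396], [0.565, -0.002, -0.396]] "travel": [[2, -43, -20], [5, -86, -39], [7, -129, -59], [9, -172, -78], [12, -214, -98], [-2, -258, -109], [-15, -302, -120], [-28, -346, -131], [-42, -389, -142], [-55, -433, -153], [-68, -477, -164], [-99, -477, -143]] "claw": [0.82, 0.82, 0.82, 0.82, 0.82, 0.82, 0.82, 0.82, 0.82, 0.82, 0.82, 0.82]
"twist": [[0.565, -0.002, -0.396], [0.565, -0.002, -0.396], [0.565, -0.002, -0.396]] "travel": [[-129, -477, -122], [-159, -477, -101], [-159, -477, -101]] "claw": [0.82, 0.82, 0.82]
```

View pics/w14.png

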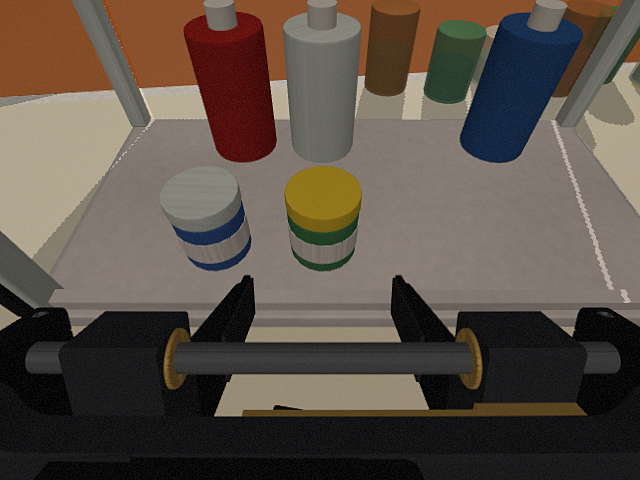

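>>> jog_arm:
  twist:
    - [0.047,0,-0.033]
    - [0.094,-0.001,-0.066]
    - [0.141,-0.001,-0.099]
    - [0.188,-0.001,-0.133]
    - [0.236,-0.002,-0.166]
    - [0.29,-0.002,-0.204]
    - [0.345,-0.002,-0.242]
    - [0.4,-0.002,-0.281]
    - [0.455,-0.002,-0.319]
    - [0.51,-0.002,-0.357]
    - [0.565,-0.002,-0.396]
    - [0.565,-0.002,-0.396]
  travel:
    - [2,-43,-20]
    - [5,-86,-39]
    - [7,-129,-59]
    - [9,-172,-78]
    - [12,-214,-98]
    - [-2,-258,-109]
    - [-15,-302,-120]
    - [-28,-346,-131]
    - [-42,-389,-142]
    - [-55,-433,-153]
    - [-68,-477,-164]
    - [-68,-477,-164]
  claw: [0.82,0.82,0.82,0.82,0.82,0.82,0.82,0.82,0.82,0.82,0.82,0.82]

```text
t: 33.62
tool_pos: [0.3702, 0.345, 0.1527]
tool_rot: [-3.141, -0.961, 0.581]
ft_force: [-0.0, -0.4, 0.4]
opening: 0.819
```

```bash
python3 - <<'E'
from h import *
st(); im,d,K,k1,T=grab('wrist','w15.png'); print(proj(K,k1,T,[[.3595,.3347,.077]])); lids(im,d,K,k1,T)
down((.3595,.3347))
E
```

```text
t 33.62 pos [0.3702 0.345  0.1527] rpy [-3.141  -0.9608  0.5807] q [ 0.6501  0.4645  2.5283  3.2191  0.8125 -1.5844] F [-0.0319 -0.4128  0.4017] op 0.819
[[326.4154 372.2288]]
lid [434.8 387.9] r 30.2 z 0.0781 bgr [15. 14. 15.] case xy 0.0442 0.0729 px [322 265]
lid [379.4 346.7] r 19.5 z 0.0785 bgr [173. 188. 198.] case xy -0.0247 0.0687 px [328 335]
lid [357.3 332.4] r 29.1 z 0.0784 bgr [171. 186. 197.] case xy -0.051 0.0689 px [328 392]
  n 4 q [ 0.64  0.87  2.59  3.2   1.27 -1.55] margin 0.2 err 0.0 speedfrac 0.37
5 rows
"twist": [[-0.001, -0.0, 0.0], [-0.001, -0.0, 0.001], [-0.002, -0.0, 0.001], [-0.003, -0.0, 0.001], [-0.003, -0.0, 0.001]] "travel": [[-23, 0, 16], [-45, 1, 32], [-68, 1, 48], [-90, 2, 63], [-90, 2, 63]] "claw": [0.82, 0.82, 0.82, 0.82, 0.82]
```

View pics/w15.png

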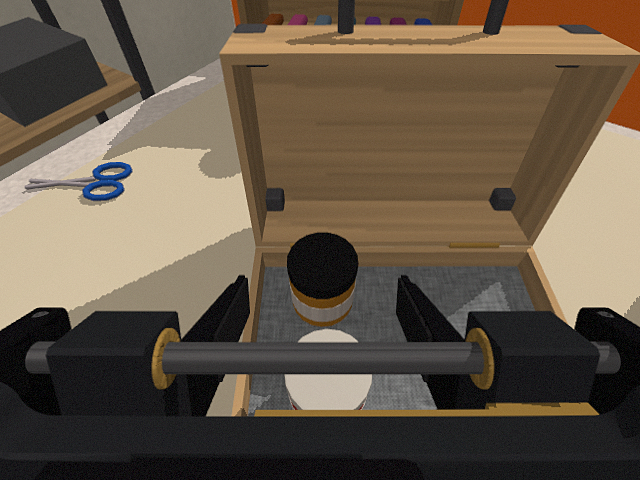

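>>> jog_arm:
  twist:
    - [0,0,0]
    - [0,0,0]
    - [0,0,0]
    - [0,0,0]
    - [0,0,0]
    - [0,0,0]
    - [0,0,0]
    - [0,0,0]
  travel:
    - [-23,1,16]
    - [-45,2,31]
    - [-68,2,47]
    - [-90,2,63]
    - [-90,2,63]
    - [-90,2,63]
    - [-90,2,63]
    - [-90,2,63]
  claw: [0.82,0.82,0.82,0.82,0.82,0,0,0]

```text
t: 34.67
tool_pos: [0.3717, 0.3419, 0.0443]
tool_rot: [-3.141, -0.963, 0.578]
ft_force: [0.4, -2.0, 5.0]
opening: 0.627
```

```bash
python3 - <<'E'
from h import *
st(); carry(-.055,via=None)
E
```

```text
t 34.67 pos [0.3717 0.3419 0.0443] rpy [-3.141  -0.9626  0.578 ] q [ 0.6401  0.8639  2.5881  3.1944  1.2725 -1.5508] F [ 0.3556 -2.0273  5.0128] op 0.627
  n 3 q [ 0.64  0.43  2.52  3.21  0.77 -1.59] margin 0.21 err 0.0 speedfrac 0.54
  n 12 q [-0.92  0.59  2.44  2.27  0.88 -1.47] margin 0.02 err 0.0 speedfrac 0.67
  n 1 q [-0.88  0.69  2.41  2.36  0.93 -1.53] margin 0.38 err 0.0 speedfrac 0.35
  n 3 q [-0.71  0.71  2.19  2.42  0.76 -1.37] margin 0.45 err 0.0 speedfrac 0.23
19 rows
"twist": [[0.0, 0.0, -0.0], [0.0, 0.0, -0.0], [0.0, 0.0, -0.0], [-0.047, -0.0, 0.033], [-0.094, -0.0, 0.066], [-0.142, -0.001, 0.099], [-0.189, -0.001, 0.132], [-0.236, -0.001, 0.165], [-0.283, -0.001, 0.198], [-0.331, -0.001, 0.231], [-0.378, -0.002, 0.264], [-0.425, -0.002, 0.296]] "travel": [[33, 0, -23], [66, 0, -46], [98, 0, -69], [84, 46, -82], [69, 91, -96], [55, 137, -110], [40, 183, -124], [26, 228, -138], [11, 274, -151], [-4, 320, -165], [-18, 366, -179], [-33, 411, -193]] "claw": [0, 0, 0, 0, 0, 0, 0, 0, 0, 0, 0, 0]
"twist": [[-0.472, -0.002, 0.329], [-0.52, -0.002, 0.362], [-0.567, -0.002, 0.395], [-0.567, -0.002, 0.395], [-0.567, -0.002, 0.395], [-0.567, -0.002, 0.395], [-0.567, -0.002, 0.395]] "travel": [[-47, 457, -207], [-62, 503, -221], [-76, 548, -234], [-95, 561, -203], [-80, 583, -180], [-66, 606, -157], [-52, 628, -134]] "claw": [0, 0, 0, 0, 0, 0, 0]
```

```bash
python3 - <<'E'
from h import *
carry(-.055,via=([.455,.12,.165],10))
E
```

```text
n 3 q [ 0.64  0.43  2.52  3.21  0.77 -1.59] margin 0.21 err 0.0 speedfrac 0.54
  n 5 q [ 0.07  0.41  2.61  3.02  0.84 -1.55] margin 0.17 err 0.0 speedfrac 0.44
  n 8 q [-0.92  0.59  2.44  2.27  0.88 -1.47] margin 0.13 err 0.0 speedfrac 0.58
  n 1 q [-0.88  0.69  2.41  2.36  0.93 -1.53] margin 0.38 err 0.0 speedfrac 0.35
  n 3 q [-0.71  0.71  2.19  2.42  0.76 -1.37] margin 0.45 err 0.0 speedfrac 0.23
20 rows
"twist": [[0.0, 0.0, -0.0], [0.0, 0.0, -0.0], [0.0, 0.0, -0.0], [-0.066, -0.001, 0.046], [-0.133, -0.001, 0.092], [-0.199, -0.002, 0.139], [-0.265, -0.002, 0.185], [-0.331, -0.003, 0.231], [-0.361, -0.003, 0.251], [-0.39, -0.003, 0.272], [-0.42, -0.003, 0.293], [-0.449, -0.003, 0.313]] "travel": [[33, 0, -23], [66, 0, -46], [98, 0, -69], [93, 46, -77], [87, 92, -86], [81, 139, -94], [75, 185, -103], [70, 231, -111], [51, 271, -127], [33, 311, -142], [15, 350, -157], [-3, 390, -173]] "claw": [0, 0, 0, 0, 0, 0, 0, 0, 0, 0, 0, 0]
"twist": [[-0.478, -0.003, 0.334], [-0.508, -0.003, 0.354], [-0.537, -0.003, 0.375], [-0.567, -0.002, 0.395], [-0.567, -0.002, 0.395], [-0.567, -0.002, 0.395], [-0.567, -0.002, 0.395], [-0.567, -0.002, 0.395]] "travel": [[-22, 429, -188], [-40, 469, -204], [-58, 509, -219], [-76, 548, -234], [-95, 561, -203], [-80, 583, -180], [-66, 606, -157], [-52, 628, -134]] "claw": [0, 0, 0, 0, 0, 0, 0, 0]
```

>>> jog_arm:
  twist:
    - [0,0,0]
    - [0,0,0]
    - [0,0,0]
    - [-0.066,-0.001,0.046]
    - [-0.133,-0.001,0.092]
    - [-0.199,-0.002,0.139]
    - [-0.265,-0.002,0.185]
    - [-0.331,-0.003,0.231]
    - [-0.361,-0.003,0.251]
    - [-0.39,-0.003,0.272]
    - [-0.42,-0.003,0.293]
    - [-0.449,-0.003,0.313]
  travel:
    - [33,0,-23]
    - [66,0,-46]
    - [98,0,-69]
    - [93,46,-77]
    - [87,92,-86]
    - [81,139,-94]
    - [75,185,-103]
    - [70,231,-111]
    - [51,271,-127]
    - [33,311,-142]
    - [15,350,-157]
    - [-3,390,-173]
  claw: [0,0,0,0,0,0,0,0,0,0,0,0]

```text
t: 36.17
tool_pos: [0.4642, -0.0647, 0.1405]
tool_rot: [3.141, -0.959, 0.031]
ft_force: [0.4, 0.4, -1.2]
opening: 0.626
```

```bash
python3 - <<'E'
from h import *
st(); enter(-.055)
E
```

```text
t 36.17 pos [ 0.4642 -0.0647  0.1405] rpy [ 3.1408 -0.9592  0.0307] q [-0.5513  0.5152  2.6331  2.5632  0.9648 -1.5759] F [ 0.3549  0.3857 -1.2176] op 0.626
  n 5 q [-0.88  0.68  2.41  2.35  0.92 -1.53] margin 0.19 err 0.0 speedfrac 0.31
  n 3 q [-0.71  0.71  2.19  2.42  0.76 -1.37] margin 0.45 err 0.0 speedfrac 0.23
9 rows
"twist": [[-0.023, 0.0, 0.016], [-0.047, 0.0, 0.033], [-0.07, 0.0, 0.049], [-0.093, 0.001, 0.066], [-0.117, 0.001, 0.082], [-0.117, 0.001, 0.082], [-0.117, 0.001, 0.082], [-0.117, 0.001, 0.082], [-0.117, 0.001, 0.082]] "travel": [[-6, 37, 10], [-13, 74, 21], [-19, 111, 31], [-26, 148, 42], [-32, 185, 52], [-14, 190, 82], [4, 195, 111], [22, 200, 141], [22, 200, 141]] "claw": [0, 0, 0, 0, 0, 0, 0, 0, 0]
```

>>> jog_arm:
  twist:
    - [-0.023,0,0.016]
    - [-0.047,0,0.033]
    - [-0.07,0,0.049]
    - [-0.093,0.001,0.066]
    - [-0.117,0.001,0.082]
    - [-0.117,0.001,0.082]
    - [-0.117,0.001,0.082]
    - [-0.117,0.001,0.082]
    - [-0.117,0.001,0.082]
  travel:
    - [-6,37,10]
    - [-13,74,21]
    - [-19,111,31]
    - [-26,148,42]
    - [-32,185,52]
    - [-14,190,82]
    - [4,195,111]
    - [22,200,141]
    - [22,200,141]
  claw: [0,0,0,0,0,0,0,0,0]

```text
t: 37.3
tool_pos: [0.5997, -0.2604, 0.0784]
tool_rot: [3.138, -0.962, -0.108]
ft_force: [-0.9, 0.1, -1.8]
opening: 0.627
```

```bash
python3 - <<'E'
from h import *
st(); grab('wrist','w16.png')
p=pose()[:3,3].copy(); p[2]=.056; print(jog(p))
E
```

```text
t 37.3 pos [ 0.5997 -0.2604  0.0784] rpy [ 3.1382 -0.9616 -0.1082] q [-0.7053  0.7069  2.1859  2.4176  0.7641 -1.373 ] F [-0.883   0.1499 -1.7962] op 0.627
(array([-18. ,  -0. ,  12.6]), array([0., 0., 0.]))
```

View pics/w16.png

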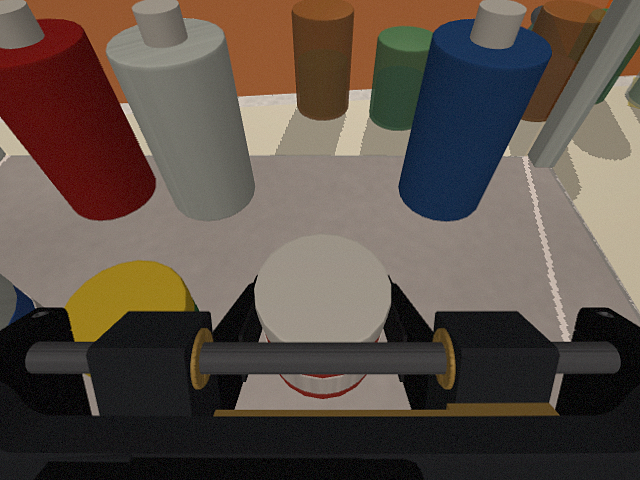

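>>> jog_arm:
  twist:
    - [0,0,0]
    - [0,0,0]
    - [0,0,0]
    - [0,0,0]
  travel:
    - [-7,0,5]
    - [-14,0,10]
    - [-17,0,12]
    - [-18,0,13]
  claw: [0,0,0,0]

```text
t: 37.85
tool_pos: [0.5986, -0.2604, 0.0573]
tool_rot: [3.14, -0.964, -0.111]
ft_force: [-15.2, 3.0, 24.5]
opening: 0.628
```

>>> jog_arm:
  twist:
    - [0,0,0]
    - [0,0,0]
    - [0,0,0]
    - [0,0,0]
    - [0,0,0]
    - [0,0,0]
    - [0,0,0]
  travel:
    - [0,0,0]
    - [0,0,0]
    - [0,0,0]
    - [0,0,-25]
    - [-3,0,-55]
    - [-10,0,-90]
    - [-20,0,-130]
  claw: [0.76,0.76,0.76,0.76,0.76,0.76,0.76]

```text
t: 38.72
tool_pos: [0.4804, -0.2467, 0.1153]
tool_rot: [3.139, -0.965, -0.11]
ft_force: [-1.1, -0.3, -0.2]
opening: 0.757
```

```bash
python3 - <<'E'
from h import *
st(); grab('wrist','w17.png')
im,d,K,k1,T=grab('side','d17.png'); o=lids(im,d,K,k1,T)
grasp_path((.4333,.3878),via=([.45,.08,.18],10))
E
```

```text
t 38.73 pos [ 0.4804 -0.2467  0.1153] rpy [ 3.1395 -0.9647 -0.1097] q [-0.9039  0.5928  2.4293  2.2836  0.8835 -1.4624] F [-1.1048 -0.306  -0.1881] op 0.757
lid [433.2 387.9] r 29.8 z 0.0773 bgr [27. 26. 27.] case xy 0.0428 0.0737 px [312 428]
  n 7 q [-0.11  0.35  2.63  2.82  0.8  -1.51] margin 0.15 err 0.0 speedfrac 0.59
  n 7 q [ 0.64  0.5   2.32  3.23  0.64 -1.6 ] margin 0.18 err 0.0 speedfrac 0.51
  n 3 q [ 0.64  0.79  2.36  3.2   0.97 -1.57] margin 0.43 err 0.0 speedfrac 0.36
18 rows
"twist": [[0.034, -0.0, -0.024], [0.068, -0.001, -0.047], [0.101, -0.001, -0.071], [0.135, -0.002, -0.094], [0.169, -0.002, -0.118], [0.203, -0.003, -0.141], [0.237, -0.003, -0.165], [0.284, -0.003, -0.198], [0.331, -0.003, -0.23], [0.378, -0.003, -0.263], [0.425, -0.003, -0.296], [0.472, -0.003, -0.329]] "travel": [[2, -46, -13], [4, -92, -26], [7, -138, -39], [9, -184, -52], [11, -229, -65], [13, -275, -78], [15, -321, -91], [9, -366, -93], [2, -411, -96], [-4, -455, -98], [-11, -500, -101], [-17, -545, -103]] "claw": [0.82, 0.82, 0.82, 0.82, 0.82, 0.82, 0.82, 0.82, 0.82, 0.82, 0.82, 0.82]
"twist": [[0.519, -0.003, -0.362], [0.566, -0.003, -0.394], [0.566, -0.003, -0.394], [0.566, -0.003, -0.394], [0.566, -0.003, -0.394], [0.566, -0.003, -0.394]] "travel": [[-24, -589, -106], [-31, -634, -108], [-61, -634, -88], [-91, -634, -67], [-121, -634, -46], [-121, -634, -46]] "claw": [0.82, 0.82, 0.82, 0.82, 0.82, 0.82]
```

View pics/w17.png

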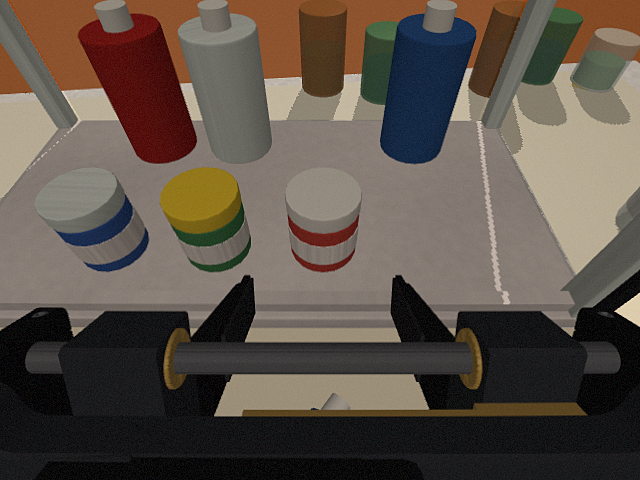

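>>> jog_arm:
  twist:
    - [0.034,0,-0.024]
    - [0.068,-0.001,-0.047]
    - [0.101,-0.001,-0.071]
    - [0.135,-0.002,-0.094]
    - [0.169,-0.002,-0.118]
    - [0.203,-0.003,-0.141]
    - [0.237,-0.003,-0.165]
    - [0.284,-0.003,-0.198]
    - [0.331,-0.003,-0.23]
    - [0.378,-0.003,-0.263]
    - [0.425,-0.003,-0.296]
    - [0.472,-0.003,-0.329]
  travel:
    - [2,-46,-13]
    - [4,-92,-26]
    - [7,-138,-39]
    - [9,-184,-52]
    - [11,-229,-65]
    - [13,-275,-78]
    - [15,-321,-91]
    - [9,-366,-93]
    - [2,-411,-96]
    - [-4,-455,-98]
    - [-11,-500,-101]
    - [-17,-545,-103]
  claw: [0.82,0.82,0.82,0.82,0.82,0.82,0.82,0.82,0.82,0.82,0.82,0.82]

```text
t: 40.33
tool_pos: [0.447, 0.3079, 0.16]
tool_rot: [-3.141, -0.96, 0.464]
ft_force: [0.9, -1.2, -1.1]
opening: 0.819
```

```bash
python3 - <<'E'
from h import *
st(); im,d,K,k1,T=grab('wrist','w18.png'); print(proj(K,k1,T,[[.4333,.3878,.077]])); lids(im,d,K,k1,T)
A=toolj(33,35); g=np.array([.4333,.3878,.052])+.017*A[:,2]
go([(g+[0,0,.11],A,.82),(g,A,.82,1)],dm=.04)
E
```

```text
t 40.33 pos [0.447  0.3079 0.16  ] rpy [-3.1411 -0.9604  0.4636] q [ 0.4938  0.4518  2.4379  3.1788  0.7086 -1.5818] F [ 0.9187 -1.1594 -1.1334] op 0.819
[[219.6989 324.0286]]
lid [436.7 406.2] r 23.0 z 0.0786 bgr [16. 16. 17.] case xy 0.0558 0.0871 px [202 311]
lid [446.8 371.2] r 18.8 z 0.0784 bgr [15. 14. 15.] case xy 0.0451 0.0523 px [251 319]
  n 3 q [ 0.64  0.5   2.32  3.23  0.64 -1.6 ] margin 0.39 err 0.0 speedfrac 0.19
  n 3 q [ 0.64  0.79  2.36  3.2   0.97 -1.57] margin 0.43 err 0.0 speedfrac 0.36
7 rows
"twist": [[0.029, -0.001, -0.021], [0.059, -0.002, -0.041], [0.088, -0.002, -0.062], [0.088, -0.002, -0.062], [0.088, -0.002, -0.062], [0.088, -0.002, -0.062], [0.088, -0.002, -0.062]] "travel": [[5, -25, 11], [9, -51, 22], [14, -76, 34], [-16, -76, 55], [-46, -76, 76], [-77, -76, 97], [-77, -76, 97]] "claw": [0.82, 0.82, 0.82, 0.82, 0.82, 0.82, 0.82]
```

>>> jog_arm:
  twist:
    - [0.029,-0.001,-0.021]
    - [0.059,-0.002,-0.041]
    - [0.088,-0.002,-0.062]
    - [0.088,-0.002,-0.062]
    - [0.088,-0.002,-0.062]
    - [0.088,-0.002,-0.062]
    - [0.088,-0.002,-0.062]
    - [0.088,-0.002,-0.062]
    - [0.088,-0.002,-0.062]
    - [0.088,-0.002,-0.062]
    - [0.088,-0.002,-0.062]
  travel:
    - [5,-25,11]
    - [9,-51,22]
    - [14,-76,34]
    - [14,-76,34]
    - [-16,-76,55]
    - [-46,-76,76]
    - [-77,-76,97]
    - [-77,-76,97]
    - [-77,-76,97]
    - [-77,-76,97]
    - [-77,-76,97]
  claw: [0.82,0.82,0.82,0.82,0.82,0.82,0.82,0.82,0,0,0]

```text
t: 41.75
tool_pos: [0.4456, 0.3954, 0.0435]
tool_rot: [3.141, -0.964, 0.576]
ft_force: [-2.6, -3.6, 7.4]
opening: 0.627
```

```bash
python3 - <<'E'
from h import *
st(); carry(-.15,via=([.455,.12,.165],10))
E
```

```text
t 41.75 pos [0.4456 0.3954 0.0435] rpy [ 3.1411 -0.9636  0.5764] q [ 0.6386  0.791   2.3591  3.204   0.9721 -1.5705] F [-2.5522 -3.5657  7.4358] op 0.627
  n 3 q [ 0.64  0.47  2.31  3.23  0.61 -1.61] margin 0.44 err 0.0 speedfrac 0.39
  n 6 q [ 0.07  0.41  2.61  3.02  0.84 -1.55] margin 0.18 err 0.0 speedfrac 0.45
  n 9 q [-1.08  0.6   2.29  2.    0.84 -1.29] margin 0.13 err 0.0 speedfrac 0.68
  n 1 q [-1.04  0.69  2.27  2.09  0.86 -1.37] margin 0.52 err 0.0 speedfrac 0.31
  n 3 q [-0.87  0.73  2.07  2.15  0.73 -1.22] margin 0.59 err 0.0 speedfrac 0.23
22 rows
"twist": [[0.0, 0.0, 0.0], [0.0, 0.0, 0.0], [0.0, 0.0, 0.0], [-0.055, -0.001, 0.038], [-0.11, -0.001, 0.077], [-0.165, -0.002, 0.115], [-0.219, -0.002, 0.153], [-0.274, -0.003, 0.192], [-0.329, -0.004, 0.23], [-0.355, -0.004, 0.248], [-0.381, -0.004, 0.266], [-0.408, -0.004, 0.285]] "travel": [[33, 0, -23], [66, 0, -46], [99, 0, -68], [85, 39, -88], [72, 79, -108], [59, 118, -127], [45, 157, -147], [32, 197, -166], [19, 236, -186], [-1, 280, -205], [-21, 323, -224], [-41, 366, -243]] "claw": [0, 0, 0, 0, 0, 0, 0, 0, 0, 0, 0, 0]
"twist": [[-0.434, -0.004, 0.303], [-0.46, -0.004, 0.321], [-0.486, -0.004, 0.339], [-0.512, -0.004, 0.358], [-0.538, -0.004, 0.376], [-0.565, -0.004, 0.394], [-0.565, -0.004, 0.394], [-0.565, -0.004, 0.394], [-0.565, -0.004, 0.394], [-0.565, -0.004, 0.394]] "travel": [[-62, 410, -262], [-82, 453, -282], [-102, 497, -301], [-122, 540, -320], [-142, 584, -339], [-162, 627, -358], [-180, 640, -326], [-166, 662, -304], [-151, 684, -281], [-137, 706, -258]] "claw": [0, 0, 0, 0, 0, 0, 0, 0, 0, 0]
```

>>> jog_arm:
  twist:
    - [0,0,0]
    - [0,0,0]
    - [0,0,0]
    - [-0.055,-0.001,0.038]
    - [-0.11,-0.001,0.077]
    - [-0.165,-0.002,0.115]
    - [-0.219,-0.002,0.153]
    - [-0.274,-0.003,0.192]
    - [-0.329,-0.004,0.23]
    - [-0.355,-0.004,0.248]
    - [-0.381,-0.004,0.266]
    - [-0.408,-0.004,0.285]
  travel:
    - [33,0,-23]
    - [66,0,-46]
    - [99,0,-68]
    - [85,39,-88]
    - [72,79,-108]
    - [59,118,-127]
    - [45,157,-147]
    - [32,197,-166]
    - [19,236,-186]
    - [-1,280,-205]
    - [-21,323,-224]
    - [-41,366,-243]
  claw: [0,0,0,0,0,0,0,0,0,0,0,0]

```text
t: 43.25
tool_pos: [0.4576, -0.0345, 0.1488]
tool_rot: [3.141, -0.96, 0.078]
ft_force: [1.3, 0.4, -2.1]
opening: 0.625
```

```bash
python3 - <<'E'
from h import *
st(); enter(-.145)
E
```

```text
t 43.25 pos [ 0.4576 -0.0345  0.1488] rpy [ 3.1409 -0.9596  0.078 ] q [-0.4927  0.4846  2.6528  2.5702  0.956  -1.5685] F [ 1.2527  0.4313 -2.1462] op 0.625
  n 8 q [-1.04  0.68  2.27  2.1   0.86 -1.38] margin 0.16 err 0.0 speedfrac 0.4
  n 3 q [-0.86  0.72  2.08  2.16  0.74 -1.23] margin 0.58 err 0.0 speedfrac 0.24
12 rows
"twist": [[-0.019, 0.0, 0.014], [-0.039, 0.0, 0.027], [-0.058, 0.0, 0.041], [-0.078, 0.0, 0.055], [-0.097, 0.0, 0.068], [-0.117, 0.0, 0.082], [-0.136, 0.0, 0.096], [-0.155, 0.0, 0.109], [-0.155, 0.0, 0.109], [-0.155, 0.0, 0.109], [-0.155, 0.0, 0.109], [-0.155, 0.0, 0.109]] "travel": [[-6, 38, 5], [-13, 76, 10], [-19, 114, 15], [-26, 152, 20], [-32, 190, 24], [-39, 228, 29], [-45, 267, 34], [-51, 305, 39], [-33, 311, 68], [-15, 318, 98], [3, 324, 127], [3, 324, 127]] "claw": [0, 0, 0, 0, 0, 0, 0, 0, 0, 0, 0, 0]
```

>>> jog_arm:
  twist:
    - [-0.019,0,0.014]
    - [-0.039,0,0.027]
    - [-0.058,0,0.041]
    - [-0.078,0,0.055]
    - [-0.097,0,0.068]
    - [-0.117,0,0.082]
    - [-0.136,0,0.096]
    - [-0.155,0,0.109]
    - [-0.155,0,0.109]
    - [-0.155,0,0.109]
    - [-0.155,0,0.109]
    - [-0.155,0,0.109]
  travel:
    - [-6,38,5]
    - [-13,76,10]
    - [-19,114,15]
    - [-26,152,20]
    - [-32,190,24]
    - [-39,228,29]
    - [-45,267,34]
    - [-51,305,39]
    - [-33,311,68]
    - [-15,318,98]
    - [3,324,127]
    - [3,324,127]
  claw: [0,0,0,0,0,0,0,0,0,0,0,0]

```text
t: 44.75
tool_pos: [0.5895, -0.3489, 0.079]
tool_rot: [3.139, -0.96, -0.108]
ft_force: [-0.4, -0.0, -2.5]
opening: 0.625
```

```bash
python3 - <<'E'
from h import *
st(); grab('wrist','w19.png')
p=pose()[:3,3].copy(); p[2]=.056; print(jog(p))
E
```

```text
t 44.75 pos [ 0.5895 -0.3489  0.079 ] rpy [ 3.1386 -0.9603 -0.1076] q [-0.8568  0.7237  2.0752  2.1635  0.7344 -1.2259] F [-0.3705 -0.0331 -2.4699] op 0.625
(array([-18.5,  -0. ,  13. ]), array([0., 0., 0.]))
```

View pics/w19.png

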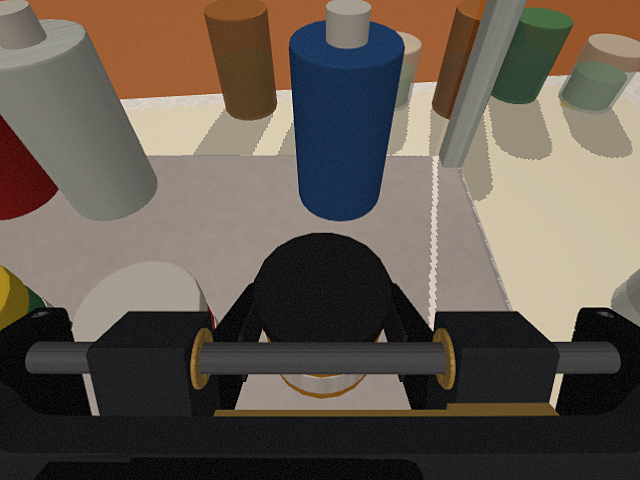

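>>> jog_arm:
  twist:
    - [0,0,0]
    - [0,0,0]
    - [0,0,0]
    - [0,0,0]
  travel:
    - [-7,0,5]
    - [-14,0,10]
    - [-18,0,13]
    - [-19,0,13]
  claw: [0,0,0,0]

```text
t: 45.3
tool_pos: [0.588, -0.3489, 0.0563]
tool_rot: [3.14, -0.962, -0.11]
ft_force: [-3.9, 1.8, 8.0]
opening: 0.626
```

>>> jog_arm:
  twist:
    - [0,0,0]
    - [0,0,0]
    - [0,0,0]
    - [0,0,0]
    - [0,0,0]
    - [0,0,0]
    - [0,0,0]
  travel:
    - [0,0,0]
    - [0,0,0]
    - [0,0,0]
    - [0,0,-25]
    - [-3,0,-55]
    - [-10,0,-90]
    - [-20,0,-130]
  claw: [0.76,0.76,0.76,0.76,0.76,0.76,0.76]

```text
t: 46.18
tool_pos: [0.4699, -0.3355, 0.1147]
tool_rot: [3.14, -0.962, -0.109]
ft_force: [0.3, -0.0, -0.1]
opening: 0.76
```

```bash
python3 - <<'E'
from h import *
st(); grab('wrist','w20.png'); im,d,K,k1,T=grab('scene','s20.png'); np.savez('/tmp/s20.npz',im=im,d=d,K=K,k1=k1,T=T)
im,d,K,k1,T=grab('side','d20.png'); np.savez('/tmp/d20.npz',im=im,d=d,K=K,k1=k1,T=T)
E
```

```text
t 46.17 pos [ 0.4699 -0.3355  0.1147] rpy [ 3.1397 -0.9621 -0.1089] q [-1.0633  0.6052  2.2901  2.0197  0.8359 -1.301 ] F [ 0.344  -0.0335 -0.1301] op 0.76
```

View pics/w20.png

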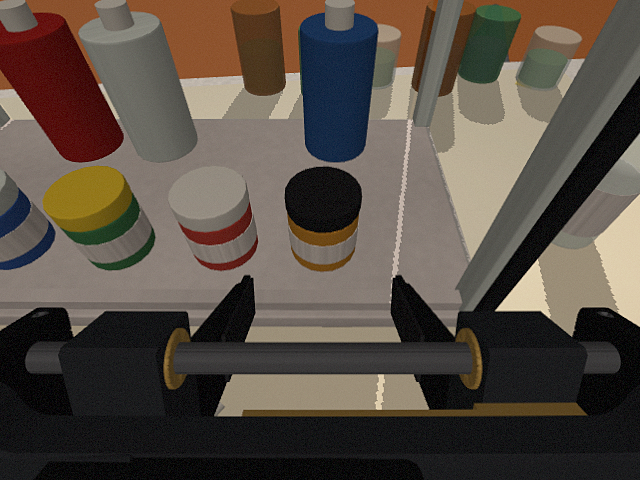

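View pics/d20.png

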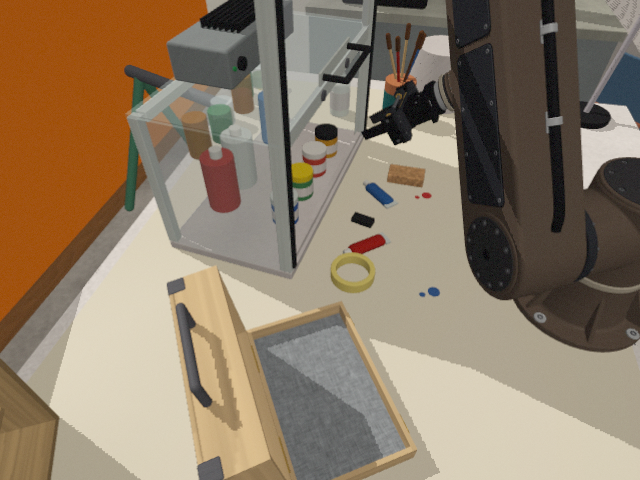

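View pics/s20.png

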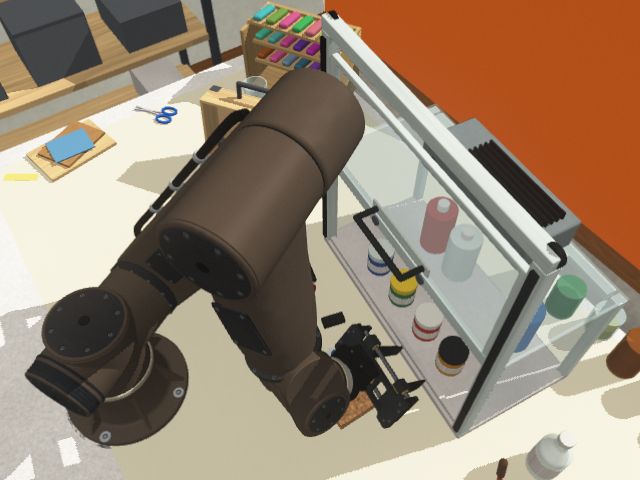

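```bash
python3 - <<'E'
from h import *
for f in ('s20','d20'):
    z=np.load(f'/tmp/{f}.npz'); P=cloud(z['d'],z['K'],z['k1'],z['T']); p=P.reshape(-1,3); c=p-CAB; x=c@CX;y=c@CYv
    m=(abs(p[:,2]-.09)<.009)&(x>-.125)&(x<.04)&(abs(y)<.24)
    n,l,s,_=cv2.connectedComponentsWithStats(m.reshape(480,640).astype(np.uint8))
    for k in range(1,n):
        if s[k,4]>40:
            q=P[l==k]-CAB; u=np.c_[q@CX,q@CYv]*1000; print(f,cv2.minEnclosingCircle(u.astype(np.float32)),q[:,2].max().round(3),s[k,:4])
E
```

```text
s20 ((-60.66871643066406, 134.9694061279297), 28.768640518188477) 0.096 [377 238  18  20]
s20 ((-83.72618865966797, 133.38455200195312), 25.662431716918945) 0.094 [368 243  16  20]
s20 ((-68.78950500488281, 38.09993362426758), 29.35576820373535) 0.096 [390 274  28  20]
s20 ((-67.39624786376953, -56.201026916503906), 31.063467025756836) 0.096 [415 303  29  26]
s20 ((-68.54242706298828, -144.72390747070312), 30.723417282104492) 0.094 [439 336  30  29]
d20 ((-67.7725830078125, -142.89907836914062), 31.496469497680664) 0.093 [315 123  23  16]
d20 ((-65.84392547607422, -54.47314453125), 31.25299644470215) 0.094 [302 141  25  17]
d20 ((-66.01419830322266, 39.60147476196289), 31.132780075073242) 0.094 [292 162  22  19]
d20 ((-85.52371215820312, 127.95809173583984), 21.112985610961914) 0.093 [293 188   5  16]
```

```bash
python3 - <<'E'
from h import *
D=tool(KY,90); up=np.array([.5773,.395,.2355])+[0,0,.09]
q=iks(up,D); print(q)
jrows([[-.8,.3,2.35,1.5,.4,-1.0],[-.2,.05,2.2,.5,.3,-.4],[.35,.1,1.9,0,.5,-.1],q[0]],.35)
E
```

```text
[array([ 0.5058,  0.5302,  1.1946,  0.    ,  1.4168, -0.0736])]
 via 4 end [ 0.4303 -0.197   0.1502] zs [0.115, 0.122, 0.13, 0.138, 0.15]
 via 6 end [0.4912 0.0069 0.273 ] zs [0.15, 0.166, 0.183, 0.202, 0.223, 0.246, 0.273]
 via 5 end [0.5197 0.2598 0.3525] zs [0.273, 0.287, 0.302, 0.318, 0.334, 0.353]
 via 6 end [0.5773 0.395  0.3255] zs [0.353, 0.347, 0.342, 0.337, 0.333, 0.329, 0.325]
21 rows
"twist": [[0.075, -0.096, -0.098], [0.121, -0.19, -0.208], [0.138, -0.275, -0.329], [0.125, -0.346, -0.459], [0.19, -0.344, -0.613], [0.241, -0.337, -0.769], [0.278, -0.321, -0.926], [0.301, -0.296, -1.083], [0.31, -0.258, -1.238], [0.306, -0.205, -1.389], [0.373, -0.155, -1.506], [0.432, -0.107, -1.623]] "travel": [[2, -48, -10], [0, -87, -26], [-2, -115, -45], [-2, -134, -65], [17, -172, -65], [36, -208, -68], [55, -243, -73], [75, -276, -81], [97, -310, -92], [120, -343, -105], [138, -394, -104], [153, -445, -109]] "claw": [0.35, 0.35, 0.35, 0.35, 0.35, 0.35, 0.35, 0.35, 0.35, 0.35, 0.35, 0.35]
"twist": [[0.48, -0.058, -1.737], [0.516, -0.008, -1.85], [0.54, 0.044, -1.959], [0.635, -0.039, -1.979], [0.727, -0.125, -1.998], [0.817, -0.214, -2.014], [0.905, -0.306, -2.029], [0.99, -0.402, -2.041], [1.072, -0.502, -2.051]] "travel": [[166, -496, -118], [176, -547, -132], [186, -598, -151], [190, -623, -135], [192, -648, -123], [193, -672, -113], [193, -695, -106], [191, -717, -102], [187, -739, -101]] "claw": [0.35, 0.35, 0.35, 0.35, 0.35, 0.35, 0.35, 0.35, 0.35]
```

```bash
python3 - <<'E'
from h import *
D=tool(KY,90); up=np.array([.5773,.395,.2355])+[0,0,.09]
q=iks(up,D)
jrows([[-.8,.3,2.35,1.5,.4,-1.0],[-.2,-.08,2.38,.5,.3,-.4],[.35,-.05,2.1,0,.4,-.1],q[0]],.35)
E
```

```text
via 4 end [ 0.4303 -0.197   0.1502] zs [0.115, 0.122, 0.13, 0.138, 0.15]
 via 6 end [0.3909 0.0272 0.25  ] zs [0.15, 0.167, 0.183, 0.198, 0.215, 0.232, 0.25]
 via 5 end [0.4369 0.2295 0.3456] zs [0.25, 0.267, 0.285, 0.303, 0.324, 0.346]
 via 6 end [0.5773 0.395  0.3255] zs [0.346, 0.346, 0.345, 0.342, 0.338, 0.332, 0.325]
21 rows
"twist": [[0.075, -0.096, -0.098], [0.121, -0.19, -0.208], [0.138, -0.275, -0.329], [0.125, -0.346, -0.459], [0.195, -0.349, -0.609], [0.252, -0.348, -0.762], [0.295, -0.339, -0.917], [0.324, -0.32, -1.072], [0.34, -0.289, -1.227], [0.344, -0.244, -1.379], [0.391, -0.186, -1.501], [0.431, -0.125, -1.62]] "travel": [[2, -48, -10], [0, -87, -26], [-2, -115, -45], [-2, -134, -65], [10, -182, -77], [18, -225, -93], [25, -263, -111], [31, -296, -131], [36, -326, -153], [43, -352, -175], [64, -389, -174], [84, -429, -177]] "claw": [0.35, 0.35, 0.35, 0.35, 0.35, 0.35, 0.35, 0.35, 0.35, 0.35, 0.35, 0.35]
"twist": [[0.463, -0.059, -1.736], [0.487, 0.012, -1.848], [0.503, 0.09, -1.954], [0.604, -0.0, -1.976], [0.703, -0.093, -1.997], [0.8, -0.19, -2.014], [0.893, -0.29, -2.029], [0.984, -0.394, -2.042], [1.072, -0.502, -2.051]] "travel": [[102, -471, -184], [119, -514, -195], [135, -558, -211], [153, -589, -186], [167, -620, -164], [178, -651, -144], [184, -681, -127], [188, -711, -112], [187, -739, -101]] "claw": [0.35, 0.35, 0.35, 0.35, 0.35, 0.35, 0.35, 0.35, 0.35]
```

>>> jog_arm:
  twist:
    - [0.075,-0.096,-0.098]
    - [0.121,-0.19,-0.208]
    - [0.138,-0.275,-0.329]
    - [0.125,-0.346,-0.459]
    - [0.195,-0.349,-0.609]
    - [0.252,-0.348,-0.762]
    - [0.295,-0.339,-0.917]
    - [0.324,-0.32,-1.072]
    - [0.34,-0.289,-1.227]
    - [0.344,-0.244,-1.379]
    - [0.391,-0.186,-1.501]
    - [0.431,-0.125,-1.62]
  travel:
    - [2,-48,-10]
    - [0,-87,-26]
    - [-2,-115,-45]
    - [-2,-134,-65]
    - [10,-182,-77]
    - [18,-225,-93]
    - [25,-263,-111]
    - [31,-296,-131]
    - [36,-326,-153]
    - [43,-352,-175]
    - [64,-389,-174]
    - [84,-429,-177]
  claw: [0.35,0.35,0.35,0.35,0.35,0.35,0.35,0.35,0.35,0.35,0.35,0.35]

```text
t: 47.82
tool_pos: [0.4224, 0.103, 0.2857]
tool_rot: [2.522, -0.082, 1.65]
ft_force: [0.0, -0.6, -0.3]
opening: 0.35
```

```bash
python3 - <<'E'
from h import *
st()
D=tool(KY,90); up=np.array([.5773,.395,.2355])+[0,0,.09]
q=iks(up,D)
jrows([[.35,-.05,2.1,0,.4,-.1],q[0]],.35)
E
```

```text
t 47.83 pos [0.4224 0.103  0.2857] rpy [ 2.5218 -0.0822  1.65  ] q [ 0.0241 -0.0675  2.265   0.3     0.3405 -0.281 ] F [ 0.031  -0.5901 -0.3355] op 0.35
 via 3 end [0.4369 0.2295 0.3456] zs [0.286, 0.304, 0.324, 0.346]
 via 6 end [0.5773 0.395  0.3255] zs [0.346, 0.346, 0.345, 0.342, 0.338, 0.332, 0.325]
9 rows
"twist": [[-0.015, 0.035, -0.125], [-0.036, 0.067, -0.247], [-0.065, 0.097, -0.364], [0.051, 0.102, -0.387], [0.166, 0.104, -0.41], [0.282, 0.103, -0.434], [0.397, 0.098, -0.458], [0.512, 0.089, -0.484], [0.627, 0.077, -0.509]] "travel": [[41, 19, -5], [84, 35, -14], [130, 49, -26], [154, 77, -4], [179, 102, 18], [205, 121, 38], [230, 137, 57], [256, 148, 74], [281, 154, 89]] "claw": [0.35, 0.35, 0.35, 0.35, 0.35, 0.35, 0.35, 0.35, 0.35]
```

>>> jog_arm:
  twist:
    - [-0.015,0.035,-0.125]
    - [-0.036,0.067,-0.247]
    - [-0.065,0.097,-0.364]
    - [0.051,0.102,-0.387]
    - [0.166,0.104,-0.41]
    - [0.282,0.103,-0.434]
    - [0.397,0.098,-0.458]
    - [0.512,0.089,-0.484]
    - [0.627,0.077,-0.509]
    - [0.627,0.077,-0.509]
  travel:
    - [41,19,-5]
    - [84,35,-14]
    - [130,49,-26]
    - [154,77,-4]
    - [179,102,18]
    - [205,121,38]
    - [230,137,57]
    - [256,148,74]
    - [281,154,89]
    - [281,154,89]
  claw: [0.35,0.35,0.35,0.35,0.35,0.35,0.35,0.35,0.35,0.35]

```text
t: 49.08
tool_pos: [0.5776, 0.3977, 0.322]
tool_rot: [-3.137, -0.001, 2.153]
ft_force: [-0.2, 0.2, -0.1]
opening: 0.35
```

```bash
python3 - <<'E'
from h import *
st(); im,d,K,k1,T=grab('wrist','w21.png')
H=cov(1.693); print(H,proj(K,k1,T,[H+.055*KYv,H-.055*KYv]))
go([(np.array([.5773,.395,.2365]),tool(KY,90),.35,1)],dm=.035)
E
```

```text
t 49.08 pos [0.5776 0.3977 0.322 ] rpy [-3.1366 -0.0013  2.1526] q [ 0.5085  0.5373  1.191   0.0009  1.4184 -0.0734] F [-0.1801  0.2019 -0.0585] op 0.35
[0.577  0.3939 0.2453] [[318.3331 177.7645]
 [318.3068 319.254 ]]
  n 3 q [ 0.51  0.58  1.33 -0.    1.23 -0.07] margin 1.13 err 0.0 speedfrac 0.16
4 rows
"twist": [[-0.001, -0.0, 0.001], [-0.002, -0.001, 0.001], [-0.002, -0.001, 0.002], [-0.002, -0.001, 0.002]] "travel": [[-1, 0, 29], [-1, 0, 58], [-2, 0, 87], [-2, 0, 87]] "claw": [0.35, 0.35, 0.35, 0.35]
```

View pics/w21.png

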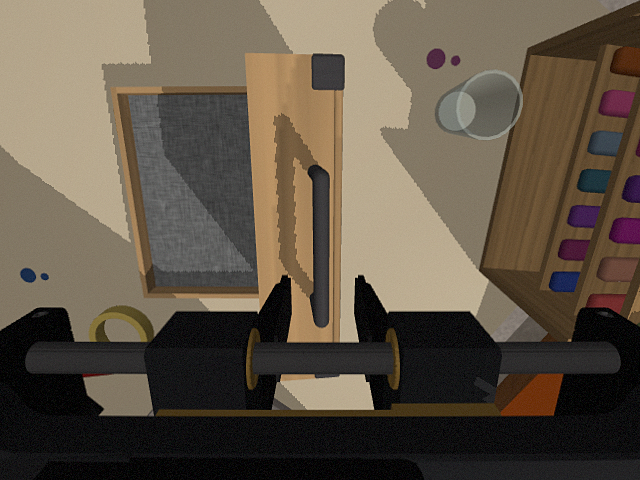

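>>> jog_arm:
  twist:
    - [0,0,0]
    - [0,0,0]
    - [0,0,0]
    - [0,0,0]
    - [0,0,0]
    - [0,0,0]
    - [0,0,0]
  travel:
    - [-1,0,29]
    - [-1,0,58]
    - [-2,0,87]
    - [-2,0,87]
    - [-2,0,87]
    - [-2,0,87]
    - [-2,0,87]
  claw: [0.35,0.35,0.35,0.35,0,0,0]

```text
t: 50.0
tool_pos: [0.578, 0.395, 0.2374]
tool_rot: [-3.141, -0.001, 2.152]
ft_force: [-1.4, 0.4, 4.8]
opening: 0.115
```

```bash
python3 - <<'E'
from h import *
st(); p=pose()[:3,3]; Rm=pose()[:3,:3]
off=p-cov(1.693); print(off)
rows([(cov(t)+off,Rm,0,0,.1) for t in (1.62,1.5,1.36,1.22,1.08,.94,.8,.66,.53,.4,.28,.17)])
E
```

```text
t 50.0 pos [0.578  0.395  0.2374] rpy [-3.1408 -0.0007  2.1519] q [ 0.505   0.5843  1.3242  0.0007  1.2339 -0.0764] F [-1.3525  0.3594  4.7928] op 0.115
[ 0.0011  0.0012 -0.0078]
12 rows
"twist": [[-0.0, -0.0, 0.0], [-0.0, -0.0, 0.0], [-0.0, -0.0, 0.0], [-0.0, -0.0, 0.0], [-0.0, -0.0, 0.0], [-0.0, -0.0, 0.0], [-0.0, -0.0, 0.0], [-0.0, -0.0, 0.0], [-0.0, -0.0, 0.0], [-0.0, -0.0, 0.0], [-0.0, -0.0, 0.0], [-0.0, -0.0, 0.0]] "travel": [[0, -16, -5], [0, -42, -11], [0, -74, -13], [0, -105, -11], [0, -136, -5], [0, -166, 5], [0, -194, 20], [0, -220, 38], [0, -241, 58], [0, -260, 81], [0, -274, 104], [0, -285, 126]] "claw": [0, 0, 0, 0, 0, 0, 0, 0, 0, 0, 0, 0]
```

>>> jog_arm:
  twist:
    - [0,0,0]
    - [0,0,0]
    - [0,0,0]
    - [0,0,0]
    - [0,0,0]
    - [0,0,0]
    - [0,0,0]
    - [0,0,0]
    - [0,0,0]
    - [0,0,0]
    - [0,0,0]
    - [0,0,0]
  travel:
    - [0,-16,-5]
    - [0,-42,-11]
    - [0,-74,-13]
    - [0,-105,-11]
    - [0,-136,-5]
    - [0,-166,5]
    - [0,-194,20]
    - [0,-220,38]
    - [0,-241,58]
    - [0,-260,81]
    - [0,-274,104]
    - [0,-285,126]
  claw: [0,0,0,0,0,0,0,0,0,0,0,0]

```text
t: 51.5
tool_pos: [0.3397, 0.2386, 0.1118]
tool_rot: [3.14, -0.001, 2.152]
ft_force: [2.3, 4.6, 1.2]
opening: 0.119
```

```bash
python3 - <<'E'
from h import *
st(); p=pose()[:3,3]; Rm=pose()[:3,:3]
off=np.array([.0011,.0012,-.0078])
ths=np.linspace(0,1.75,400); i=np.argmin([np.linalg.norm(cov(t)+off-p) for t in ths]); print('theta',ths[i],p-cov(ths[i])-off)
rows([(cov(t)+off,Rm,0,0,.1) for t in (.1,.05,.02,.0,-.01)])
E
```

```text
t 51.5 pos [0.3397 0.2386 0.1118] rpy [ 3.1402 -0.0006  2.1518] q [ 0.4524  0.3642  2.1665  0.0013  0.6096 -0.1297] F [2.3209 4.5529 1.2318] op 0.119
theta 0.17105263157894735 [-0.0001 -0.0005 -0.0002]
5 rows
"twist": [[0.0, 0.0, 0.0], [0.0, 0.0, 0.0], [0.0, 0.0, 0.0], [0.0, 0.0, 0.0], [0.0, 0.0, 0.0]] "travel": [[0, -5, 15], [0, -9, 26], [0, -10, 32], [0, -11, 37], [0, -12, 39]] "claw": [0, 0, 0, 0, 0]
```

>>> jog_arm:
  twist:
    - [0,0,0]
    - [0,0,0]
    - [0,0,0]
    - [0,0,0]
    - [0,0,0]
    - [0,0,0]
  travel:
    - [0,-5,15]
    - [0,-9,26]
    - [0,-10,32]
    - [0,-11,36]
    - [0,-11,38]
    - [0,-11,38]
  claw: [0,0,0,0,0,0]

```text
t: 52.25
tool_pos: [0.3296, 0.2321, 0.0736]
tool_rot: [-3.14, -0.001, 2.152]
ft_force: [-3.5, -4.1, -2.4]
opening: 0.118
```

```bash
python3 - <<'E'
from h import *
st(); p=pose()[:3,3]
off=np.array([.0011,.0012,-.0078])
ths=np.linspace(-.05,1.75,800); i=np.argmin([np.linalg.norm(cov(t)+off-p) for t in ths]); print('theta',ths[i],p-cov(ths[i])-off)
E
```

```text
t 52.25 pos [0.3296 0.2321 0.0736] rpy [-3.1403 -0.0008  2.1521] q [ 0.4489  0.4319  2.2276  0.0012  0.4834 -0.1335] F [-3.5394 -4.0723 -2.3918] op 0.118
theta -0.007196495619524401 [-0.0001 -0.0005 -0.    ]
```

>>> jog_arm:
  twist:
    - [0,0,0]
    - [0,0,0]
    - [0,0,0]
  travel:
    - [0,0,3]
    - [0,0,4]
    - [0,0,4]
  claw: [0,0,0]

```text
t: 52.62
tool_pos: [0.3295, 0.232, 0.0711]
tool_rot: [-3.141, -0.0, 2.152]
ft_force: [-7.1, -6.6, 34.2]
opening: 0.118
```

>>> jog_arm:
  twist:
    - [0,0,0]
    - [0,0,0]
    - [0,0,0]
    - [0,0,0]
    - [0,0,0]
    - [0,0,0]
    - [0,0,0]
  travel:
    - [0,0,-2]
    - [0,0,-2]
    - [0,0,-2]
    - [0,0,-20]
    - [0,0,-60]
    - [0,0,-110]
    - [0,0,-160]
  claw: [0.35,0.35,0.35,0.35,0.35,0.35,0.35]

```text
t: 53.5
tool_pos: [0.3294, 0.2319, 0.2325]
tool_rot: [-3.141, -0.001, 2.152]
ft_force: [0.1, -0.5, 0.2]
opening: 0.349
```

```bash
python3 - <<'E'
from h import *
st()
im,d,K,k1,T=grab('side','d22.png'); P=cloud(d,K,k1,T); p=P.reshape(-1,3); c=p-CASE
m=(abs(c@KX)<.08)&(abs(c@KYv)<.13)&(p[:,2]<.13)&(p[:,2]>.08); q=p[m]; cc=c[m]
A=np.c_[cc@KX,cc@KYv,np.ones(m.sum())]; print(np.linalg.lstsq(A,q[:,2],rcond=None)[0],m.sum())
H=cabp(-.173,0,.333); B=tool(CY,35)@Rz(np.pi); g=np.array([.4885,-.193,.3275]); print(iks(g,B),iks(g-.08*B[:,2],B))
E
```

```text
t 53.5 pos [0.3294 0.2319 0.2325] rpy [-3.1407 -0.0005  2.1524] q [ 0.4487  0.1489  2.0377  0.0005  0.9559 -0.1332] F [ 0.0636 -0.5261  0.2365] op 0.349
[-0.0008 -0.0039  0.1059] 18207
[array([-0.7713,  0.0406,  2.2365,  1.539 ,  0.5255,  1.1897])] [array([-0.9294, -0.138 ,  2.2497,  1.2432,  0.6824,  1.4353])]
```

View pics/d22.png

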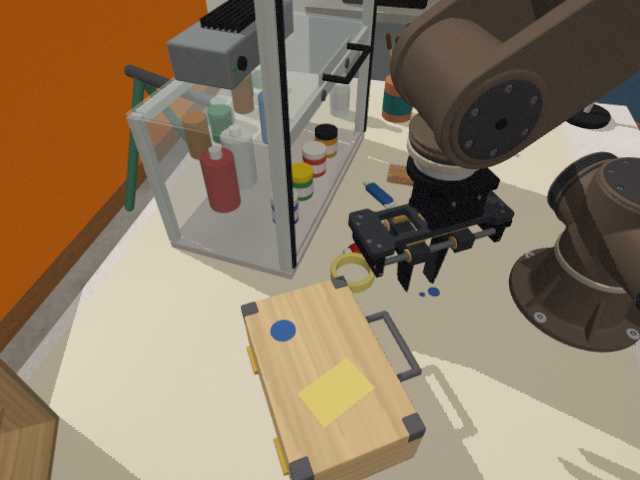

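```bash
python3 - <<'E'
from h import *
B=tool(CY,35)@Rz(np.pi); g=np.array([.4885,-.193,.3275]); q=iks(g-.08*B[:,2],B)[0]
jrows([[-.1,.0,2.18,.5,.78,.5],q],.35)
E
```

```text
via 9 end [0.3889 0.1192 0.2647] zs [0.238, 0.239, 0.241, 0.243, 0.246, 0.249, 0.253, 0.256, 0.26, 0.265]
 via 13 end [ 0.4234 -0.1856  0.3734] zs [0.265, 0.271, 0.278, 0.286, 0.294, 0.302, 0.31, 0.319, 0.327, 0.336, 0.345, 0.355, 0.364, 0.373]
22 rows
"twist": [[-0.025, 0.042, 0.163], [-0.05, 0.084, 0.328], [-0.074, 0.126, 0.493], [-0.099, 0.168, 0.658], [-0.124, 0.211, 0.824], [-0.149, 0.255, 0.99], [-0.174, 0.3, 1.155], [-0.2, 0.347, 1.321], [-0.226, 0.395, 1.486], [-0.247, 0.452, 1.652], [-0.269, 0.513, 1.816], [-0.292, 0.578, 1.977]] "travel": [[-12, -1, -1], [-24, -3, -3], [-37, -4, -5], [-50, -4, -8], [-64, -6, -11], [-79, -7, -15], [-94, -9, -18], [-110, -11, -23], [-127, -14, -27], [-146, -15, -34], [-166, -17, -41], [-187, -21, -48]] "claw": [0.35, 0.35, 0.35, 0.35, 0.35, 0.35, 0.35, 0.35, 0.35, 0.35, 0.35, 0.35]
"twist": [[-0.316, 0.649, 2.136], [-0.342, 0.725, 2.292], [-0.369, 0.808, 2.443], [-0.398, 0.9, 2.59], [-0.429, 1.0, 2.731], [-0.462, 1.112, 2.865], [0.457, -1.136, -2.75], [0.444, -1.137, -2.572], [0.431, -1.14, -2.394], [0.419, -1.144, -2.217]] "travel": [[-208, -25, -56], [-230, -32, -64], [-253, -40, -72], [-275, -50, -81], [-297, -62, -90], [-319, -76, -99], [-341, -92, -108], [-362, -110, -117], [-382, -130, -127], [-400, -152, -136]] "claw": [0.35, 0.35, 0.35, 0.35, 0.35, 0.35, 0.35, 0.35, 0.35, 0.35]
```

>>> jog_arm:
  twist:
    - [-0.025,0.042,0.163]
    - [-0.05,0.084,0.328]
    - [-0.074,0.126,0.493]
    - [-0.099,0.168,0.658]
    - [-0.124,0.211,0.824]
    - [-0.149,0.255,0.99]
    - [-0.174,0.3,1.155]
    - [-0.2,0.347,1.321]
    - [-0.226,0.395,1.486]
    - [-0.247,0.452,1.652]
    - [-0.269,0.513,1.816]
    - [-0.292,0.578,1.977]
  travel:
    - [-12,-1,-1]
    - [-24,-3,-3]
    - [-37,-4,-5]
    - [-50,-4,-8]
    - [-64,-6,-11]
    - [-79,-7,-15]
    - [-94,-9,-18]
    - [-110,-11,-23]
    - [-127,-14,-27]
    - [-146,-15,-34]
    - [-166,-17,-41]
    - [-187,-21,-48]
  claw: [0.35,0.35,0.35,0.35,0.35,0.35,0.35,0.35,0.35,0.35,0.35,0.35]

```text
t: 55.05
tool_pos: [0.4164, 0.0642, 0.2859]
tool_rot: [-2.83, -0.463, 0.038]
ft_force: [-0.9, 0.4, 0.8]
opening: 0.348
```

```bash
python3 - <<'E'
from h import *
st()
B=tool(CY,35)@Rz(np.pi); g=np.array([.4885,-.193,.3275]); q=iks(g-.08*B[:,2],B)[0]
jrows([q],.35)
E
```

```text
t 55.05 pos [0.4164 0.0642 0.2859] rpy [-2.8297 -0.4627  0.0376] q [-0.295  -0.0317  2.1967  0.6737  0.7577  0.7159] F [-0.8724  0.4276  0.837 ] op 0.348
 via 10 end [ 0.4234 -0.1856  0.3734] zs [0.286, 0.294, 0.302, 0.31, 0.319, 0.327, 0.336, 0.345, 0.355, 0.364, 0.373]
10 rows
"twist": [[-0.008, 0.058, 0.164], [-0.014, 0.118, 0.327], [-0.016, 0.182, 0.489], [-0.015, 0.248, 0.648], [-0.01, 0.318, 0.805], [-0.001, 0.391, 0.96], [0.012, 0.467, 1.112], [0.031, 0.548, 1.26], [0.055, 0.632, 1.405], [0.084, 0.72, 1.546]] "travel": [[10, 19, -10], [18, 38, -21], [26, 59, -34], [32, 80, -47], [38, 102, -62], [41, 124, -78], [43, 146, -95], [43, 169, -113], [41, 191, -132], [37, 213, -152]] "claw": [0.35, 0.35, 0.35, 0.35, 0.35, 0.35, 0.35, 0.35, 0.35, 0.35]
```

>>> jog_arm:
  twist:
    - [-0.008,0.058,0.164]
    - [-0.014,0.118,0.327]
    - [-0.016,0.182,0.489]
    - [-0.015,0.248,0.648]
    - [-0.01,0.318,0.805]
    - [-0.001,0.391,0.96]
    - [0.012,0.467,1.112]
    - [0.031,0.548,1.26]
    - [0.055,0.632,1.405]
    - [0.084,0.72,1.546]
    - [0.084,0.72,1.546]
  travel:
    - [10,19,-10]
    - [18,38,-21]
    - [26,59,-34]
    - [32,80,-47]
    - [38,102,-62]
    - [41,124,-78]
    - [43,146,-95]
    - [43,169,-113]
    - [41,191,-132]
    - [37,213,-152]
    - [37,213,-152]
  claw: [0.35,0.35,0.35,0.35,0.35,0.35,0.35,0.35,0.35,0.35,0.35]

```text
t: 56.42
tool_pos: [0.423, -0.186, 0.3733]
tool_rot: [-2.182, -0.001, -1.685]
ft_force: [0.2, -0.0, 0.3]
opening: 0.346
```

```bash
python3 - <<'E'
from h import *
st(); im,d,K,k1,T=grab('wrist','w23.png')
B=tool(CY,35)@Rz(np.pi); g=np.array([.489,-.193,.327]); h=g-.014*B[:,2]; print(h,proj(K,k1,T,[h+.075*CYv,h-.075*CYv]))
go([(g,B,.35,1)],dm=.03)
E
```

```text
t 56.42 pos [ 0.423  -0.186   0.3733] rpy [-2.1823 -0.0006 -1.6853] q [-0.9299 -0.1381  2.2498  1.2423  0.6809  1.4363] F [ 0.1886 -0.0404  0.2566] op 0.346
[ 0.4776 -0.1917  0.335 ] [[323.9067 346.202 ]
 [324.0291 144.5635]]
  n 3 q [-0.77  0.04  2.24  1.54  0.52  1.19] margin 0.46 err 0.0 speedfrac 0.28
4 rows
"twist": [[0.0, -0.0, 0.001], [0.001, -0.0, 0.001], [0.001, -0.0, 0.002], [0.001, -0.0, 0.002]] "travel": [[0, 0, 27], [0, 0, 54], [0, 0, 81], [0, 0, 81]] "claw": [0.35, 0.35, 0.35, 0.35]
```

View pics/w23.png

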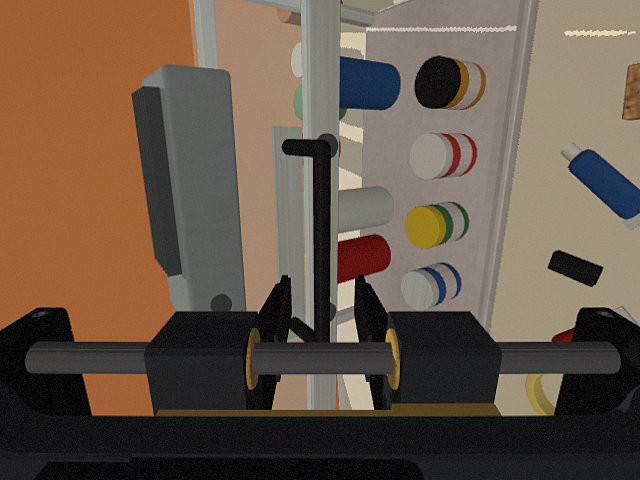

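Jars all still stand; the bar (col ~322) is centred between the fingers. Grip it.

>>> jog_arm:
  twist:
    - [0,0,0]
    - [0,0,0]
    - [0,0,0]
    - [0,0,0]
    - [0,0,0]
    - [0,0,0]
    - [0,0,0]
    - [0,0,0]
  travel:
    - [0,0,27]
    - [0,0,54]
    - [0,0,79]
    - [0,0,79]
    - [0,0,79]
    - [0,0,79]
    - [0,0,79]
    - [0,0,79]
  claw: [0.35,0.35,0.35,0.35,0,0,0,0]

```text
t: 57.48
tool_pos: [0.4873, -0.1926, 0.3282]
tool_rot: [-2.182, -0.002, -1.683]
ft_force: [-2.6, 0.8, 2.1]
opening: 0.12
```

```bash
python3 - <<'E'
from h import *
st(); p=pose()[:3,3]; Rm=pose()[:3,:3]
go([(p-[0,0,.235],Rm,0,0)],dm=.022)
E
```

```text
t 57.48 pos [ 0.4873 -0.1926  0.3282] rpy [-2.1821 -0.0021 -1.6827] q [-0.7727  0.0375  2.2372  1.5336  0.526   1.1927] F [-2.576   0.7723  2.0931] op 0.12
  n 11 q [-0.77  0.66  2.5   2.49  0.98 -0.02] margin 0.29 err 0.0 speedfrac 0.37
11 rows
"twist": [[-0.0, 0.0, 0.0], [-0.0, 0.0, 0.0], [-0.0, 0.0, 0.0], [-0.0, 0.0, 0.0], [-0.0, 0.0, 0.0], [-0.0, 0.0, 0.0], [-0.0, 0.0, 0.0], [-0.0, 0.0, 0.0], [-0.0, 0.0, 0.0], [-0.0, 0.0, 0.0], [-0.0, 0.0, 0.0]] "travel": [[0, 17, 12], [0, 35, 25], [0, 52, 37], [0, 70, 49], [0, 87, 61], [0, 105, 74], [0, 122, 86], [0, 140, 98], [0, 157, 110], [0, 175, 123], [0, 192, 135]] "claw": [0, 0, 0, 0, 0, 0, 0, 0, 0, 0, 0]
```

>>> jog_arm:
  twist:
    - [0,0,0]
    - [0,0,0]
    - [0,0,0]
    - [0,0,0]
    - [0,0,0]
    - [0,0,0]
    - [0,0,0]
    - [0,0,0]
    - [0,0,0]
    - [0,0,0]
    - [0,0,0]
    - [0,0,0]
  travel:
    - [0,17,12]
    - [0,35,25]
    - [0,52,37]
    - [0,70,49]
    - [0,87,61]
    - [0,105,74]
    - [0,122,86]
    - [0,140,98]
    - [0,157,110]
    - [0,175,123]
    - [0,190,133]
    - [0,192,135]
  claw: [0,0,0,0,0,0,0,0,0,0,0,0]

```text
t: 58.98
tool_pos: [0.4873, -0.1926, 0.0924]
tool_rot: [-2.184, -0.001, -1.682]
ft_force: [-4.7, 3.0, 4.0]
opening: 0.116
```

```bash
python3 - <<'E'
from h import *
st(); p=pose()[:3,3]; print(jog(p-[0,0,.012]))
E
```

```text
t 58.98 pos [ 0.4873 -0.1926  0.0924] rpy [-2.1837 -0.0006 -1.6818] q [-0.7733  0.665   2.5037  2.4911  0.9794 -0.0208] F [-4.73    2.9942  4.0437] op 0.116
(array([-0. ,  9.8,  6.9]), array([0., 0., 0.]))
```

>>> jog_arm:
  twist:
    - [0,0,0]
    - [0,0,0]
    - [0,0,0]
    - [0,0,0]
    - [0,0,0]
  travel:
    - [0,5,3]
    - [0,9,6]
    - [0,12,8]
    - [0,13,9]
    - [0,13,9]
  claw: [0,0,0,0,0]

```text
t: 59.6
tool_pos: [0.4874, -0.1927, 0.0786]
tool_rot: [-2.178, -0.001, -1.682]
ft_force: [-11.6, 4.3, 25.7]
opening: 0.117
```

>>> jog_arm:
  twist:
    - [0,0,0]
    - [0,0,0]
    - [0,0,0]
    - [0,0,0]
    - [0,0,0]
    - [0,0,0]
    - [0,0,0]
    - [0,0,0]
  travel:
    - [0,-1,0]
    - [0,-1,0]
    - [0,-1,0]
    - [0,-1,-15]
    - [0,-1,-40]
    - [0,-1,-75]
    - [0,-10,-110]
    - [0,-30,-140]
  claw: [0.35,0.35,0.35,0.35,0.35,0.35,0.35,0.35]

```text
t: 60.6
tool_pos: [0.3884, -0.181, 0.1831]
tool_rot: [-2.181, 0.001, -1.684]
ft_force: [0.6, -0.1, -0.5]
opening: 0.348
```

```bash
python3 - <<'E'
from h import *
st()
im,d,K,k1,T=grab('scene','s24.png'); np.savez('/tmp/s24.npz',im=im,d=d,K=K,k1=k1,T=T)
im,d,K,k1,T=grab('side','d24.png'); np.savez('/tmp/d24.npz',im=im,d=d,K=K,k1=k1,T=T)
P=cloud(d,K,k1,T); p=P.reshape(-1,3); c=p-CASE
m=(abs(c@KX)<.08)&(abs(c@KYv)<.13)&(p[:,2]<.13)&(p[:,2]>.08); cc=c[m]
print(np.linalg.lstsq(np.c_[cc@KX,cc@KYv,np.ones(m.sum())],p[m][:,2],rcond=None)[0])
im,d,K,k1,T=grab('wrist','w24.png')
for z in (.083,.093,.103): 
    h=cabp(-.173,0,z); print(z,proj(K,k1,T,[h+.075*CYv,h-.075*CYv]))
E
```

```text
t 60.6 pos [ 0.3884 -0.181   0.1831] rpy [-2.1814  0.0006 -1.684 ] q [-1.0434  0.3325  2.6385  2.1009  0.8657  0.1804] F [ 0.5783 -0.1215 -0.541 ] op 0.348
[-0.0007 -0.0042  0.1059]
0.083 [[355.8116 304.4934]
 [361.4497 142.1814]]
0.093 [[347.6273 307.2243]
 [352.1742 142.2615]]
0.103 [[339.1704 310.045 ]
 [342.5425 142.3464]]
```

View pics/s24.png

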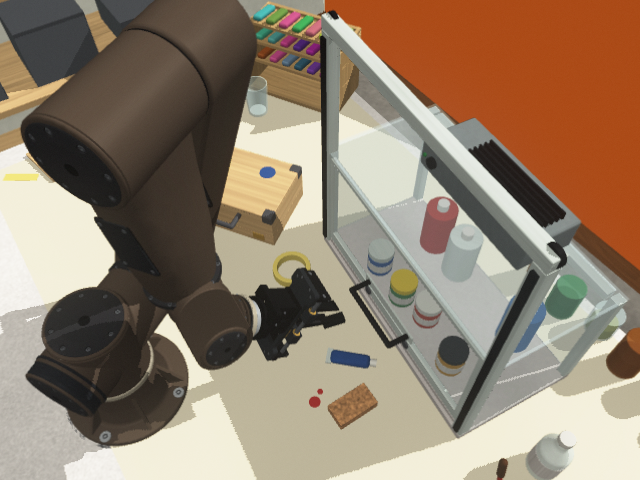

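View pics/d24.png

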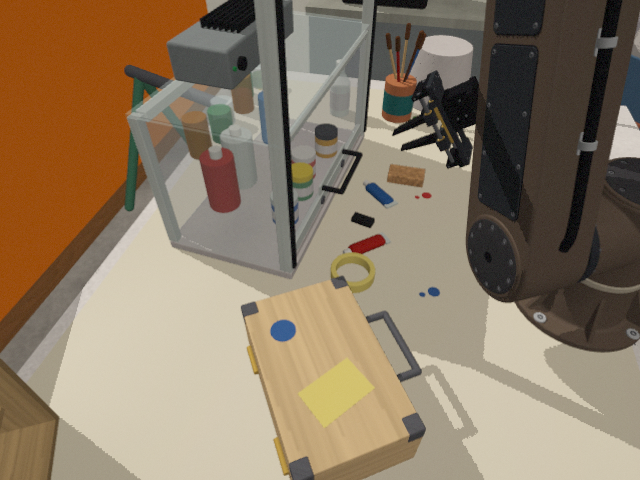

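View pics/w24.png

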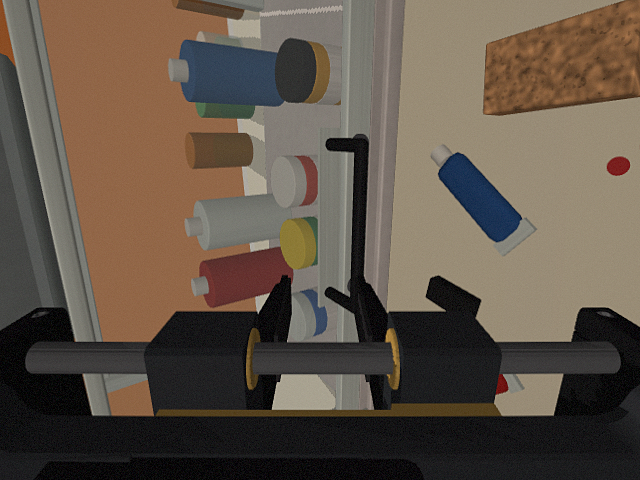

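```bash
python3 - <<'E'
from h import *
for f in ('s24','d24'):
    z=np.load(f'/tmp/{f}.npz'); P=cloud(z['d'],z['K'],z['k1'],z['T']); p=P.reshape(-1,3); c=p-CAB; x=c@CX;y=c@CYv
    m=(abs(p[:,2]-.09)<.009)&(x>-.12)&(x<.04)&(abs(y)<.24)
    n,l,s,_=cv2.connectedComponentsWithStats(m.reshape(480,640).astype(np.uint8))
    for k in range(1,n):
        if s[k,4]>25:
            q=P[l==k]-CAB; u=np.c_[q@CX,q@CYv]*1000; print(f,cv2.minEnclosingCircle(u.astype(np.float32)),np.percentile(q[:,2],[5,95]).round(3),s[k,:4],np.median(z['im'][l==k],0))
z=np.load('/tmp/s24.npz'); im=z['im']; cv2.imwrite('pics/c24.png',cv2.resize(im[225:385,350:480],None,fx=3.7,fy=3.7,interpolation=cv2.INTER_CUBIC))
im=np.load('/tmp/d24.npz')['im']; a=cv2.imread('pics/d20.png'); cv2.imwrite('pics/c24b.png',np.hstack([cv2.resize(i[105:235,255:355],None,fx=4,fy=4,interpolation=cv2.INTER_CUBIC) for i in (a,im)]))
E
```

```text
(no output)
```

View pics/c24.png

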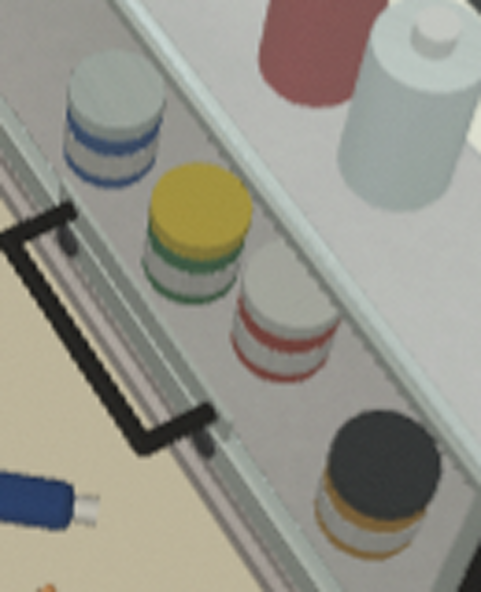

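View pics/c24b.png

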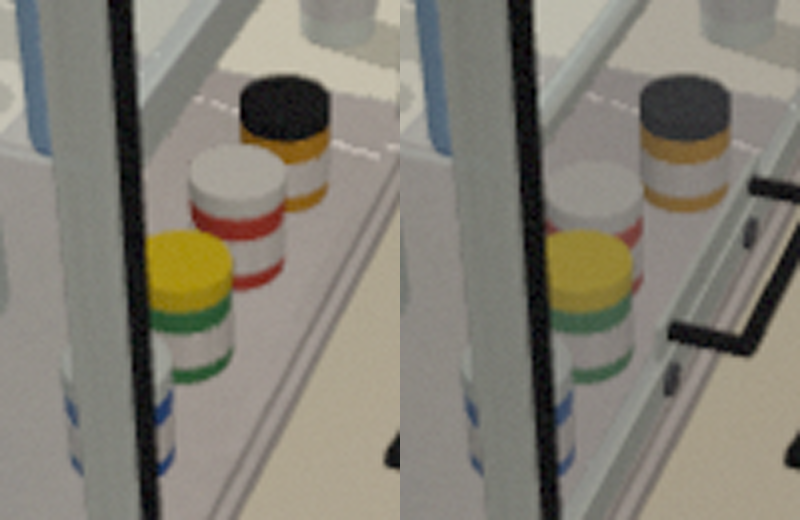

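```bash
python3 - <<'E'
from h import *
D=np.load('/tmp/d24.npz');S=np.load('/tmp/s24.npz')
for z,uv in ((D,[(303.8,152.5),(326.2,132),(301,173)]),(S,[(350+290/3.7,225+288/3.7),(350+385/3.7,225+465/3.7),(350+202/3.7,225+212/3.7),(350+117/3.7,225+90/3.7)])):
    c=plane(z['K'],z['k1'],z['T'],uv,.09)-CAB; print(np.c_[c@CX,c@CYv])
st()
E
```

```text
[[-0.0509 -0.0268]
 [-0.0722 -0.1313]
 [-0.0736  0.0514]]
[[-0.0531 -0.0333]
 [-0.0703 -0.1488]
 [-0.0694  0.0336]
 [-0.0673  0.1322]]
t 60.75 pos [ 0.3896 -0.1818  0.185 ] rpy [-2.1756 -0.0058 -1.684 ] q [-1.0414  0.3299  2.6374  2.1062  0.8686  0.1753] F [-0.1334 -1.3873 -0.2858] op 0.351
```

```bash
python3 - <<'E'
from h import *
print(arm.hand_in()); print(arm.get_obs()['t'])
E
```

```text
the job is handed in; nothing more can be done
None
the job is handed in; nothing more can be done
```

I put all four jars in the cabinet, shut the case and lowered the sash, in the order asked, and handed the job in at about 61 s. The hand-in reports no verdict.

- **Sash up:** I gripped the handle and raised it until it pushed back at its upper stop (about 29 N).
- **Cover open:** I folded it back to about 1.69 rad and it held there.
- **Jars:** all four were present. I stood the blue, green, red and amber jars on the cabinet floor and took pictures after each one.
- **Cover shut:** its top measured level (slope about 0.001 rad) at 106 mm, which is the shut height given.
- **Sash down:** I lowered it slowly by the handle, 250 mm in all, until it pushed back on the sill (about 26 N). In the last wrist picture the handle is where it should be at 83 mm.

**Last checks:** in the final pictures every jar looks upright, with centres 50 to 75 mm in front of the cabinet origin, inside the allowed 100 mm. Their heights were only measured before the sash came down, because through the lowered pane the depth camera gave no reading on the jars. The case and the loose items looked undisturbed, and the gripper was clear of everything.

**Disagreements:**
- The red jar had shifted about 25 to 30 mm on its own after I placed it. It is still upright and well inside the zone, so I left it.
- The two fixed cameras differ by up to about 18 mm along the cabinet's width on the last, hand-picked lid positions. That is far smaller than the room available.
- Early on, the last joint came within 0.01 rad of its limit while I reached for the sash. I backed off and turned the tool half a turn.

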